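Refit the bench magnifier and post the empty lens canisters

ROBOT

A 6-joint arm with a two-finger parallel gripper is mounted at the origin on the work surface. World frame = base frame: x ahead of the robot, y to its left, z up, the work surface at z = 0. Lengths are in m, angles in rad, forces in N, time in s.
With the tool pointing down it reaches from about 0.3 to 0.875 m from the base axis. Payload 6.4 kg.
Tool frame: the origin (TCP) lies at the very end of the fingers, on their centre line; the grasp point (between the pads) lies 19 mm behind it; z points along the fingers, y is the direction in which the jaws open and shut (so a half turn about z gives the same grasp; the last joint's range is limited). The gripper opens to 85 mm and grips with 20 to 120 N. Pads are 22 mm wide; open, the fingers measure 114 mm over their backs; the gripper's body (76 mm by 85 mm) begins 54 mm behind the grasp point. The pads swing forward as they close: fully open they stand 13 mm farther back than shut.
Start: joints at [1.071, 0.181, 1.607, -0, 1.354, -0.206], TCP at [0.167, 0.55, 0.21] pointing down, gripper open.
Joint ranges: [-2.99, 2.99], [-0.89, 2.07], [0.3, 2.58], [-1.14, 4.28], [0, 2.63], [-3.12, 3.12]. Speed limits (rad/s): [2.57, 2.57, 3.01, 3.14, 3.14, 3.14].

INTERFACE

Orientations are given as a unit quaternion [w, x, y, z].
In Python, from bench import * gives the robot as it stands.
- The arm moves only by the tool arm_command, never from a script. Its argument "motion" is text: rows parted by semicolons, each of 7 numbers parted by spaces: the shift along the tool's x, y, z in units of 0.2 m (1.0 is 0.2 m), then the turn, a rotation vector about the tool's x, y, z in units of 60 degrees (1.0 is 60 degrees), then the opening, from 0 (shut) to 1 (fully open). In form: tx ty tz ax ay az grip; .... A call has 1 to 10 rows; each row shifts and turns the pose as measured when the row begins, along the tool's axes as they then stand; what a row does not reach is not made up. A row lasts 1/12 s, in which the tool goes at most 41.7 mm and 7.16 degrees, less where a joint would pass 70% of its speed; a pose out of reach is approached as far as the arm can. A call with a number of a shift or a turn outside -1 to 1 is refused whole. A call with a gripper value outside its range is refused whole. The fingers move at their own pace and stop on an object; the grip force is fixed at half the most. Time passes only in rows, so rows that do not move let the fingers close. It gives the time, the measured TCP pose, the force and the opening at its end, in the units of the state.
- get_obs(): the state, without advancing time (a new reading comes with each control period).
- camera(name): name is "side" or "top"; returns a dict with "img" (420x560x3 uint8, red, green, blue), "intrinsics" (3x3 intrinsics, pixels), "pose" (4x4, takes a point from camera to world coordinates). Camera axes: x right, y down, z forward; pixel columns grow to the right and rows downward; lengths in m; the calibration is good to about 2 mm. A picture is of the moment at which its call begins. There is no depth.
- hand_in(): hands the job in, once; it reports no verdict.
Trained networks look in the newest picture that a camera, given by its name, has taken for a name from the list of things; names that differ only in an ending like _2 or _b are one class to them, and where a whole thing is asked for, a point or a joint stands for the part that bears it (a point fixed in the world has none). Each returns a list of dicts, best first, with "conf" (0 to 1); they miss things now and then, are a little off and sometimes report something else, mostly with a low value. They report only what shows in the picture. A call takes as long as a camera call.
- search_frame(camera, target): "box" ([left, top, right, bottom] in pixels, round what is visible of it).
The state is a dict: "time_s": time; "q": joint angles; "dq": joint speeds; "joint_efforts": joint torques, N m; "eef_pos": TCP position; "eef_rot": TCP orientation; "wrist_force": force on the tool from outside, world axes, zero at the start; "torque": the same for the moment, N m; "opening": opening from 0.0 (shut) to 1.0 (fully open).
Only numpy, scipy, OpenCV 4.12 (cv2) and the standard library are available. Lean on these libraries where they do the work, as an engineer would, in place of code of your own. Each camera call takes 0.05 s, during which the arm holds its last target.

TASK

Swing the gate of the bench magnifier wide open, drop the loose lens flat into the lens cell, swing the gate shut over it and screw the gate's knurled ring down clockwise until it stops, snug on the lens. Also post every empty lens canister on the bench through the sprung flap in the mouth of the wooden returns box, so that all lie inside and the flap has snapped shut. Leave the spool, the jar and the hook box where they are.

Things in the scene. Friction and masses are not known exactly. Their poses are not given: they have to be found in the camera images.
- magnifier: Fixed bench magnifier; place and yaw vary. Origin on the bench under the lens cell's axis, z up. Black base plate 14 mm high, x -50 to 50 mm, y -10 to 120 mm; aluminium post 18 mm thick at y = 75 mm; an arm 14 mm wide joins it to the dark steel cell, 54 mm across, underside 58 mm and rim 80 mm above the bench. The gate swings on the post, above the cell.
- cell_seat (a point): Centre of the ring-shaped seat in the open-topped lens cell, 66 mm above the bench; axes as the magnifier's. The bore is 40.4 mm wide and straight for 10 mm above the seat, then widens at 45 degrees as a funnel to 49 mm at the rim, 14 mm above the seat.
- lens_mid (a point): Centre of the lens: a glass disc in a thin aluminium rim, 38 mm in diameter, 12 mm thick, 50 g, lying flat on the bench; z is its axis. Seated, its centre is 6 mm above the seat and its top 2 mm below the cell's rim; either face up. Gripped by its upper half, fingertips just above the rim, its lower half enters the funnel; released there it drops home.
- gate (a joint): Turn of the magnifier's gate about the post, rad: 0 = shut (end stop, the ring exactly over the cell), grows counter-clockwise seen from above to 1.7 (fully open). Stays where it is left (friction about 0.15 N m). Starts shut or up to 0.35 ajar. Above 1.1 is wide open.
- gate_hinge (a point): On the gate's vertical hinge axis (the post), 98 mm above the bench. The gate's top here is at 104 mm.
- gate_tongue (a point): Grip point in the middle of the gate's tongue, 138 mm from the hinge axis, 96 mm above the bench: aluminium bar 12 mm wide, 12 mm tall, pointing straight away from the post, tip 25 mm past this point. The ring's axis is on the same line, 75 mm from the hinge. Gate shut: the line points along the magnifier's -y. Axes: +y to the hinge, z up. Pinch it across from above, or push it.
- ring (a joint): Turn of the retaining ring, rad: 0 = fully up, grows clockwise seen from above (screwing down) to its end stop at 3.3. It sinks 2 mm per rad, meets the seated lens at about 3.0 and is snug at the stop (past 3.1). Starts within 0.4 of fully up and stays where it is left (friction about 0.03 N m).
- ring_grip (a point): Centre of the knurled grip of the retaining ring carried by the gate: steel ring 46 mm in diameter, 24 mm tall (12 mm above and below this point), hole 26 mm; grip it from above across its diameter, at any yaw, and turn it. 124 mm above the bench at ring = 0; sinks with the ring. Below it is the gate's collar, 60 mm across, top 102 mm above the bench: keep fingertips above it.
- box_mouth (a point): Centre of the mouth of the fixed wooden returns box, at the rim, 175 mm above the bench. Mouth 66 x 66 mm inside, walls 4 mm; flap 5 mm below the rim. Tower 74 x 74 mm; a tray with a clear cover, 133 mm high, runs from it along this point's +x to 189 mm out. z up. A polished steel ramp inside leads to the tray. A canister is inside once its centre is over 75 mm below the rim.
- flap (a joint): Opening of the level aluminium flap in the mouth, rad: 0 = shut, grows as it is pushed down to 1.45. Hinged at the mouth's -x edge; a spring shuts it (0.027 N m shut, 0.036 open). A canister's weight does not open it: push the canister on, until its top is some 55 mm below the rim, for example with shut fingertips, which fit in the mouth.
- canister0_mid (a point): Centre of an empty lens canister: a plain closed black cylinder with a grey lid, 46 mm in diameter, 36 mm tall, about 60 g, standing upright on the bench; z is its axis. Two or three are present. If it has been tipped over it can be gripped by its flat ends; it rolls to rest soon.
- canister1_mid (a point): Centre of an empty lens canister: a plain closed black cylinder with a grey lid, 46 mm in diameter, 36 mm tall, about 60 g, standing upright on the bench; z is its axis. Two or three are present. If it has been tipped over it can be gripped by its flat ends; it rolls to rest soon.
- canister2_mid (a point): Centre of an empty lens canister: a plain closed black cylinder with a grey lid, 46 mm in diameter, 36 mm tall, about 60 g, standing upright on the bench; z is its axis. Two or three are present. If it has been tipped over it can be gripped by its flat ends; it rolls to rest soon.
- spool: Bystander: wooden thread spool, 30 mm in diameter, 34 mm tall; origin at the centre of its underside. To be left alone.
- jar: Bystander: amber glass jar, 38 mm in diameter, 45 mm tall; origin at the centre of its underside. To be left alone.
- hook_box: Bystander: flat white plastic box, 60 x 35 x 18 mm; origin at the centre of its underside. To be left alone.

How it is judged:
By the outcome, as a careful person would: the job done as asked, in the order asked, and still so for the second after the job is handed in, with the robot touching nothing.
Of canister0, canister1, canister2 only 2 to 3 are there at a start; the rules pass over those that are not, and their reading is None.
At some moment in a run one of canister0, canister1, canister2 may be knocked a few centimetres aside while the robot is not near it.
Once in a run the grip may slacken for a moment while it holds something.
It also fails if it takes over 210 s, if anything falls off the work surface, if the arm or the gripper's body presses on something with over 40 N, if the wrist force passes 120 N, or if a joint passes its speed limit or range.

## Working session

There is one attempt and no reset: what is moved stays moved. The work goes in short steps, Python scripts to look and compute and a tool call to move; the robot and the scene stay as the last step left them, time stands still between calls to the robot, and variables do not carry over. Pictures are saved under pics/ and viewed, and the job is handed in when it is done.

Besides the shell and the picture viewer there is one more tool, called by a JSON object that holds its "name" and its "arguments". arm_command: Moves the arm, as the interface text tells. Shifts and turns lie within -1 to 1; 1 stands for 0.2 m of shift or 60 degrees of turn. Its arguments: {"type":"object","properties":{"motion":{"type":"string"}},"required":["motion"]}

```bash
mkdir -p pics; ls; python3 - <<'E'
from bench import *
import cv2
print(get_obs())
for n in ("top","side"):
    c=camera(n); cv2.imwrite(f"pics/{n}0.png",c["img"][:,:,::-1]); print(n,c["intrinsics"],c["pose"])
    for t in ["magnifier","cell_seat","lens_mid","gate","gate_tongue","ring","ring_grip","box_mouth","flap","canister0_mid","spool","jar","hook_box","gate_hinge"]:
        try: print(t,[( [round(float(x)) for x in d["box"]],round(d["conf"],2)) for d in search_frame(n,t)])
        except Exception as e: print(t,e)
E
```

```text
pics
{'time_s': 0.0, 'q': array([ 1.07070208e+00,  1.81563086e-01,  1.60800974e+00,  2.13323242e-05,
        1.35380089e+00, -2.06284832e-01]), 'dq': array([ 0.00041803, -0.00092531,  0.00044248, -0.00085644, -0.00145137,
       -0.00125407]), 'joint_efforts': array([ 3.34636707e-05, -4.44863176e+01, -3.51335013e+01, -1.30526014e-04,
        8.98787373e-03,  1.54051799e-05]), 'eef_pos': array([0.16619861, 0.54983951, 0.20907096]), 'eef_rot': array([-3.17800001e-04,  1.46379110e-01,  9.89228165e-01, -8.31963132e-04]), 'wrist_force': array([ 0.01437452, -0.80216518,  1.00966493]), 'torque': array([ 0.00943293, -0.00973081, -0.01921752]), 'opening': 1.0012283569223344}
top [[378.89206684   0.         286.98509918]
 [  0.         378.89206684 209.87069859]
 [  0.           0.           1.        ]] [[-0.02997874 -0.99059156  0.13352764  0.42532483]
 [-0.99898596  0.03418257  0.02930199  0.03790784]
 [-0.03359062 -0.1325138  -0.99061181  1.04117941]
 [ 0.          0.          0.          1.        ]]
magnifier [([202, 227, 277, 269], 0.8)]
cell_seat [([203, 226, 278, 272], 0.82)]
lens_mid
[... 986 characters left out ...]
.61)]
cell_seat [([256, 235, 321, 350], 0.71), ([225, 187, 238, 203], 0.34)]
lens_mid [([225, 187, 238, 201], 0.65), ([277, 243, 303, 276], 0.51), ([289, 101, 319, 117], 0.34)]
gate [([274, 231, 300, 305], 0.82), ([278, 245, 299, 273], 0.53)]
gate_tongue [([275, 231, 302, 305], 0.88), ([256, 237, 322, 350], 0.47), ([289, 101, 319, 118], 0.44)]
ring [([280, 244, 300, 271], 0.57)]
ring_grip [([280, 248, 305, 273], 0.78)]
box_mouth [([280, 246, 304, 274], 0.45)]
flap [([288, 100, 318, 118], 0.91)]
canister0_mid []
spool [([202, 241, 217, 258], 0.66)]
jar [([332, 171, 349, 192], 0.85)]
hook_box [([264, 389, 305, 419], 0.63), ([274, 231, 304, 306], 0.17)]
gate_hinge [([277, 232, 303, 309], 0.65)]
```

```bash
cat > h.py <<'E'
import numpy as np, cv2
from bench import *
def proj(c,P):
    T=np.linalg.inv(c["pose"]); p=T[:3,:3]@np.asarray(P,float)+T[:3,3]; q=c["intrinsics"]@p; return q[:2]/q[2]
def ray(c,uv):
    d=c["pose"][:3,:3]@np.linalg.inv(c["intrinsics"])@np.array([uv[0],uv[1],1.]); return c["pose"][:3,3],d
def atz(c,uv,z):
    o,d=ray(c,uv); return o+d*(z-o[2])/d[2]
def crop(img,x0,y0,x1,y1,f,name,pts=()):
    im=cv2.resize(img[y0:y1,x0:x1,::-1],None,fx=f,fy=f,interpolation=cv2.INTER_CUBIC)
    for p in pts: cv2.circle(im,(int((p[0]-x0+.5)*f),int((p[1]-y0+.5)*f)),2,(0,0,255),-1)
    cv2.imwrite(name,im)
E
python3 - <<'E'
from h import *
t=camera("top"); s=camera("side")
crop(t["img"],195,215,295,280,8,"pics/t_mag.png")
crop(t["img"],310,130,450,290,5,"pics/t_right.png")
crop(s["img"],250,220,335,360,5,"pics/s_mag.png")
crop(s["img"],190,90,360,270,4,"pics/s_up.png")
E
cat > mag.py <<'E'
from h import *
from scipy.optimize import least_squares
t=camera("top"); s=camera("side")
def T(p): return np.array([195+p[0]/8-.5+.06,215+p[1]/8-.5+.06])
def S(p): return np.array([250+p[0]/5-.5+.1,220+p[1]/5-.5+.1])
def pt(m,l):
    x,y,w=m; c,q=np.cos(w),np.sin(w); return np.array([x+c*l[0]-q*l[1],y+q*l[0]+c*l[1],l[2]])
def gl(r,g,z): return (r*np.sin(g),.075-r*np.cos(g),z)
obs=[(t,T((112,95)),'b',(.05,.12,.014)),(t,T((68,380)),'b',(-.05,.12,.014)),(t,T((445,430)),'b',(-.05,-.01,.014)),
(t,T((151,243)),'g',(0,.104)),(t,T((668,157)),'g',(.163,.102)),(t,T((376,197)),'g',(.075,.136)),
(s,S((358,374)),'b',(-.05,-.01,.014)),(s,S((272,636)),'b',(-.05,.12,.014)),(s,S((42,570)),'b',(.05,.12,.014)),
(s,S((200,388)),'g',(0,.104)),(s,S((200,58)),'g',(.163,.102)),(s,S((205,180)),'g',(.075,.136))]
def res(p,sel):
    r=[]
    for c,uv,k,l in obs:
        if c is t and 't' not in sel or c is s and 's' not in sel: continue
        L=l if k=='b' else gl(l[0],p[3],l[1])
        r+=list(proj(c,pt(p[:3],L))-uv)
    return np.array(r)
for sel in ('t','s','ts'):
    o=least_squares(res,[.35,.1,0,.3],args=(sel,)); print(sel,o.x.round(4)); print(o.fun.reshape(-1,2).round(1).tolist())
def tr(p): return np.array([310+p[0]/5-.4,130+p[1]/5-.4])
def su(p): return np.array([190+p[0]/4-.4,90+p[1]/4-.4])
for n,a,b,z in [("canA",(175,473),(395,410),.036),("canB",(99,656),(542,487),.036),("lens",(146,221),(168,412),.012),("jar",(324,704),(606,346),.045)]:
    print(n,atz(t,tr(a),z).round(4),atz(s,su(b),z).round(4))
for n,a,b in [("c1",(478,368),(408,31)),("c2",(640,374),(385,98)),("c3",(636,533),(505,115)),("c4",(476,526),(520,45))]:
    print(n,atz(t,tr(a),.175).round(4),atz(s,su(b),.175).round(4))
E
python3 mag.py
```

```text
t [ 0.4593  0.1753 -0.1492  0.2818]
[[-0.7, -0.4], [-0.6, 0.6], [-0.3, 0.1], [0.5, -0.1], [0.7, -0.1], [0.2, -0.1]]
s [ 0.4599  0.1778 -0.1548  0.2875]
[[0.7, -1.3], [1.2, 1.2], [-1.1, -0.5], [-0.5, 0.6], [0.3, -0.4], [-0.5, -0.1]]
ts [ 0.4597  0.1767 -0.1526  0.2848]
[[-1.1, -0.7], [-1.2, 0.3], [-0.9, -0.0], [0.0, -0.4], [0.2, -0.3], [-0.3, -0.3], [0.9, -1.7], [1.5, 0.7], [-0.8, -0.9], [-0.3, 0.2], [0.5, -0.7], [-0.3, -0.5]]
canA [ 0.5172 -0.0839  0.036 ] [ 0.519  -0.0812  0.036 ]
canB [ 0.4224 -0.0395  0.036 ] [ 0.4241 -0.0346  0.036 ]
lens [ 0.6597 -0.0779  0.012 ] [ 0.6615 -0.077   0.012 ]
jar [ 0.3944 -0.1533  0.045 ] [ 0.3956 -0.1501  0.045 ]
c1 [ 0.5481 -0.2075  0.175 ] [ 0.5435 -0.2738  0.175 ]
c2 [ 0.5428 -0.2805  0.175 ] [ 0.5478 -0.2051  0.175 ]
c3 [ 0.4705 -0.2727  0.175 ] [ 0.4748 -0.2019  0.175 ]
c4 [ 0.476  -0.2015  0.175 ] [ 0.473  -0.2721  0.175 ]
```

```bash
cat > go.py <<'E'
import sys
from h import *
from scipy.spatial.transform import Rotation as Ro
# usage: go.py x y z jawdeg [vmax mm/row]
def plan(x,y,z,deg,v=36,grip=0,quiet=False):
    o=get_obs(); q=o["eef_rot"]; R=Ro.from_quat([q[1],q[2],q[3],q[0]])
    best=None
    for d in (deg,deg+180):
        a=np.radians(d); Y=np.array([np.cos(a),np.sin(a),0]); Z=np.array([0,0,-1.]); X=np.cross(Y,Z)
        D=Ro.from_matrix(np.array([X,Y,Z]).T); rv=(R.inv()*D).as_rotvec()
        if best is None or np.linalg.norm(rv)<np.linalg.norm(best[0]): best=(rv,D)
    rv,D=best; d=np.array([x,y,z])-o["eef_pos"]
    n=max(int(np.ceil(np.linalg.norm(d)*1000/v)),int(np.ceil(np.degrees(np.linalg.norm(rv))/6.5)),1)
    print("at",o["eef_pos"].round(4),"q6 %.2f"%o["q"][5],"d",d.round(4),"rotdeg",np.degrees(rv).round(1),"n",n,"open %.3f"%o["opening"],"t %.1f"%o["time_s"], "F",o["wrist_force"].round(1))
    rows=[]
    for i in range(n):
        Ri=R*Ro.from_rotvec(rv*i/n); s=Ri.inv().apply(d/n)/.2; w=np.degrees(rv/n)/60
        rows.append(" ".join("%.3f"%k for k in list(s)+list(w))+" %g"%grip)
    for i in range(0,n,10): print("; ".join(rows[i:i+10]))
if __name__=="__main__":
    a=[float(k) for k in sys.argv[1:]]; plan(*a[:4],v=a[4] if len(a)>4 else 36,grip=a[5] if len(a)>5 else 0)
E
python3 go.py .445 .106 .2 73 36 0
```

```text
at [0.1665 0.5504 0.21  ] q6 -0.21 d [ 0.2785 -0.4444 -0.01  ] rotdeg [-0.  -0.   0.2] n 15 open 1.003 t 1.7 F [ 0.4  0.9 -0.1]
-0.132 -0.115 0.003 -0.000 -0.000 0.000 0; -0.132 -0.115 0.003 -0.000 -0.000 0.000 0; -0.132 -0.115 0.003 -0.000 -0.000 0.000 0; -0.132 -0.115 0.003 -0.000 -0.000 0.000 0; -0.132 -0.115 0.003 -0.000 -0.000 0.000 0; -0.132 -0.115 0.003 -0.000 -0.000 0.000 0; -0.132 -0.115 0.003 -0.000 -0.000 0.000 0; -0.132 -0.115 0.003 -0.000 -0.000 0.000 0; -0.132 -0.115 0.003 -0.000 -0.000 0.000 0; -0.132 -0.115 0.003 -0.000 -0.000 0.000 0
-0.132 -0.115 0.003 -0.000 -0.000 0.000 0; -0.132 -0.115 0.003 -0.000 -0.000 0.000 0; -0.132 -0.115 0.003 -0.000 -0.000 0.000 0; -0.132 -0.115 0.003 -0.000 -0.000 0.000 0; -0.132 -0.115 0.003 -0.000 -0.000 0.000 0
```

{"name": "arm_command", "arguments": {"motion": "-0.13 -0.115 0 0 0 0 0; -0.13 -0.115 0 0 0 0 0; -0.13 -0.115 0 0 0 0 0; -0.13 -0.115 0 0 0 0 0; -0.13 -0.115 0 0 0 0 0; -0.13 -0.115 0 0 0 0 0; -0.13 -0.115 0 0 0 0 0; -0.13 -0.115 0 0 0 0 0; -0.13 -0.115 0 0 0 0 0; -0.13 -0.115 0 0 0 0 0"}}

```text
time_s: 2.53
eef_pos: [0.3526, 0.2489, 0.2099]
eef_rot: [0.001, 0.14, 0.99, 0.002]
wrist_force: [0.7, 0.3, -0.4]
opening: 0.0
```

```bash
python3 go.py .445 .106 .2 73 36 0
```

```text
at [0.3526 0.2489 0.2099] q6 -0.96 d [ 0.0924 -0.1429 -0.0099] rotdeg [0.3 0.1 0.9] n 5 open 0.000 t 2.5 F [ 0.7  0.3 -0.4]
-0.128 -0.112 0.010 0.001 0.000 0.003 0; -0.129 -0.111 0.010 0.001 0.000 0.003 0; -0.129 -0.111 0.010 0.001 0.000 0.003 0; -0.129 -0.110 0.010 0.001 0.000 0.003 0; -0.130 -0.110 0.010 0.001 0.000 0.003 0
```

{"name": "arm_command", "arguments": {"motion": "-0.13 -0.112 0.01 0 0 0 0; -0.13 -0.112 0.01 0 0 0 0; -0.13 -0.112 0.01 0 0 0 0; -0.13 -0.112 0.01 0 0 0 0; -0.13 -0.112 0.01 0 0 0 0; 0 0 0.14 0 0 0 0; 0 0 0.14 0 0 0 0; 0 0 0.14 0 0 0 0; 0 0 0.14 0 0 0 0; 0 0 0 0 0 0 0"}}

```text
time_s: 3.37
eef_pos: [0.4603, 0.0886, 0.0895]
eef_rot: [0.01, 0.146, 0.989, 0.003]
wrist_force: [-2.6, -0.6, -0.2]
opening: 0.001
```

```bash
python3 - <<'E'
from go import *
import numpy as np
M=(.4597,.1767,-.153); H=np.array([.4711,.2508])
for g in np.arange(.3,1.66,.15):
    a=M[2]-np.pi/2+g; u=np.array([np.cos(a),np.sin(a)]); p=np.array([-u[1],u[0]])
    print(round(g,2),(H+.14*u-.019*p).round(3))
o=get_obs(); print(o["eef_pos"],o["wrist_force"]); 
c=camera("top"); crop(c["img"],195,200,335,290,5,"pics/t2.png")
c=camera("side"); crop(c["img"],210,180,350,320,5,"pics/s2.png")
E
```

```text
0.3 [0.473 0.11 ]
0.45 [0.494 0.111]
0.6 [0.514 0.116]
0.75 [0.534 0.124]
0.9 [0.552 0.135]
1.05 [0.569 0.149]
1.2 [0.583 0.164]
1.35 [0.594 0.182]
1.5 [0.603 0.201]
1.65 [0.609 0.222]
[0.46027994 0.0885646  0.08951702] [-2.62690144 -0.63506159 -0.24861785]
```

{"name": "arm_command", "arguments": {"motion": "0.03 0.1 0 0 0 0 0; -0.06 0.02 0 0 0 0 0; -0.1 0.035 0 0 0 0 0; -0.09 0.053 0 0 0 0 0; -0.084 0.067 0 0 0 0 0; -0.07 0.079 0 0 0 0 0; 0 0 0 0 0 0 0"}}

```text
time_s: 4.05
eef_pos: [0.5682, 0.139, 0.1158]
eef_rot: [0.025, 0.145, 0.989, 0.005]
wrist_force: [0.1, -0.1, -0.3]
opening: 0.001
```

```bash
python3 - <<'E'
from h import *
o=get_obs(); print(o["eef_pos"],o["wrist_force"]); 
c=camera("side"); crop(c["img"],210,180,350,320,5,"pics/s3.png")
E
```

```text
[0.56819532 0.13895591 0.11579916] [ 0.130931   -0.06231608 -0.25113576]
```

```bash
python3 go.py .440 .108 .14 73 22 0
```

```text
at [0.5671 0.1384 0.1158] q6 -1.25 d [-0.1271 -0.0304  0.0242] rotdeg [0.9 2.7 0.4] n 7 open 0.004 t 4.1 F [0.5 0.7 0.1]
0.080 -0.046 -0.022 0.002 0.006 0.001 0; 0.080 -0.047 -0.021 0.002 0.006 0.001 0; 0.080 -0.047 -0.021 0.002 0.006 0.001 0; 0.080 -0.047 -0.020 0.002 0.006 0.001 0; 0.080 -0.047 -0.019 0.002 0.006 0.001 0; 0.080 -0.047 -0.019 0.002 0.006 0.001 0; 0.080 -0.047 -0.018 0.002 0.006 0.001 0
```

{"name": "arm_command", "arguments": {"motion": "0 0 -0.08 0.005 0.015 0 0; 0.08 -0.047 -0.02 0.005 0.015 0 0; 0.08 -0.047 0 0.005 0.015 0 0; 0.08 -0.047 0 0 0.005 0 0; 0.08 -0.047 0 0 0 0 0; 0.08 -0.047 0 0 0 0 0; 0.08 -0.047 0 0 0 0 0; 0.06 -0.03 0 0 0 0 0; 0 0 0 0 0 0 0; 0 0 0 0 0 0 0"}}

```text
time_s: 4.93
eef_pos: [0.4389, 0.1078, 0.15]
eef_rot: [0.004, 0.142, 0.99, 0.001]
wrist_force: [0.5, -0.1, 0.2]
opening: -0.003
```

```bash
python3 go.py .442 .106 .092 73 15 0
```

```text
at [0.4389 0.1078 0.15  ] q6 -1.31 d [ 0.0031 -0.0018 -0.058 ] rotdeg [0.2 0.5 0.7] n 4 open -0.003 t 4.9 F [ 0.5 -0.1  0.2]
-0.004 -0.001 0.072 0.001 0.002 0.003 0; -0.004 -0.001 0.072 0.001 0.002 0.003 0; -0.004 -0.001 0.072 0.001 0.002 0.003 0; -0.004 -0.001 0.072 0.001 0.002 0.003 0
```

{"name": "arm_command", "arguments": {"motion": "-0.005 0 0.07 0 0.003 0.003 0; -0.005 0 0.07 0 0.003 0.003 0; -0.005 0 0.07 0 0.002 0.003 0; 0 0 0.07 0 0 0 0; 0 0 0.035 0 0 0 0; 0 0 0 0 0 0 0; 0 0 0 0 0 0 0"}}

```text
time_s: 5.52
eef_pos: [0.4496, 0.1072, 0.0916]
eef_rot: [0.007, 0.146, 0.989, 0.002]
wrist_force: [0.1, -0.1, 1.2]
opening: 0.0
```

```bash
python3 go.py .475 .11 .088 73 12 0
```

```text
at [0.4496 0.1072 0.0916] q6 -1.30 d [ 0.0254  0.0028 -0.0036] rotdeg [0.4 0.8 0.2] n 3 open 0.000 t 5.5 F [ 0.1 -0.1  1.2]
-0.039 0.017 0.007 0.002 0.004 0.001 0; -0.039 0.017 0.006 0.002 0.004 0.001 0; -0.039 0.017 0.006 0.002 0.004 0.001 0
```

{"name": "arm_command", "arguments": {"motion": "-0.04 0.017 0.015 0.002 0.005 0 0; -0.04 0.017 0.015 0.002 0.005 0 0; -0.04 0.017 0.01 0.002 0.005 0 0; -0.05 0.018 0.003 0 0 0 0; -0.05 0.018 0.003 0 0 0 0; -0.046 0.025 0.003 0 0 0 0; -0.046 0.025 0.003 0 0 0 0; 0 0 0 0 0 0 0"}}

```text
time_s: 6.18
eef_pos: [0.526, 0.1163, 0.0892]
eef_rot: [0.004, 0.146, 0.989, 0.001]
wrist_force: [-1.1, -0.3, -0.4]
opening: -0.004
```

```bash
python3 go.py .534 .124 .088 73 12 0;  python3 - <<'E'
from h import *
c=camera("side"); crop(c["img"],210,180,350,320,5,"pics/s4.png")
E
```

```text
at [0.526  0.1163 0.0892] q6 -1.28 d [ 0.008   0.0077 -0.0012] rotdeg [0.2 0.4 0.2] n 1 open -0.004 t 6.2 F [-1.1 -0.3 -0.4]
-0.027 0.048 0.006 0.003 0.007 0.004 0
```

```bash
 python3 - <<'E'
from h import *
c=camera("side"); t=camera("top"); o=get_obs(); p=o["eef_pos"]
H=(.4711,.2508)
pts=[p, (.492,.089,.102),(.489,.114,.102),(.489,.114,.09),(.4711,.2508,.104)]
for q in pts: print(q,proj(c,q),5*(proj(c,q)-[210,180]),proj(t,q))
crop(c["img"],230,190,310,280,9,"pics/s5.png",[proj(c,q) for q in pts])
from scipy.spatial.transform import Rotation as Ro
crop(t["img"],230,190,330,280,8,"pics/t5.png",[proj(t,q) for q in pts])
E
```

```text
[0.5233546  0.11616782 0.08827322] [273.64306491 242.45367876] [318.21532453 312.26839378] [267.58884182 222.44623947]
(0.492, 0.089, 0.102) [290.44256485 230.42788427] [402.21282423 252.13942134] [278.32936847 234.09725461]
(0.489, 0.114, 0.102) [290.17557086 239.90242034] [400.87785429 299.51210168] [268.31363766 235.62922347]
(0.489, 0.114, 0.09) [289.96797749 243.37871057] [399.83988745 316.89355286] [268.7068044  235.94014314]
(0.4711, 0.2508, 0.104) [289.35640425 297.37676375] [396.78202124 586.88381877] [213.4533633 244.5574406]
```

{"name": "arm_command", "arguments": {"motion": "0 0 -0.06 0 0 0 0; 0.06 -0.025 -0.08 0.002 0.005 0.003 0; 0.08 -0.03 0 0 0.005 0 0; 0.08 -0.03 0 0 0.003 0 0; 0.08 -0.03 0 0 0 0 0; 0.06 -0.025 0 0 0 0 0; 0 0 0 0 0 0 0; 0 0 0 0 0 0 0"}}

```text
time_s: 7.0
eef_pos: [0.4404, 0.1099, 0.1243]
eef_rot: [-0.003, 0.147, 0.989, 0.001]
wrist_force: [-0.1, -0.1, -0.2]
opening: -0.002
```

```bash
python3 go.py .442 .108 .076 73 15 0
```

```text
at [0.4404 0.1099 0.1243] q6 -1.30 d [ 0.0016 -0.0019 -0.0483] rotdeg [ 0.  -0.4  0.1] n 4 open -0.002 t 7.0 F [-0.1 -0.1 -0.2]
-0.003 -0.002 0.060 0.000 -0.002 0.000 0; -0.003 -0.002 0.060 0.000 -0.002 0.000 0; -0.003 -0.002 0.060 0.000 -0.002 0.000 0; -0.003 -0.002 0.060 0.000 -0.002 0.000 0
```

{"name": "arm_command", "arguments": {"motion": "0 0 0.06 0 0 0 0; 0 0 0.06 0 0 0 0; 0 0 0.06 0 0 0 0; 0 0 0.06 0 0 0 0; 0 0 0.01 0 0 0 0; 0 0 0 0 0 0 0; -0.03 0.01 0 0 0 0 0; -0.04 0.012 0 0 0 0 0; -0.05 0.015 0.003 0 0 0 0; 0 0 0 0 0 0 0"}}

```text
time_s: 7.83
eef_pos: [0.4759, 0.11, 0.0798]
eef_rot: [0.003, 0.147, 0.989, 0.002]
wrist_force: [-0.6, 0.3, 0.6]
opening: -0.0
```

```bash
python3 go.py .534 .124 .076 73 12 0;  python3 - <<'E'
from h import *
c=camera("side"); o=get_obs()
crop(c["img"],230,190,310,280,9,"pics/s6.png",[proj(c,o["eef_pos"])])
E
```

```text
at [0.4759 0.11   0.0798] q6 -1.30 d [ 0.0581  0.014  -0.0038] rotdeg [0.2 0.4 0.1] n 5 open -0.000 t 7.8 F [-0.6  0.3  0.6]
-0.051 0.030 0.004 0.001 0.001 0.000 0; -0.051 0.030 0.004 0.001 0.001 0.000 0; -0.051 0.030 0.004 0.001 0.001 0.000 0; -0.051 0.030 0.004 0.001 0.001 0.000 0; -0.051 0.030 0.004 0.001 0.001 0.000 0
```

{"name": "arm_command", "arguments": {"motion": "0.03 -0.01 0.05 0 0.003 0 0; 0 0 0.03 0 0 0 0; -0.04 0.015 0.01 0 0 0 0; -0.05 0.018 0.005 0 0 0 0; -0.05 0.02 0.005 0 0 0 0; -0.05 0.025 0.005 0 0 0 0; 0 0 0 0 0 0 0"}}

```text
time_s: 8.47
eef_pos: [0.5107, 0.1144, 0.0562]
eef_rot: [-0.0, 0.147, 0.989, 0.002]
wrist_force: [0.4, 0.0, 1.0]
opening: 0.005
```

```bash
python3 go.py .534 .124 .066 73 12 0;  python3 - <<'E'
from h import *
c=camera("side"); o=get_obs()
crop(c["img"],230,190,310,280,9,"pics/s7.png",[proj(c,o["eef_pos"])])
E
```

```text
at [0.5107 0.1144 0.0562] q6 -1.29 d [0.0233 0.0096 0.0098] rotdeg [ 0.2 -0.1  0.1] n 3 open 0.005 t 8.5 F [0.4 0.  1. ]
-0.032 0.027 -0.016 0.001 -0.000 0.001 0; -0.032 0.027 -0.016 0.001 -0.000 0.001 0; -0.032 0.027 -0.016 0.001 -0.000 0.001 0
```

{"name": "arm_command", "arguments": {"motion": "0 0 -0.05 0 0 0 0; -0.042 0.03 -0.02 0 0 0 0; -0.042 0.033 0 0 0 0 0; -0.04 0.036 0 0 0 0 0; -0.035 0.04 0 0 0 0 0; -0.032 0.043 0 0 0 0 0; -0.03 0.046 0 0 0 0 0; 0 0 0 0 0 0 0"}}

```text
time_s: 9.18
eef_pos: [0.5626, 0.1454, 0.0735]
eef_rot: [-0.004, 0.147, 0.989, 0.001]
wrist_force: [-0.1, 0.2, 1.4]
opening: 0.001
```

```bash
python3 go.py .583 .164 .07 73 12 0;  python3 - <<'E'
from h import *
c=camera("side"); o=get_obs()
crop(c["img"],210,190,320,300,7,"pics/s8.png",[proj(c,o["eef_pos"])])
E
```

```text
at [0.5626 0.1454 0.0735] q6 -1.23 d [ 0.0204  0.0186 -0.0035] rotdeg [-0.  -0.5  0.1] n 3 open 0.001 t 9.2 F [-0.1  0.2  1.4]
-0.024 0.039 0.006 -0.000 -0.003 0.001 0; -0.024 0.040 0.006 -0.000 -0.003 0.001 0; -0.023 0.040 0.006 -0.000 -0.003 0.001 0
```

{"name": "arm_command", "arguments": {"motion": "-0.024 0.042 0.003 0 -0.003 0 0; -0.023 0.045 0.003 0 -0.003 0 0; -0.02 0.047 0.003 0 0 0 0; -0.018 0.05 0.003 0 0 0 0; -0.014 0.051 0 0 0 0 0; -0.01 0.052 0 0 0 0 0; -0.006 0.052 0 0 0 0 0; -0.003 0.05 0 0 0 0 0; 0 0 0 0 0 0 0"}}

```text
time_s: 9.98
eef_pos: [0.6094, 0.219, 0.0712]
eef_rot: [-0.002, 0.147, 0.989, -0.001]
wrist_force: [-0.3, -0.9, 0.0]
opening: -0.002
```

```bash
python3 go.py .6 .19 .07 73 12 0;  python3 - <<'E'
from h import *
c=camera("side"); o=get_obs()
crop(c["img"],210,190,320,300,7,"pics/s9.png",[proj(c,o["eef_pos"])])
E
```

```text
at [0.6094 0.219  0.0712] q6 -1.11 d [-0.0094 -0.029  -0.0012] rotdeg [-0.1 -0.2  0.1] n 3 open -0.002 t 10.0 F [-0.3 -0.9  0. ]
0.001 -0.051 0.002 -0.001 -0.001 0.001 0; 0.001 -0.051 0.002 -0.001 -0.001 0.001 0; 0.001 -0.051 0.002 -0.001 -0.001 0.001 0
```

{"name": "arm_command", "arguments": {"motion": "0 -0.1 0 0 0 0 0; 0 -0.1 -0.05 0 0 0 0; 0 -0.08 -0.1 0 0 0 0.65; 0 -0.03 -0.1 0 0 0 0.65; 0 0 0 0 0 0 0.65"}}

```text
time_s: 10.45
eef_pos: [0.5894, 0.1582, 0.1202]
eef_rot: [-0.003, 0.145, 0.989, -0.001]
wrist_force: [0.9, 0.1, 1.3]
opening: 0.42
```

```bash
python3 go.py .6605 -.0775 .12 73 25 .65;  python3 - <<'E'
from h import *
c=camera("side"); o=get_obs()
cv2.imwrite("pics/s10.png",c["img"][:,:,::-1])
E
```

```text
at [0.5894 0.1582 0.1202] q6 -1.21 d [ 7.110e-02 -2.357e-01 -2.000e-04] rotdeg [-0.2 -0.4  0.3] n 10 open 0.420 t 10.4 F [0.9 0.1 1.3]
-0.068 -0.103 -0.000 -0.000 -0.001 0.001 0.65; -0.068 -0.103 -0.000 -0.000 -0.001 0.001 0.65; -0.068 -0.103 0.000 -0.000 -0.001 0.001 0.65; -0.068 -0.103 0.000 -0.000 -0.001 0.001 0.65; -0.068 -0.103 0.000 -0.000 -0.001 0.001 0.65; -0.068 -0.102 0.000 -0.000 -0.001 0.001 0.65; -0.068 -0.102 0.000 -0.000 -0.001 0.001 0.65; -0.068 -0.102 0.000 -0.000 -0.001 0.001 0.65; -0.068 -0.102 0.000 -0.000 -0.001 0.001 0.65; -0.068 -0.102 0.000 -0.000 -0.001 0.001 0.65
```

Gate wide open, jaws opening. On to the lens.

{"name": "arm_command", "arguments": {"motion": "-0.07 -0.103 0 0 0 0 0.65; -0.07 -0.103 0 0 0 0 0.65; -0.07 -0.103 0 0 0 0 0.65; -0.07 -0.103 0 0 0 0 0.65; -0.068 -0.103 0 0 0 0 0.65; -0.068 -0.102 0 0 0 0 0.65; -0.068 -0.102 0 0 0 0 0.65; -0.068 -0.102 0 0 0 0 0.65; -0.068 -0.1 0 0 0 0 0.65; -0.05 -0.08 0 0 0 0 0.65"}}

```text
time_s: 11.33
eef_pos: [0.6586, -0.0717, 0.1051]
eef_rot: [-0.009, 0.14, 0.99, 0.001]
wrist_force: [0.1, 0.9, 0.1]
opening: 0.649
```

```bash
python3 go.py .6605 -.0775 .05 73 15 .65
```

```text
at [ 0.6586 -0.0717  0.1051] q6 -1.58 d [ 0.0019 -0.0058 -0.0551] rotdeg [-0.  -1.   0.9] n 4 open 0.649 t 11.3 F [0.1 0.9 0.1]
-0.006 -0.006 0.069 -0.000 -0.004 0.004 0.65; -0.005 -0.006 0.069 -0.000 -0.004 0.004 0.65; -0.005 -0.006 0.069 -0.000 -0.004 0.004 0.65; -0.005 -0.006 0.069 -0.000 -0.004 0.004 0.65
```

{"name": "arm_command", "arguments": {"motion": "0.002 -0.006 0.065 0 -0.006 0.005 0.65; 0.002 -0.006 0.065 0 -0.005 0.005 0.65; 0 0 0.065 0 -0.005 0.003 0.65; 0 0 0.065 0 0 0.002 0.65; 0 0 0 0 0 0 0.65; 0 0 0 0 0 0 0.65"}}

```text
time_s: 11.83
eef_pos: [0.6564, -0.0776, 0.0436]
eef_rot: [-0.002, 0.151, 0.988, -0.0]
wrist_force: [0.2, -0.1, 0.2]
opening: 0.651
```

```bash
python3 go.py .6605 -.0775 .02 73 15 .65; python3 - <<'E'
from h import *
c=camera("side"); o=get_obs()
crop(c["img"],190,130,280,230,8,"pics/s11.png",[proj(c,o["eef_pos"]),proj(c,(.6605,-.0775,.012))])
E
```

```text
at [ 0.6564 -0.0776  0.0436] q6 -1.56 d [ 0.0041  0.0001 -0.0236] rotdeg [-0.1 -0.3 -0.4] n 2 open 0.651 t 11.8 F [ 0.2 -0.1  0.2]
-0.010 0.003 0.059 -0.000 -0.002 -0.003 0.65; -0.010 0.003 0.059 -0.000 -0.002 -0.003 0.65
```

```bash
python3 - <<'E'
from h import *
c=camera("side"); o=get_obs(); p=o["eef_pos"]
for r in (.027,.034,.041):
  for sg in (1,-1):
    for dz in (0,.01,.02,.03):
        q=p+np.array([.29,.957,0])*r*sg+[0,0,dz]; print(r,sg,dz,((proj(c,q)-[190,130]+.5)*8).round())
E
```

```text
0.027 1 0 [303. 491.]
0.027 1 0.01 [301. 469.]
0.027 1 0.02 [299. 446.]
0.027 1 0.03 [297. 422.]
0.027 -1 0 [390. 379.]
0.027 -1 0.01 [389. 356.]
0.027 -1 0.02 [387. 333.]
0.027 -1 0.03 [386. 309.]
0.034 1 0 [292. 507.]
0.034 1 0.01 [290. 484.]
0.034 1 0.02 [288. 461.]
0.034 1 0.03 [285. 438.]
0.034 -1 0 [401. 364.]
0.034 -1 0.01 [400. 342.]
0.034 -1 0.02 [398. 318.]
0.034 -1 0.03 [397. 295.]
0.041 1 0 [280. 522.]
0.041 1 0.01 [278. 499.]
0.041 1 0.02 [276. 476.]
0.041 1 0.03 [274. 453.]
0.041 -1 0 [412. 350.]
0.041 -1 0.01 [410. 327.]
0.041 -1 0.02 [409. 304.]
0.041 -1 0.03 [408. 281.]
```

{"name": "arm_command", "arguments": {"motion": "-0.008 0.002 0.03 0 -0.002 -0.003 0.65; -0.006 0.002 0.03 0 -0.002 -0.003 0.65; -0.005 0 0.03 0 0 0 0.65; 0 0 0.03 0 0 0 0.65; 0 0 0 0 0 0 0.65; 0 0 0 0 0 0 0.65"}}

```text
time_s: 12.43
eef_pos: [0.6635, -0.0776, 0.0209]
eef_rot: [0.003, 0.147, 0.989, -0.001]
wrist_force: [-0.2, 0.2, 0.4]
opening: 0.652
```

```bash
python3 go.py .6605 -.0775 .01 73 15 .65; python3 - <<'E'
from h import *
c=camera("side"); o=get_obs()
crop(c["img"],190,130,280,230,8,"pics/s12.png",[proj(c,o["eef_pos"]),proj(c,(.6605,-.0775,.012))])
c=camera("top"); 
crop(c["img"],300,130,390,220,8,"pics/t12.png",[proj(c,o["eef_pos"]),proj(c,(.6605,-.0775,.012))])
E
```

```text
at [ 0.6635 -0.0776  0.0209] q6 -1.57 d [-0.003   0.0001 -0.0109] rotdeg [-0.   0.4  0.1] n 1 open 0.652 t 12.4 F [-0.2  0.2  0.4]
0.015 -0.004 0.054 -0.001 0.006 0.002 0.65
```

{"name": "arm_command", "arguments": {"motion": "0.012 -0.003 0.025 0 0.004 0 0.65; 0.005 0 0.025 0 0.003 0 0.65; 0 0 0.02 0 0 0 0.65; 0 0 0 0 0 0 0.65; 0 0 0 0 0 0 0.65"}}

```text
time_s: 12.95
eef_pos: [0.66, -0.0775, 0.0063]
eef_rot: [-0.0, 0.147, 0.989, -0.0]
wrist_force: [0.3, 0.1, -0.2]
opening: 0.645
```

```bash
python3 go.py .6605 -.0775 .0 73 15 .65; python3 - <<'E'
from h import *
c=camera("side"); o=get_obs()
crop(c["img"],190,130,280,230,8,"pics/s13.png",[proj(c,o["eef_pos"]),proj(c,(.6605,-.0775,.012))])
E
```

```text
at [ 0.66   -0.0775  0.0063] q6 -1.57 d [ 0.0005 -0.     -0.0063] rotdeg [-0.  -0.   0.1] n 1 open 0.645 t 12.9 F [ 0.3  0.1 -0.2]
-0.002 0.001 0.031 -0.001 -0.001 0.001 0.65
```

{"name": "arm_command", "arguments": {"motion": "0 0 0.025 0 0 0 0.65; 0 0 0.025 0 0 0 0.65; 0 0 0.02 0 0 0 0.65; 0 0 0 0 0 0 0.65; 0 0 0 0 0 0 0.65"}}

```text
time_s: 13.42
eef_pos: [0.6601, -0.0775, -0.0092]
eef_rot: [-0.0, 0.147, 0.989, -0.0]
wrist_force: [0.0, -0.5, -0.2]
opening: 0.65
```

```bash
python3 go.py .6605 -.0775 .0 73 15 .65; python3 - <<'E'
from h import *
c=camera("side"); o=get_obs()
crop(c["img"],190,130,280,230,8,"pics/s14.png",[proj(c,o["eef_pos"]),proj(c,(.6605,-.0775,.012))])
E
```

```text
at [ 0.6601 -0.0775 -0.0092] q6 -1.57 d [0.0004 0.     0.0092] rotdeg [-0.  -0.   0.1] n 1 open 0.650 t 13.4 F [ 0.  -0.5 -0.2]
-0.002 0.001 -0.046 -0.001 -0.000 0.001 0.65
```

{"name": "arm_command", "arguments": {"motion": "0 0 0.016 0 0 0 0.65; 0 0 0 0 0 0 0.65; 0 0 0 0 0 0 0.5; 0 0 0 0 0 0 0.3; 0 0 0 0 0 0 0.3; 0 0 0 0 0 0 0.3; 0 0 0 0 0 0 0.3"}}

```text
time_s: 14.05
eef_pos: [0.6606, -0.0776, -0.0115]
eef_rot: [0.0, 0.147, 0.989, -0.0]
wrist_force: [1.2, -0.4, -0.6]
opening: 0.384
```

```bash
python3 go.py .6605 -.0775 .0 73 15 .3; python3 - <<'E'
from h import *
c=camera("side"); o=get_obs()
crop(c["img"],190,130,280,230,8,"pics/s15.png",[proj(c,o["eef_pos"]),proj(c,(.6605,-.0775,.012))])
E
```

```text
at [ 0.6606 -0.0776 -0.0115] q6 -1.57 d [-0.0001  0.0001  0.0115] rotdeg [-0.   0.   0.1] n 1 open 0.384 t 14.1 F [ 1.2 -0.4 -0.6]
0.001 0.000 -0.058 -0.001 0.001 0.001 0.3
```

{"name": "arm_command", "arguments": {"motion": "0 0 0 0 0 0 0.2; 0 0 0 0 0 0 0.2; 0 0 -0.02 0 0 0 0.2; 0 0 -0.04 0 0 0 0.2; 0 0 -0.06 0 0 0 0.2; 0 0 0 0 0 0 0.2"}}

```text
time_s: 14.6
eef_pos: [0.66, -0.0774, 0.0138]
eef_rot: [-0.001, 0.147, 0.989, -0.0]
wrist_force: [1.1, -0.5, 0.2]
opening: 0.386
```

```bash
python3 go.py .4597 .1767 .15 73 20 .2; python3 - <<'E'
from h import *
c=camera("side"); o=get_obs()
crop(c["img"],190,130,280,230,8,"pics/s16.png",[proj(c,o["eef_pos"]),proj(c,(.6605,-.0775,.012))])
E
```

```text
at [ 0.66   -0.0774  0.0138] q6 -1.57 d [-0.2003  0.2541  0.1362] rotdeg [-0.  -0.1  0.1] n 18 open 0.386 t 14.6 F [ 1.1 -0.5  0.2]
0.074 0.051 -0.038 -0.000 -0.000 0.000 0.2; 0.074 0.051 -0.038 -0.000 -0.000 0.000 0.2; 0.074 0.051 -0.038 -0.000 -0.000 0.000 0.2; 0.074 0.051 -0.038 -0.000 -0.000 0.000 0.2; 0.074 0.051 -0.038 -0.000 -0.000 0.000 0.2; 0.074 0.051 -0.038 -0.000 -0.000 0.000 0.2; 0.074 0.051 -0.038 -0.000 -0.000 0.000 0.2; 0.074 0.051 -0.038 -0.000 -0.000 0.000 0.2; 0.074 0.051 -0.038 -0.000 -0.000 0.000 0.2; 0.074 0.051 -0.038 -0.000 -0.000 0.000 0.2
0.074 0.051 -0.038 -0.000 -0.000 0.000 0.2; 0.074 0.051 -0.038 -0.000 -0.000 0.000 0.2; 0.074 0.051 -0.038 -0.000 -0.000 0.000 0.2; 0.074 0.051 -0.038 -0.000 -0.000 0.000 0.2; 0.074 0.051 -0.038 -0.000 -0.000 0.000 0.2; 0.074 0.051 -0.038 -0.000 -0.000 0.000 0.2; 0.074 0.051 -0.038 -0.000 -0.000 0.000 0.2; 0.074 0.051 -0.038 -0.000 -0.000 0.000 0.2
```

{"name": "arm_command", "arguments": {"motion": "0 0 -0.1 0 0 0 0.2; 0.03 0.02 -0.1 0 0 0 0.2; 0.06 0.04 -0.1 0 0 0 0.2; 0.09 0.06 -0.1 0 0 0 0.2; 0.09 0.063 -0.1 0 0 0 0.2; 0.09 0.063 -0.08 0 0 0 0.2; 0.09 0.063 -0.04 0 0 0 0.2; 0.09 0.063 0 0 0 0 0.2; 0.09 0.063 0 0 0 0 0.2; 0.09 0.063 0 0 0 0 0.2"}}

```text
time_s: 15.48
eef_pos: [0.5495, 0.0611, 0.1456]
eef_rot: [0.003, 0.15, 0.989, -0.0]
wrist_force: [0.6, -0.6, -1.0]
opening: 0.384
```

```bash
python3 go.py .4597 .1767 .12 73 20 .2
```

```text
at [0.5495 0.0611 0.1456] q6 -1.37 d [-0.0898  0.1156 -0.0256] rotdeg [ 0.   0.3 -0.3] n 8 open 0.384 t 15.5 F [ 0.6 -0.6 -1. ]
0.075 0.052 0.016 0.000 0.001 -0.001 0.2; 0.075 0.052 0.016 0.000 0.001 -0.001 0.2; 0.075 0.052 0.016 0.000 0.001 -0.001 0.2; 0.075 0.052 0.016 0.000 0.001 -0.001 0.2; 0.075 0.052 0.016 0.000 0.001 -0.001 0.2; 0.075 0.053 0.016 0.000 0.001 -0.001 0.2; 0.075 0.053 0.016 0.000 0.001 -0.001 0.2; 0.075 0.053 0.016 0.000 0.001 -0.001 0.2
```

{"name": "arm_command", "arguments": {"motion": "0.075 0.052 0 0 0 0 0.2; 0.075 0.052 0 0 0 0 0.2; 0.075 0.052 0 0 0 0 0.2; 0.075 0.052 0 0 0 0 0.2; 0.075 0.052 0 0 0 0 0.2; 0.075 0.052 0 0 0 0 0.2; 0.06 0.04 0.01 0 0 0 0.2; 0.03 0.02 0.02 0 0 0 0.2; 0 0 0 0 0 0 0.2; 0 0 0 0 0 0 0.2"}}

```text
time_s: 16.32
eef_pos: [0.4614, 0.1722, 0.1415]
eef_rot: [0.005, 0.148, 0.989, 0.001]
wrist_force: [1.0, 0.2, 0.0]
opening: 0.386
```

```bash
python3 go.py .4597 .1767 .085 73 10 .2; python3 - <<'E'
from h import *
c=camera("side"); o=get_obs(); p=o["eef_pos"]
L=p+[0,0,.0115]
crop(c["img"],230,200,330,300,8,"pics/s17.png",[proj(c,L),proj(c,(.4597,.1767,.08))])
c=camera("top"); 
crop(c["img"],195,200,295,280,8,"pics/t17.png",[proj(c,L),proj(c,(.4597,.1767,.08))])
E
```

```text
at [0.4614 0.1722 0.1415] q6 -1.16 d [-0.0017  0.0045 -0.0565] rotdeg [ 0.2  0.6 -0. ] n 6 open 0.386 t 16.3 F [1.  0.2 0. ]
0.003 0.003 0.047 0.000 0.002 -0.000 0.2; 0.003 0.003 0.047 0.000 0.002 -0.000 0.2; 0.003 0.003 0.047 0.000 0.002 -0.000 0.2; 0.003 0.003 0.047 0.000 0.002 -0.000 0.2; 0.003 0.003 0.047 0.000 0.002 -0.000 0.2; 0.003 0.003 0.047 0.000 0.002 -0.000 0.2
```

{"name": "arm_command", "arguments": {"motion": "0.01 0.004 0.05 0 0.003 0 0.2; 0.008 0.006 0.05 0 0.003 0 0.2; 0.003 0.004 0.05 0 0.002 0 0.2; 0 0.002 0.05 0 0 0 0.2; 0 0 0.05 0 0 0 0.2; 0 0 0 0 0 0 0.2; 0 0 0 0 0 0 0.2"}}

```text
time_s: 17.0
eef_pos: [0.4596, 0.1738, 0.0845]
eef_rot: [-0.001, 0.151, 0.989, 0.001]
wrist_force: [0.6, 0.0, -0.2]
opening: 0.385
```

```bash
python3 go.py .4597 .1757 .063 73 10 .2; python3 - <<'E'
from h import *
c=camera("side"); o=get_obs(); p=o["eef_pos"]
L=p+[0,0,.0115]
crop(c["img"],230,200,330,300,8,"pics/s18.png",[proj(c,L),proj(c,(.4597,.1767,.08))])
E
```

```text
at [0.4596 0.1738 0.0845] q6 -1.15 d [ 0.0001  0.0019 -0.0215] rotdeg [ 0.1 -0.1 -0.3] n 3 open 0.385 t 17.0 F [ 0.6  0.  -0.2]
0.001 0.003 0.036 0.000 -0.000 -0.002 0.2; 0.001 0.003 0.036 0.000 -0.000 -0.002 0.2; 0.001 0.003 0.036 0.000 -0.000 -0.002 0.2
```

{"name": "arm_command", "arguments": {"motion": "0 0.004 0.03 0 0 -0.002 0.2; 0 0.003 0.03 0 0 -0.002 0.2; 0 0.002 0.02 0 0 0 0.2; 0 0 0.01 0 0 0 0.2; 0 0 0 0 0 0 0.2; 0 0 0 0 0 0 0.2"}}

```text
time_s: 17.55
eef_pos: [0.461, 0.176, 0.0657]
eef_rot: [0.0, 0.148, 0.989, 0.001]
wrist_force: [-0.2, 0.2, 0.1]
opening: 0.383
```

```bash
python3 go.py .4597 .1757 .063 73 10 .2; python3 - <<'E'
from h import *
c=camera("side"); o=get_obs(); p=o["eef_pos"]
L=p+[0,0,.0115]
crop(c["img"],230,200,330,300,8,"pics/s19.png",[proj(c,L),proj(c,(.4597,.1767,.08))])
E
```

```text
at [0.461  0.176  0.0657] q6 -1.15 d [-0.0013 -0.0003 -0.0027] rotdeg [ 0.1  0.  -0.1] n 1 open 0.383 t 17.6 F [-0.2  0.2  0.1]
0.006 -0.003 0.013 0.002 0.000 -0.001 0.2
```

{"name": "arm_command", "arguments": {"motion": "0.006 -0.003 0.015 0 0 0 0.2; 0 0 0 0 0 0 0.2; 0 0 0 0 0 0 0.2; 0 0 0 0 0 0 0.45; 0 0 0 0 0 0 0.5; 0 0 0 0 0 0 0.6; 0 0 0 0 0 0 0.6; 0 0 0 0 0 0 0.6"}}

```text
time_s: 18.27
eef_pos: [0.4612, 0.1762, 0.0646]
eef_rot: [0.002, 0.148, 0.989, 0.002]
wrist_force: [-0.4, 0.6, -0.3]
opening: 0.603
```

{"name": "arm_command", "arguments": {"motion": "0 0 -0.05 0 0 0 0.6; 0 0 -0.1 0 0 0 0.6; 0 0 -0.15 0 0 0 0.6; 0.05 -0.08 -0.15 0 0 0 0.6; 0.1 -0.12 -0.1 0 0 0 0.6; 0.1 -0.12 0 0 0 0 0.6; 0.05 -0.12 0 0 0 0 0.6; 0 -0.05 0 0 0 0 0.6"}}

```text
time_s: 18.93
eef_pos: [0.3726, 0.0986, 0.1835]
eef_rot: [0.004, 0.146, 0.989, 0.001]
wrist_force: [-0.6, 0.0, -0.6]
opening: 0.602
```

```bash
python3 go.py .4597 .1757 .063 73 10 .2; python3 - <<'E'
from h import *
c=camera("side"); o=get_obs(); p=o["eef_pos"]
crop(c["img"],230,200,330,300,8,"pics/s20.png")
c=camera("top"); 
crop(c["img"],195,190,335,290,5,"pics/t20.png")
E
```

```text
at [0.3726 0.0986 0.1835] q6 -1.33 d [ 0.0871  0.0771 -0.1205] rotdeg [0.2 0.4 0.2] n 17 open 0.602 t 18.9 F [-0.6  0.  -0.6]
-0.018 0.029 0.036 0.000 0.000 0.000 0.2; -0.018 0.029 0.036 0.000 0.000 0.000 0.2; -0.018 0.029 0.036 0.000 0.000 0.000 0.2; -0.018 0.029 0.036 0.000 0.000 0.000 0.2; -0.018 0.029 0.036 0.000 0.000 0.000 0.2; -0.018 0.029 0.036 0.000 0.000 0.000 0.2; -0.018 0.029 0.036 0.000 0.000 0.000 0.2; -0.018 0.029 0.036 0.000 0.000 0.000 0.2; -0.018 0.029 0.036 0.000 0.000 0.000 0.2; -0.018 0.029 0.036 0.000 0.000 0.000 0.2
-0.018 0.029 0.036 0.000 0.000 0.000 0.2; -0.018 0.029 0.036 0.000 0.000 0.000 0.2; -0.018 0.029 0.036 0.000 0.000 0.000 0.2; -0.018 0.029 0.036 0.000 0.000 0.000 0.2; -0.018 0.029 0.035 0.000 0.000 0.000 0.2; -0.018 0.029 0.035 0.000 0.000 0.000 0.2; -0.018 0.029 0.035 0.000 0.000 0.000 0.2
```

```bash
python3 - <<'E'
from h import *
c=camera("side"); P=(.4597,.1767)
def circ(c,r,z): return [proj(c,(P[0]+r*np.cos(a),P[1]+r*np.sin(a),z)) for a in np.linspace(0,6.28,24)]
crop(c["img"],283,258,316,290,20,"pics/s21.png",circ(c,.019,.078)+circ(c,.027,.08))
c=camera("top"); 
crop(c["img"],233,235,260,262,22,"pics/t21.png",circ(c,.019,.078)+circ(c,.027,.08))
E
python3 go.py .463 .172 .13 73 20 0
```

```text
at [0.3747 0.0996 0.183 ] q6 -1.33 d [ 0.0883  0.0724 -0.053 ] rotdeg [0.3 0.4 0.1] n 7 open 0.601 t 19.1 F [ 1.3 -0.2 -0.7]
-0.045 0.068 0.038 0.001 0.001 0.000 0; -0.045 0.068 0.038 0.001 0.001 0.000 0; -0.045 0.068 0.038 0.001 0.001 0.000 0; -0.045 0.068 0.038 0.001 0.001 0.000 0; -0.045 0.068 0.038 0.001 0.001 0.000 0; -0.045 0.068 0.038 0.001 0.001 0.000 0; -0.045 0.068 0.038 0.001 0.001 0.000 0
```

{"name": "arm_command", "arguments": {"motion": "-0.045 0.068 0.038 0 0 0 0; -0.045 0.068 0.038 0 0 0 0; -0.045 0.068 0.038 0 0 0 0; -0.045 0.068 0.038 0 0 0 0; -0.045 0.068 0.038 0 0 0 0; -0.045 0.068 0.038 0 0 0 0; -0.04 0.06 0.03 0 0 0 0; 0 0 0 0 0 0 0; 0 0 0 0 0 0 0"}}

```text
time_s: 19.88
eef_pos: [0.4687, 0.1817, 0.1277]
eef_rot: [0.002, 0.145, 0.989, 0.002]
wrist_force: [0.2, 0.1, -0.5]
opening: -0.001
```

```bash
python3 go.py .463 .172 .085 73 20 0
```

```text
at [0.4687 0.1817 0.1277] q6 -1.15 d [-0.0057 -0.0097 -0.0427] rotdeg [0.3 0.2 0.4] n 3 open -0.001 t 19.9 F [ 0.2  0.1 -0.5]
0.005 -0.018 0.071 0.001 0.001 0.002 0; 0.005 -0.018 0.071 0.001 0.001 0.002 0; 0.004 -0.018 0.071 0.001 0.001 0.002 0
```

{"name": "arm_command", "arguments": {"motion": "0.006 -0.024 0.04 0 0 0.002 0; 0.005 -0.02 0.05 0 0 0.002 0; 0.004 -0.01 0.05 0 0 0 0; 0 0 0.04 0 0 0 0; 0 0 0.02 0 0 0 0; 0 0 0 0 0 0 0"}}

```text
time_s: 20.38
eef_pos: [0.4597, 0.1705, 0.0832]
eef_rot: [0.0, 0.147, 0.989, 0.002]
wrist_force: [-0.3, -0.4, 0.2]
opening: 0.003
```

```bash
python3 go.py .463 .172 .075 73 20 0; python3 - <<'E'
from h import *
c=camera("side"); o=get_obs(); p=o["eef_pos"]
crop(c["img"],260,220,330,300,9,"pics/s22.png")
E
```

```text
at [0.4597 0.1705 0.0832] q6 -1.17 d [ 0.0033  0.0015 -0.0082] rotdeg [0.2 0.  0.1] n 1 open 0.003 t 20.4 F [-0.3 -0.4  0.2]
-0.014 0.012 0.041 0.003 0.000 0.001 0
```

{"name": "arm_command", "arguments": {"motion": "-0.014 0.01 0.03 0 0 0 0; 0 0.004 0.02 0 0 0 0; 0 0 0.015 0 0 0 0; 0 0 0 0 0 0 0"}}

```text
time_s: 20.77
eef_pos: [0.465, 0.1726, 0.0704]
eef_rot: [0.002, 0.147, 0.989, 0.002]
wrist_force: [0.4, 0.9, -0.4]
opening: -0.005
```

```bash
python3 go.py .463 .172 .065 73 20 0; python3 - <<'E'
from h import *
c=camera("side"); o=get_obs(); p=o["eef_pos"]
crop(c["img"],260,220,330,300,9,"pics/s23.png")
E
```

```text
at [0.465  0.1726 0.0704] q6 -1.16 d [-0.002  -0.0006 -0.0054] rotdeg [0.3 0.2 0.1] n 1 open -0.005 t 20.8 F [ 0.4  0.9 -0.4]
0.009 -0.006 0.027 0.004 0.003 0.001 0
```

{"name": "arm_command", "arguments": {"motion": "0.008 -0.004 0.015 0.003 0 0 0; 0 0 0.012 0 0 0 0; 0 0 0.012 0 0 0 0"}}

```text
time_s: 21.07
eef_pos: [0.4649, 0.1722, 0.0645]
eef_rot: [0.003, 0.147, 0.989, 0.0]
wrist_force: [-8.4, -3.1, 26.0]
opening: 0.003
```

```bash
python3 go.py .463 .172 .06 73 20 0; python3 - <<'E'
from h import *
c=camera("side"); o=get_obs(); p=o["eef_pos"]
crop(c["img"],260,220,330,300,9,"pics/s24.png")
E
```

```text
at [0.4649 0.1722 0.0645] q6 -1.16 d [-0.0019 -0.0002 -0.0045] rotdeg [0.1 0.4 0.1] n 1 open 0.003 t 21.1 F [-8.4 -3.1 26. ]
0.009 -0.004 0.022 0.001 0.006 0.002 0
```

{"name": "arm_command", "arguments": {"motion": "0 0 -0.04 0 0 0 0; 0.02 -0.03 -0.1 0 0.004 0 0; 0.04 -0.1 -0.1 0 0 0 0; 0.04 -0.1 0 0 0 0 0; 0 0 0 0 0 0 0"}}

```text
time_s: 21.53
eef_pos: [0.4314, 0.1336, 0.115]
eef_rot: [0.001, 0.146, 0.989, 0.0]
wrist_force: [0.0, -0.3, -0.3]
opening: -0.001
```

```bash
cat > lens.py <<'E'
from h import *
import sys
k=sys.argv[1]
c=camera("side"); P=(.4597,.1755)
def circ(c,r,z): return [proj(c,(P[0]+r*np.cos(a),P[1]+r*np.sin(a),z)) for a in np.linspace(0,6.28,24)]
crop(c["img"],283,258,316,290,18,f"pics/sl{k}.png",circ(c,.019,.078))
c=camera("top"); 
crop(c["img"],233,235,260,262,20,f"pics/tl{k}.png",circ(c,.019,.078))
E
python3 lens.py 1; python3 go.py .46 .1755 .09 73 20 0
```

```text
at [0.4337 0.1348 0.1155] q6 -1.24 d [ 0.0263  0.0407 -0.0255] rotdeg [0.2 0.3 0.2] n 3 open 0.004 t 21.6 F [-0.4 -0.3 -0.2]
-0.022 0.077 0.043 0.001 0.002 0.001 0; -0.022 0.078 0.043 0.001 0.002 0.001 0; -0.022 0.078 0.043 0.001 0.002 0.001 0
```

{"name": "arm_command", "arguments": {"motion": "0.05 -0.1 -0.05 0 0 0 0; 0.08 -0.12 -0.05 0 0 0 0; 0.08 -0.12 0 0 0 0 0; 0.04 -0.06 0 0 0 0 0; 0 0 0 0 0 0 0"}}

```text
time_s: 22.05
eef_pos: [0.3628, 0.073, 0.1348]
eef_rot: [0.002, 0.145, 0.989, 0.002]
wrist_force: [0.0, -0.6, 1.1]
opening: -0.002
```

```bash
python3 lens.py 2; python3 go.py .46 .1755 .09 73 20 0
```

```text
at [0.3644 0.0738 0.1351] q6 -1.41 d [ 0.0956  0.1017 -0.0451] rotdeg [0.3 0.3 0.4] n 8 open -0.001 t 22.1 F [ 1.   0.1 -0.2]
-0.039 0.078 0.029 0.001 0.001 0.001 0; -0.039 0.078 0.029 0.001 0.001 0.001 0; -0.039 0.078 0.029 0.001 0.001 0.001 0; -0.039 0.078 0.029 0.001 0.001 0.001 0; -0.039 0.078 0.028 0.001 0.001 0.001 0; -0.039 0.078 0.028 0.001 0.001 0.001 0; -0.039 0.078 0.028 0.001 0.001 0.001 0; -0.039 0.078 0.028 0.001 0.001 0.001 0
```

{"name": "arm_command", "arguments": {"motion": "-0.042 0.08 0 0 0 0.001 0; -0.042 0.08 0 0 0 0 0; -0.042 0.08 0 0 0 0 0; -0.04 0.078 0 0 0 0 0; -0.04 0.078 0 0 0 0 0; -0.038 0.07 0 0 0 0 0; -0.025 0.05 0 0 0 0 0; -0.02 0.03 0 0 0 0 0; 0 0 0 0 0 0 0; 0 0 0 0 0 0 0"}}

```text
time_s: 22.98
eef_pos: [0.4638, 0.1759, 0.1326]
eef_rot: [0.003, 0.143, 0.99, 0.003]
wrist_force: [0.1, -0.3, 0.2]
opening: 0.003
```

```bash
python3 go.py .461 .174 .075 73 8 0
```

```text
at [0.4638 0.1759 0.1326] q6 -1.17 d [-0.0028 -0.0019 -0.0576] rotdeg [0.4 0.3 0.6] n 8 open 0.003 t 23.0 F [ 0.1 -0.3  0.2]
0.002 -0.002 0.036 0.001 0.001 0.001 0; 0.002 -0.002 0.036 0.001 0.001 0.001 0; 0.001 -0.002 0.036 0.001 0.001 0.001 0; 0.001 -0.002 0.036 0.001 0.001 0.001 0; 0.001 -0.002 0.036 0.001 0.001 0.001 0; 0.001 -0.002 0.036 0.001 0.001 0.001 0; 0.001 -0.002 0.036 0.001 0.001 0.001 0; 0.001 -0.002 0.036 0.001 0.001 0.001 0
```

{"name": "arm_command", "arguments": {"motion": "0.004 -0.004 0.04 0.002 0.001 0.003 0; 0.004 -0.004 0.04 0.002 0.001 0.003 0; 0.002 -0.002 0.04 0.002 0 0.002 0; 0 0 0.04 0 0 0.001 0; 0 0 0.04 0 0 0 0; 0 0 0.04 0 0 0 0; 0 0 0.03 0 0 0 0; 0 0 0 0 0 0 0; 0 0 0 0 0 0 0"}}

```text
time_s: 23.73
eef_pos: [0.4582, 0.1727, 0.0707]
eef_rot: [-0.001, 0.149, 0.989, -0.001]
wrist_force: [0.9, 0.5, 0.7]
opening: -0.002
```

```bash
python3 go.py .461 .174 .065 73 8 0
```

```text
at [0.4582 0.1727 0.0707] q6 -1.15 d [ 0.0028  0.0013 -0.0057] rotdeg [-0.1 -0.1 -0.2] n 1 open -0.002 t 23.7 F [0.9 0.5 0.7]
-0.011 0.011 0.029 -0.001 -0.001 -0.003 0
```

Correct the centring, then descend in small steps.

{"name": "arm_command", "arguments": {"motion": "-0.012 0.01 0.01 0 0 -0.003 0; 0 0 0.008 0 0 0 0; 0 0 0.008 0 0 0 0"}}

```text
time_s: 23.98
eef_pos: [0.4623, 0.174, 0.066]
eef_rot: [0.0, 0.148, 0.989, -0.0]
wrist_force: [0.3, -0.3, 0.2]
opening: -0.005
```

```bash
python3 go.py .461 .174 .063 73 8 0
```

```text
at [0.4623 0.174  0.066 ] q6 -1.15 d [-0.0013 -0.     -0.003 ] rotdeg [-0.  0.  0.] n 1 open -0.005 t 24.0 F [ 0.3 -0.3  0.2]
0.006 -0.002 0.015 -0.001 0.001 0.000 0
```

{"name": "arm_command", "arguments": {"motion": "0.006 0 0.01 0 0 0 0; 0 0 0.01 0 0 0 0; 0 0 0.008 0 0 0 0"}}

```text
time_s: 24.23
eef_pos: [0.4622, 0.1744, 0.0632]
eef_rot: [0.001, 0.147, 0.989, -0.001]
wrist_force: [-10.2, -2.4, 23.5]
opening: 0.001
```

```bash
python3 go.py .461 .174 .06 73 8 0
```

```text
at [0.4622 0.1744 0.0632] q6 -1.15 d [-0.0012 -0.0004 -0.0032] rotdeg [-0.   0.1  0.1] n 1 open 0.001 t 24.2 F [-10.2  -2.4  23.5]
0.005 -0.004 0.016 -0.001 0.002 0.001 0
```

{"name": "arm_command", "arguments": {"motion": "0 0 -0.02 0 0 0 0; 0.015 -0.004 -0.005 0 0 0 0; 0 0 0.01 0 0 0 0; 0 0 0.01 0 0 0 0; 0 0 0.01 0 0 0 0; 0 0 0.01 0 0 0 0; 0 0 0.01 0 0 0 0"}}

```text
time_s: 24.82
eef_pos: [0.4604, 0.1748, 0.0621]
eef_rot: [0.003, 0.147, 0.989, -0.001]
wrist_force: [-14.9, -2.3, 34.8]
opening: 0.001
```

```bash
python3 go.py .4597 .1755 .06 73 8 0
```

```text
at [0.4604 0.1748 0.0621] q6 -1.15 d [-0.0007  0.0007 -0.0021] rotdeg [-0.   0.3  0.1] n 1 open 0.001 t 24.8 F [-14.9  -2.3  34.8]
0.004 0.002 0.011 -0.000 0.005 0.002 0
```

{"name": "arm_command", "arguments": {"motion": "0 0 -0.04 0 0 0 0; 0.02 -0.03 -0.1 0 0.002 0 0; 0.04 -0.1 -0.1 0 0 0 0; 0.08 -0.15 0 0 0 0 0; 0.08 -0.15 0 0 0 0 0; 0.08 -0.15 0 0 0 0 0; 0 0 0 0 0 0 0"}}

```text
time_s: 25.4
eef_pos: [0.3663, 0.0791, 0.1105]
eef_rot: [0.001, 0.145, 0.989, -0.001]
wrist_force: [-0.0, -0.6, 0.2]
opening: 0.002
```

```bash
python3 lens.py 3; python3 go.py .46 .1755 .09 73 20 0
```

```text
at [0.3703 0.0806 0.1118] q6 -1.38 d [ 0.0897  0.0949 -0.0218] rotdeg [0.1 0.4 0.3] n 7 open 0.001 t 25.5 F [ 0.3 -0.2  0.6]
-0.042 0.083 0.016 0.000 0.001 0.001 0; -0.042 0.083 0.016 0.000 0.001 0.001 0; -0.042 0.083 0.016 0.000 0.001 0.001 0; -0.042 0.083 0.016 0.000 0.001 0.001 0; -0.042 0.083 0.016 0.000 0.001 0.001 0; -0.042 0.084 0.016 0.000 0.001 0.001 0; -0.042 0.084 0.016 0.000 0.001 0.001 0
```

```bash
cat > tilt.py <<'E'
from h import *
from scipy.optimize import least_squares
def edge(c,ctr,rmax,name):
    img=c["img"].astype(float).mean(2); u0=proj(c,ctr); pts=[]
    for a in np.linspace(0,2*np.pi,48,endpoint=False):
        r=np.arange(2,rmax,.1); xs=u0[0]+r*np.cos(a); ys=u0[1]+r*np.sin(a)
        v=cv2.remap(img.astype(np.float32),xs.astype(np.float32)[None],ys.astype(np.float32)[None],cv2.INTER_LINEAR)[0]
        i=np.argmax(v[:int(len(r))]); 
        # half level between peak and following min
        j=i+np.argmin(v[i:i+35]); h=(v[i]+v[j])/2
        k=i+np.argmax(v[i:j+1]<h) if j>i else i
        pts.append((xs[k],ys[k],a,r[k]))
    return np.array(pts)
t=camera("top"); s=camera("side")
for nm,c,rm in (("t",t,8.5),("s",s,10.5)):
    e=edge(c,(.4597,.1755,.078),rm,nm)
    el=cv2.fitEllipse(e[:,:2].astype(np.float32)); print(nm,"ellipse",el)
    # reference: flat circle r=19 at z=.078 
    A=np.linspace(0,2*np.pi,48)
    f=np.array([proj(c,(.4597+.019*np.cos(a),.1755+.019*np.sin(a),.078)) for a in A]).astype(np.float32)
    print(nm,"flat   ",cv2.fitEllipse(f))
    def res(p):
        cx,cy,gx,gy=p
        f=np.array([proj(c,(cx+.019*np.cos(a),cy+.019*np.sin(a),.078+.019*(gx*np.cos(a)+gy*np.sin(a)))) for a in np.linspace(0,2*np.pi,180)])
        return np.sqrt(((e[:,None,:2]-f[None])**2).sum(2).min(1))
    o=least_squares(res,[.4597,.1755,.05,-.05],loss="soft_l1",f_scale=.2); print(o.x.round(4),np.sqrt(np.mean(o.fun**2)).round(2))
    x=233 if nm=="t" else 283; y=235 if nm=="t" else 258
    crop(c["img"],x,y,x+33,y+32,18,f"pics/edge_{nm}.png",e[:,:2])
E
python3 tilt.py
```

```text
t ellipse ((244.84645080566406, 249.16339111328125), (14.481304168701172, 15.24444580078125), 128.08677673339844)
t flat    ((245.22267150878906, 248.57066345214844), (14.823884010314941, 15.093705177307129), 30.334169387817383)
[0.4581 0.1765 0.1215 0.039 ] 0.21
s ellipse ((299.7894592285156, 272.99786376953125), (17.021146774291992, 19.34670066833496), 126.52645874023438)
s flat    ((299.7529602050781, 272.9505920410156), (15.7147855758667, 18.7603759765625), 96.68452453613281)
[ 0.4596  0.1757  0.1833 -0.1629] 0.14
```

```bash
python3 go.py .468 .1675 .105 73 14 0
```

```text
at [0.3715 0.0813 0.1121] q6 -1.38 d [ 0.0965  0.0862 -0.0071] rotdeg [0.1 0.4 0.4] n 10 open -0.002 t 25.6 F [ 0.1  0.  -0.4]
-0.034 0.055 0.004 0.000 0.001 0.001 0; -0.034 0.055 0.004 0.000 0.001 0.001 0; -0.034 0.055 0.004 0.000 0.001 0.001 0; -0.034 0.055 0.004 0.000 0.001 0.001 0; -0.034 0.055 0.004 0.000 0.001 0.001 0; -0.034 0.055 0.004 0.000 0.001 0.001 0; -0.034 0.055 0.004 0.000 0.001 0.001 0; -0.034 0.055 0.004 0.000 0.001 0.001 0; -0.034 0.055 0.004 0.000 0.001 0.001 0; -0.034 0.055 0.004 0.000 0.001 0.001 0
```

{"name": "arm_command", "arguments": {"motion": "-0.034 0.055 -0.01 0 0.001 0.001 0; -0.034 0.055 0 0 0.001 0.001 0; -0.034 0.055 0 0 0.001 0.001 0; -0.034 0.055 0 0 0.001 0.001 0; -0.034 0.055 0 0 0 0.001 0; -0.034 0.055 0 0 0 0 0; -0.034 0.055 0 0 0 0 0; -0.034 0.05 0 0 0 0 0; -0.025 0.03 0 0 0 0 0; 0 0 0 0 0 0 0"}}

```text
time_s: 26.43
eef_pos: [0.4662, 0.1662, 0.1115]
eef_rot: [0.001, 0.141, 0.99, 0.001]
wrist_force: [-0.9, 0.2, 0.3]
opening: -0.001
```

```bash
python3 go.py .468 .1675 .08 73 8 0
```

```text
at [0.4662 0.1662 0.1115] q6 -1.19 d [ 0.0018  0.0013 -0.0315] rotdeg [0.1 0.1 0.8] n 4 open -0.001 t 26.4 F [-0.9  0.2  0.3]
-0.002 0.002 0.039 0.001 0.000 0.003 0; -0.002 0.002 0.039 0.001 0.000 0.003 0; -0.002 0.002 0.039 0.001 0.000 0.003 0; -0.002 0.002 0.039 0.001 0.000 0.003 0
```

{"name": "arm_command", "arguments": {"motion": "-0.005 0.003 0.035 0 0 0.004 0; -0.004 0.003 0.035 0 0 0.004 0; -0.002 0 0.035 0 0 0.003 0; 0 0 0.035 0 0 0 0; 0 0 0 0 0 0 0; 0 0 0 0 0 0 0"}}

```text
time_s: 26.93
eef_pos: [0.4668, 0.1669, 0.0783]
eef_rot: [-0.001, 0.147, 0.989, 0.0]
wrist_force: [1.1, 0.4, -0.1]
opening: 0.002
```

```bash
python3 go.py .468 .1675 .07 73 8 0
```

```text
at [0.4668 0.1669 0.0783] q6 -1.17 d [ 0.0012  0.0006 -0.0083] rotdeg [ 0.  -0.2  0.1] n 2 open 0.002 t 26.9 F [ 1.1  0.4 -0.1]
-0.003 0.002 0.021 0.000 -0.001 0.001 0; -0.003 0.002 0.021 0.000 -0.001 0.001 0
```

{"name": "arm_command", "arguments": {"motion": "-0.004 0.002 0.015 0 0 0 0; -0.002 0.002 0.012 0 0 0 0; 0 0 0.012 0 0 0 0; 0 0 0.01 0 0 0 0"}}

```text
time_s: 27.27
eef_pos: [0.4684, 0.1668, 0.0684]
eef_rot: [-0.001, 0.147, 0.989, 0.0]
wrist_force: [-0.0, 0.0, 0.1]
opening: 0.002
```

```bash
python3 go.py .468 .1675 .064 73 8 0
```

```text
at [0.4684 0.1668 0.0684] q6 -1.17 d [-0.0004  0.0007 -0.0044] rotdeg [ 0.  -0.1  0.1] n 1 open 0.002 t 27.3 F [-0.   0.   0.1]
0.003 0.003 0.022 0.001 -0.002 0.001 0
```

{"name": "arm_command", "arguments": {"motion": "0 0.002 0.01 0 0 0 0; 0 0 0.008 0 0 0 0; 0 0 0.008 0 0 0 0"}}

```text
time_s: 27.52
eef_pos: [0.4693, 0.1672, 0.0649]
eef_rot: [-0.0, 0.147, 0.989, 0.0]
wrist_force: [-9.9, -2.2, 21.7]
opening: -0.002
```

```bash
python3 go.py .468 .1675 .064 73 8 0; python3 -c "
from bench import *
print(get_obs()['torque'])"
```

```text
at [0.4693 0.1672 0.0649] q6 -1.17 d [-0.0013  0.0003 -0.0009] rotdeg [ 0.  -0.1  0.1] n 1 open -0.002 t 27.5 F [-9.9 -2.2 21.7]
0.007 -0.000 0.005 0.001 -0.001 0.001 0
[-0.29662971  1.48713806  0.07248966]
```

{"name": "arm_command", "arguments": {"motion": "0.006 0 0.008 0 0 0 0; 0.004 0 0.01 0 0 0 0; 0.004 0 0.012 0 0 0 0; 0.004 0 0.012 0 0 0 0"}}

```text
time_s: 27.85
eef_pos: [0.4695, 0.1671, 0.0648]
eef_rot: [0.003, 0.146, 0.989, -0.001]
wrist_force: [-9.4, -3.0, 22.7]
opening: -0.003
```

```bash
python3 go.py .468 .1675 .064 73 8 0; python3 -c "
from bench import *
print(get_obs()['torque'])"
```

```text
at [0.4695 0.1671 0.0648] q6 -1.17 d [-0.0015  0.0004 -0.0008] rotdeg [-0.1  0.3  0.2] n 1 open -0.003 t 27.9 F [-9.4 -3.  22.7]
0.008 -0.000 0.004 -0.001 0.005 0.003 0
[-0.54887128  1.45879903  0.02671619]
```

{"name": "arm_command", "arguments": {"motion": "0 0 -0.04 0 0 0 0; 0.02 -0.03 -0.1 0 0.002 0 0; 0.04 -0.1 -0.1 0 0 0 0; 0.08 -0.15 0 0 0 0 0; 0.08 -0.15 0 0 0 0 0; 0.08 -0.15 0 0 0 0 0; 0 0 0 0 0 0 0"}}

```text
time_s: 28.43
eef_pos: [0.3779, 0.0715, 0.117]
eef_rot: [0.005, 0.144, 0.99, -0.001]
wrist_force: [0.3, 0.3, -0.6]
opening: -0.003
```

```bash
python3 tilt.py; python3 go.py .46 .1755 .09 73 20 0
```

```text
t ellipse ((244.85525512695312, 249.17630004882812), (14.540239334106445, 15.227067947387695), 127.78629302978516)
t flat    ((245.22267150878906, 248.57066345214844), (14.823884010314941, 15.093705177307129), 30.334169387817383)
[ 0.458   0.1765  0.2969 -0.0295] 0.18
s ellipse ((299.7581481933594, 273.08984375), (16.868751525878906, 19.401153564453125), 126.48699188232422)
s flat    ((299.7529602050781, 272.9505920410156), (15.7147855758667, 18.7603759765625), 96.68452453613281)
[ 0.4595  0.1758  0.2161 -0.1592] 0.39
at [0.3819 0.073  0.1183] q6 -1.40 d [ 0.0781  0.1025 -0.0283] rotdeg [0.1 0.8 0.4] n 7 open -0.001 t 28.5 F [ 0.3 -0.2  0.5]
-0.032 0.086 0.021 0.000 0.002 0.001 0; -0.032 0.086 0.021 0.000 0.002 0.001 0; -0.032 0.086 0.021 0.000 0.002 0.001 0; -0.032 0.086 0.021 0.000 0.002 0.001 0; -0.032 0.086 0.020 0.000 0.002 0.001 0; -0.032 0.086 0.020 0.000 0.002 0.001 0; -0.032 0.086 0.020 0.000 0.002 0.001 0
```

{"name": "arm_command", "arguments": {"motion": "0 0 0.1 0 0.004 0 0; 0 0 0.1 0 0.004 0 0; 0 0 0.1 0 0.003 0 0; 0 0 0.1 0 0 0 0; 0 0 0.08 0 0 0 0; 0 0 0.04 0 0 0 0; 0 0 0 0 0 0 0; 0 0 0 0 0 0 0"}}

```text
time_s: 29.2
eef_pos: [0.3949, 0.0766, 0.0138]
eef_rot: [0.008, 0.143, 0.99, 0.002]
wrist_force: [0.5, -0.7, -1.0]
opening: -0.004
```

```bash
python3 go.py .38 .075 .0 73 20 0;python3 - <<'E'
from h import *
c=camera("side"); o=get_obs(); p=o["eef_pos"]
u=proj(c,p); print(u)
crop(c["img"],int(u[0])-40,int(u[1])-60,int(u[0])+40,int(u[1])+30,8,"pics/s25.png",[proj(c,p),proj(c,p+[0,0,.01]),proj(c,p+[0,0,.02])])
E
```

```text
at [0.3949 0.0766 0.0138] q6 -1.40 d [-0.0149 -0.0016 -0.0138] rotdeg [0.4 0.9 0.6] n 2 open -0.004 t 29.2 F [ 0.5 -0.7 -1. ]
0.035 -0.015 0.034 0.003 0.007 0.005 0; 0.035 -0.015 0.034 0.003 0.007 0.005 0
[332.43385052 256.2974786 ]
```

{"name": "arm_command", "arguments": {"motion": "0.02 -0.005 0.01 0.002 0.007 0.005 0; 0.02 -0.005 0.02 0.002 0.006 0.003 0; 0 0 0.02 0 0.002 0 0; 0 0 0.012 0 0 0 0; 0 0 0.012 0 0 0 0"}}

```text
time_s: 29.67
eef_pos: [0.3898, 0.0771, 0.0014]
eef_rot: [0.003, 0.147, 0.989, 0.002]
wrist_force: [-0.5, 1.4, 0.5]
opening: 0.0
```

```bash
python3 go.py .38 .075 -.01 73 20 0
```

```text
at [0.3898 0.0771 0.0014] q6 -1.39 d [-0.0098 -0.0021 -0.0114] rotdeg [0.2 0.4 0.1] n 1 open 0.000 t 29.7 F [-0.5  1.4  0.5]
0.044 -0.025 0.057 0.004 0.006 0.002 0
```

{"name": "arm_command", "arguments": {"motion": "0 0 0.012 0 0.002 0 0; 0 0 0.012 0 0 0 0; 0 0 0.012 0 0 0 0; 0 0 0.012 0 0 0 0"}}

```text
time_s: 30.0
eef_pos: [0.3903, 0.0769, -0.0089]
eef_rot: [0.003, 0.147, 0.989, 0.002]
wrist_force: [-0.5, -0.4, 0.1]
opening: 0.002
```

```bash
python3 go.py .38 .075 -.02 73 20 0
```

```text
at [ 0.3903  0.0769 -0.0089] q6 -1.39 d [-0.0103 -0.0019 -0.0111] rotdeg [0.2 0.3 0.1] n 1 open 0.002 t 30.0 F [-0.5 -0.4  0.1]
0.047 -0.024 0.055 0.004 0.005 0.001 0
```

{"name": "arm_command", "arguments": {"motion": "0 0 0.01 0 0.002 0 0; 0 0 0.01 0 0 0 0; 0 0 0.01 0 0 0 0"}}

```text
time_s: 30.25
eef_pos: [0.3903, 0.0769, -0.0157]
eef_rot: [0.002, 0.147, 0.989, 0.002]
wrist_force: [0.3, -0.3, 0.2]
opening: 0.0
```

```bash
python3 go.py .38 .075 -.02 73 20 0
```

```text
at [ 0.3903  0.0769 -0.0157] q6 -1.39 d [-0.0103 -0.0019 -0.0043] rotdeg [0.2 0.1 0.1] n 1 open 0.000 t 30.2 F [ 0.3 -0.3  0.2]
0.046 -0.024 0.021 0.004 0.002 0.001 0
```

{"name": "arm_command", "arguments": {"motion": "0 0 0.008 0 0.002 0 0; 0 0 0.008 0 0 0 0"}}

```text
time_s: 30.42
eef_pos: [0.3902, 0.0769, -0.0194]
eef_rot: [0.0, 0.147, 0.989, 0.002]
wrist_force: [-0.7, 0.7, -0.7]
opening: -0.006
```

{"name": "arm_command", "arguments": {"motion": "0 0 0.008 0 0 0 0"}}

```text
time_s: 30.5
eef_pos: [0.3902, 0.0769, -0.0212]
eef_rot: [0.0, 0.147, 0.989, 0.002]
wrist_force: [1.0, -0.8, -0.2]
opening: 0.001
```

{"name": "arm_command", "arguments": {"motion": "0 0 0.008 0 0 0 0"}}

```text
time_s: 30.58
eef_pos: [0.3903, 0.0769, -0.0215]
eef_rot: [-0.001, 0.147, 0.989, 0.002]
wrist_force: [-17.5, 0.7, 60.4]
opening: -0.003
```

{"name": "arm_command", "arguments": {"motion": "0 0 -0.05 0 0 0 0; 0 0 -0.1 0 0 0 0; 0 0 -0.15 0 0 0 0; 0 0 -0.18 0 0 0 0; 0 0 -0.18 0 0 0 0; -0.04 0.05 -0.05 0 0 0 0; -0.05 0.07 0 0 0 0 0; -0.05 0.07 0 0 0 0 0; -0.05 0.07 0 0 0 0 0; 0 0 0 0 0 0 0"}}

```text
time_s: 31.42
eef_pos: [0.4444, 0.1165, 0.1299]
eef_rot: [0.002, 0.148, 0.989, 0.003]
wrist_force: [-0.4, 0.4, -0.3]
opening: -0.004
```

```bash
python3 go.py .467 .168 .1 73 12 0
```

```text
at [0.4444 0.1165 0.1299] q6 -1.28 d [ 0.0226  0.0515 -0.0299] rotdeg [0.3 0.2 0. ] n 6 open -0.004 t 31.4 F [-0.4  0.4 -0.3]
-0.005 0.046 0.025 0.001 0.000 0.000 0; -0.005 0.046 0.025 0.001 0.000 0.000 0; -0.005 0.046 0.025 0.001 0.000 0.000 0; -0.005 0.046 0.025 0.001 0.000 0.000 0; -0.005 0.046 0.025 0.001 0.000 0.000 0; -0.005 0.047 0.025 0.001 0.000 0.000 0
```

{"name": "arm_command", "arguments": {"motion": "-0.006 0.046 0.025 0 0 0 0; -0.006 0.046 0.025 0 0 0 0; -0.006 0.046 0.025 0 0 0 0; -0.006 0.046 0.025 0 0 0 0; -0.006 0.046 0.025 0 0 0 0; -0.004 0.035 0.03 0 0 0 0; 0 0 0 0 0 0 0; 0 0 0 0 0 0 0"}}

```text
time_s: 32.08
eef_pos: [0.4646, 0.1701, 0.0927]
eef_rot: [-0.002, 0.147, 0.989, 0.002]
wrist_force: [-0.1, 0.2, -0.9]
opening: 0.0
```

```bash
python3 go.py .468 .1675 .072 73 8 0
```

```text
at [0.4646 0.1701 0.0927] q6 -1.17 d [ 0.0034 -0.0026 -0.0207] rotdeg [ 0.1 -0.2  0.1] n 3 open 0.000 t 32.1 F [-0.1  0.2 -0.9]
-0.007 -0.003 0.034 0.001 -0.001 0.000 0; -0.007 -0.002 0.034 0.001 -0.001 0.000 0; -0.007 -0.002 0.034 0.001 -0.001 0.000 0
```

{"name": "arm_command", "arguments": {"motion": "-0.012 -0.003 0.035 0 0 0 0; -0.01 -0.004 0.035 0 0 0 0; -0.005 -0.003 0.03 0 0 0 0; 0 0 0 0 0 0 0"}}

```text
time_s: 32.42
eef_pos: [0.4693, 0.1658, 0.0708]
eef_rot: [-0.002, 0.147, 0.989, 0.001]
wrist_force: [-0.9, -0.0, -0.1]
opening: -0.002
```

{"name": "arm_command", "arguments": {"motion": "0.003 0.002 0.012 0 0 0 0; 0.006 0.003 0.01 0 0 0 0"}}

```text
time_s: 32.58
eef_pos: [0.4682, 0.1666, 0.066]
eef_rot: [-0.001, 0.148, 0.989, 0.001]
wrist_force: [0.1, -1.2, 2.7]
opening: -0.0
```

Contact is just starting; press with inward drag.

{"name": "arm_command", "arguments": {"motion": "0.015 0.006 0.008 0 0 0 0; 0.015 0.006 0.008 0 0 0 0; 0.015 0.006 0.008 0 0 0 0"}}

```text
time_s: 32.83
eef_pos: [0.4676, 0.1698, 0.0656]
eef_rot: [0.006, 0.148, 0.989, -0.0]
wrist_force: [-0.0, -3.8, 8.0]
opening: -0.003
```

{"name": "arm_command", "arguments": {"motion": "0.02 0.01 0.01 0 0 0 0; 0.02 0.01 0.01 0 0 0 0"}}

```text
time_s: 33.0
eef_pos: [0.4651, 0.1749, 0.0648]
eef_rot: [0.01, 0.148, 0.989, -0.0]
wrist_force: [0.3, -0.8, 3.5]
opening: -0.002
```

{"name": "arm_command", "arguments": {"motion": "0 0 -0.06 0 0.005 0 0; 0 -0.06 -0.1 0 0.005 0 0; 0.04 -0.12 -0.08 0 0 0 0; 0.08 -0.15 0 0 0 0 0; 0.08 -0.15 0 0 0 0 0; 0.06 -0.1 0 0 0 0 0; 0 0 0 0 0 0 0"}}

```text
time_s: 33.58
eef_pos: [0.3776, 0.0782, 0.1143]
eef_rot: [0.007, 0.146, 0.989, 0.001]
wrist_force: [-0.2, -0.1, 0.5]
opening: 0.002
```

```bash
python3 tilt.py; python3 go.py .46 .1755 .09 73 20 0
```

```text
t ellipse ((244.87034606933594, 249.1570281982422), (14.512195587158203, 15.24276065826416), 126.4305419921875)
t flat    ((245.22267150878906, 248.57066345214844), (14.823884010314941, 15.093705177307129), 30.334169387817383)
[ 0.4581  0.1765  0.296  -0.0277] 0.18
s ellipse ((299.7984619140625, 273.01287841796875), (17.015439987182617, 19.352981567382812), 126.25065612792969)
s flat    ((299.7529602050781, 272.9505920410156), (15.7147855758667, 18.7603759765625), 96.68452453613281)
[ 0.4596  0.1757  0.1826 -0.1619] 0.13
at [0.3805 0.0793 0.1152] q6 -1.38 d [ 0.0795  0.0962 -0.0252] rotdeg [0.3 0.9 0.2] n 7 open 0.003 t 33.7 F [ 0.4 -0.1  0.1]
-0.034 0.082 0.019 0.001 0.002 0.000 0; -0.034 0.082 0.019 0.001 0.002 0.000 0; -0.034 0.082 0.019 0.001 0.002 0.000 0; -0.034 0.082 0.019 0.001 0.002 0.000 0; -0.034 0.082 0.018 0.001 0.002 0.000 0; -0.034 0.082 0.018 0.001 0.002 0.000 0; -0.034 0.082 0.018 0.001 0.002 0.000 0
```

{"name": "arm_command", "arguments": {"motion": "-0.036 0.078 0 0 0.003 0.001 0; -0.036 0.078 0 0 0.003 0.001 0; -0.036 0.078 0 0 0.003 0 0; -0.036 0.078 0 0 0.002 0 0; -0.036 0.078 0 0 0 0 0; -0.04 0.05 0 0 0 0 0; -0.03 0.02 0 0 0 0 0; 0 0 0 0 0 0 0; 0 0 0 0 0 0 0"}}

```text
time_s: 34.43
eef_pos: [0.4652, 0.163, 0.1162]
eef_rot: [0.005, 0.146, 0.989, 0.004]
wrist_force: [-0.1, -0.1, -0.2]
opening: -0.002
```

```bash
python3 go.py .471 .1656 .075 73 8 0
```

```text
at [0.4652 0.163  0.1162] q6 -1.19 d [ 0.0058  0.0026 -0.0412] rotdeg [0.5 0.5 0.2] n 6 open -0.002 t 34.4 F [-0.1 -0.1 -0.2]
-0.004 0.003 0.034 0.001 0.001 0.001 0; -0.004 0.003 0.034 0.001 0.001 0.001 0; -0.004 0.003 0.034 0.001 0.001 0.001 0; -0.004 0.003 0.034 0.001 0.001 0.001 0; -0.004 0.003 0.034 0.001 0.001 0.001 0; -0.004 0.003 0.034 0.001 0.001 0.001 0
```

{"name": "arm_command", "arguments": {"motion": "-0.005 0.003 0.035 0.002 0.002 0.001 0; -0.005 0.003 0.035 0.002 0.002 0.001 0; -0.005 0.003 0.035 0.002 0.002 0.001 0; -0.005 0.003 0.035 0.001 0.002 0.001 0; -0.005 0.003 0.035 0.001 0.001 0 0; -0.003 0 0.03 0 0 0 0; 0 0 0 0 0 0 0; 0 0 0 0 0 0 0"}}

```text
time_s: 35.1
eef_pos: [0.4694, 0.1629, 0.0692]
eef_rot: [-0.003, 0.149, 0.989, -0.001]
wrist_force: [0.1, 0.2, -0.0]
opening: -0.001
```

```bash
python3 go.py .471 .1656 .066 73 8 0
```

```text
at [0.4694 0.1629 0.0692] q6 -1.18 d [ 0.0016  0.0027 -0.0032] rotdeg [-0.1 -0.3 -0.2] n 1 open -0.001 t 35.1 F [ 0.1  0.2 -0. ]
-0.004 0.015 0.016 -0.002 -0.005 -0.003 0
```

{"name": "arm_command", "arguments": {"motion": "-0.004 0.012 0.012 0 -0.004 -0.002 0; 0 0.004 0.012 0 0 0 0; 0.004 0 0.012 0 0 0 0"}}

```text
time_s: 35.35
eef_pos: [0.4718, 0.1651, 0.0645]
eef_rot: [0.0, 0.148, 0.989, -0.002]
wrist_force: [-8.8, -5.9, 29.3]
opening: -0.002
```

{"name": "arm_command", "arguments": {"motion": "0.004 0 0.018 0 0 0 0; 0.004 0 0.022 0 0 0 0"}}

```text
time_s: 35.52
eef_pos: [0.4723, 0.1648, 0.0633]
eef_rot: [0.002, 0.147, 0.989, -0.003]
wrist_force: [-16.5, -5.7, 40.2]
opening: -0.003
```

{"name": "arm_command", "arguments": {"motion": "0.004 0 0.026 0 0 0 0; 0.004 0 0.026 0 0 0 0"}}

```text
time_s: 35.68
eef_pos: [0.4738, 0.1647, 0.0604]
eef_rot: [0.005, 0.146, 0.989, -0.004]
wrist_force: [-18.9, -4.9, 45.6]
opening: -0.001
```

{"name": "arm_command", "arguments": {"motion": "0 0 -0.05 0 0.004 0 0; 0 -0.06 -0.1 0 0.004 0 0; 0.04 -0.12 -0.08 0 0 0 0; 0.08 -0.15 0 0 0 0 0; 0.08 -0.15 0 0 0 0 0; 0.06 -0.1 0 0 0 0 0; 0 0 0 0 0 0 0"}}

```text
time_s: 36.27
eef_pos: [0.3924, 0.0673, 0.1137]
eef_rot: [0.007, 0.143, 0.99, -0.003]
wrist_force: [-0.5, -0.6, 0.1]
opening: 0.001
```

```bash
python3 tilt.py; python3 go.py .46 .1755 .09 73 20 0
```

```text
t ellipse ((244.8656005859375, 248.1822967529297), (13.29789924621582, 15.797183990478516), 78.12474060058594)
t flat    ((245.22267150878906, 248.57066345214844), (14.823884010314941, 15.093705177307129), 30.334169387817383)
[ 0.4597  0.1762 -0.2888  0.0675] 1.08
s ellipse ((299.2567443847656, 273.6263427734375), (15.620938301086426, 19.489900588989258), 118.77481079101562)
s flat    ((299.7529602050781, 272.9505920410156), (15.7147855758667, 18.7603759765625), 96.68452453613281)
[ 0.4602  0.1769  0.1852 -0.0559] 0.71
at [0.3952 0.0685 0.1144] q6 -1.40 d [ 0.0648  0.107  -0.0244] rotdeg [-0.1  1.   0.5] n 7 open -0.000 t 36.4 F [0.9 1.  0.5]
-0.022 0.087 0.018 -0.000 0.002 0.001 0; -0.022 0.087 0.018 -0.000 0.002 0.001 0; -0.022 0.087 0.018 -0.000 0.002 0.001 0; -0.022 0.087 0.018 -0.000 0.002 0.001 0; -0.022 0.087 0.017 -0.000 0.002 0.001 0; -0.022 0.087 0.017 -0.000 0.002 0.001 0; -0.022 0.087 0.017 -0.000 0.002 0.001 0
```

{"name": "arm_command", "arguments": {"motion": "-0.033 0.084 0 0 0.004 0.001 0; -0.033 0.084 0 0 0.003 0.001 0; -0.033 0.084 0 0 0.003 0 0; -0.033 0.084 0 0 0.002 0 0; -0.033 0.08 0 0 0 0 0; -0.03 0.06 0 0 0 0 0; -0.02 0.02 0 0 0 0 0; 0 0 0 0 0 0 0; 0 0 0 0 0 0 0"}}

```text
time_s: 37.12
eef_pos: [0.4759, 0.162, 0.1154]
eef_rot: [0.006, 0.143, 0.99, 0.0]
wrist_force: [-0.1, -0.4, 0.3]
opening: -0.003
```

```bash
python3 go.py .473 .1715 .075 73 8 0
```

```text
at [0.4759 0.162  0.1154] q6 -1.19 d [-0.0029  0.0095 -0.0404] rotdeg [0.1 0.7 0.6] n 6 open -0.003 t 37.1 F [-0.1 -0.4  0.3]
0.005 0.007 0.034 0.000 0.002 0.002 0; 0.005 0.007 0.034 0.000 0.002 0.002 0; 0.005 0.007 0.034 0.000 0.002 0.002 0; 0.005 0.007 0.034 0.000 0.002 0.002 0; 0.005 0.007 0.034 0.000 0.002 0.002 0; 0.005 0.007 0.034 0.000 0.002 0.002 0
```

{"name": "arm_command", "arguments": {"motion": "0.005 0.008 0.035 0 0.003 0.003 0; 0.005 0.008 0.035 0 0.002 0.003 0; 0.005 0.008 0.035 0 0.002 0.002 0; 0.005 0.008 0.035 0 0.002 0.001 0; 0.004 0.006 0.035 0 0.001 0 0; 0.002 0 0.03 0 0 0 0; 0 0 0 0 0 0 0; 0 0 0 0 0 0 0"}}

```text
time_s: 37.78
eef_pos: [0.4702, 0.1698, 0.0684]
eef_rot: [-0.002, 0.149, 0.989, 0.0]
wrist_force: [-0.2, -0.2, 0.2]
opening: 0.002
```

```bash
python3 go.py .473 .1715 .066 73 8 0
```

```text
at [0.4702 0.1698 0.0684] q6 -1.16 d [ 0.0028  0.0017 -0.0024] rotdeg [-0.  -0.2 -0.1] n 1 open 0.002 t 37.8 F [-0.2 -0.2  0.2]
-0.011 0.012 0.012 -0.000 -0.004 -0.002 0
```

{"name": "arm_command", "arguments": {"motion": "-0.008 0.01 0.012 0 -0.003 -0.002 0; -0.003 0.003 0.012 0 0 0 0; 0.003 0 0.012 0 0 0 0"}}

```text
time_s: 38.03
eef_pos: [0.4736, 0.1718, 0.0615]
eef_rot: [0.001, 0.148, 0.989, 0.0]
wrist_force: [-0.4, -0.2, 5.4]
opening: -0.001
```

{"name": "arm_command", "arguments": {"motion": "0.004 0 0.012 0 0 0 0; 0.004 0 0.012 0 0 0 0"}}

```text
time_s: 38.2
eef_pos: [0.4741, 0.172, 0.0607]
eef_rot: [0.002, 0.148, 0.989, -0.0]
wrist_force: [-11.9, -4.7, 29.2]
opening: -0.001
```

{"name": "arm_command", "arguments": {"motion": "0.005 0 0.02 0 0 0 0; 0.006 0 0.024 0 0 0 0"}}

```text
time_s: 38.37
eef_pos: [0.4743, 0.172, 0.0602]
eef_rot: [0.004, 0.147, 0.989, -0.001]
wrist_force: [-19.3, -6.6, 43.0]
opening: -0.003
```

{"name": "arm_command", "arguments": {"motion": "0.006 0 0.026 0 0.003 0 0; 0.006 0 0.026 0 0.003 0 0"}}

```text
time_s: 38.53
eef_pos: [0.4762, 0.1731, 0.0572]
eef_rot: [0.005, 0.146, 0.989, -0.0]
wrist_force: [-15.1, -1.8, 41.1]
opening: -0.001
```

{"name": "arm_command", "arguments": {"motion": "0 0 -0.05 0 0.004 0 0; 0 -0.06 -0.1 0 0.004 0 0; 0.06 -0.12 -0.08 0 0 0 0; 0.1 -0.15 0 0 0 0 0; 0.1 -0.15 0 0 0 0 0; 0.08 -0.12 0 0 0 0 0; 0 0 0 0 0 0 0"}}

```text
time_s: 39.12
eef_pos: [0.3772, 0.0758, 0.1079]
eef_rot: [0.006, 0.144, 0.99, 0.001]
wrist_force: [-0.4, -0.2, 0.1]
opening: -0.001
```

```bash
python3 tilt.py; python3 go.py .46 .1755 .09 73 20 0
```

```text
t ellipse ((245.03192138671875, 249.2777099609375), (14.856131553649902, 15.23971176147461), 92.5016098022461)
t flat    ((245.22267150878906, 248.57066345214844), (14.823884010314941, 15.093705177307129), 30.334169387817383)
[0.4578 0.176  0.0508 0.1323] 0.15
s ellipse ((299.9530334472656, 273.8756103515625), (16.27938461303711, 19.089208602905273), 96.13478088378906)
s flat    ((299.7529602050781, 272.9505920410156), (15.7147855758667, 18.7603759765625), 96.68452453613281)
[ 0.4589  0.1776  0.0228 -0.0563] 0.43
at [0.381  0.0769 0.1091] q6 -1.39 d [ 0.079   0.0986 -0.0191] rotdeg [0.3 0.9 0.4] n 7 open 0.003 t 39.2 F [-1.1 -0.5  0.4]
-0.034 0.084 0.015 0.001 0.002 0.001 0; -0.034 0.084 0.014 0.001 0.002 0.001 0; -0.034 0.084 0.014 0.001 0.002 0.001 0; -0.034 0.084 0.014 0.001 0.002 0.001 0; -0.034 0.084 0.014 0.001 0.002 0.001 0; -0.034 0.084 0.014 0.001 0.002 0.001 0; -0.033 0.084 0.014 0.001 0.002 0.001 0
```

```bash
python3 go.py .600 .290 .15 73 30 0
```

```text
at [0.381  0.0769 0.1091] q6 -1.39 d [0.219  0.2131 0.0409] rotdeg [0.3 0.9 0.4] n 11 open 0.003 t 39.2 F [-1.1 -0.5  0.4]
-0.068 0.121 -0.017 0.000 0.001 0.001 0; -0.068 0.121 -0.017 0.000 0.001 0.001 0; -0.068 0.121 -0.017 0.000 0.001 0.001 0; -0.068 0.121 -0.017 0.000 0.001 0.001 0; -0.068 0.121 -0.018 0.000 0.001 0.001 0; -0.068 0.121 -0.018 0.000 0.001 0.001 0; -0.067 0.122 -0.018 0.000 0.001 0.001 0; -0.067 0.122 -0.018 0.000 0.001 0.001 0; -0.067 0.122 -0.018 0.000 0.001 0.001 0; -0.067 0.122 -0.018 0.000 0.001 0.001 0
-0.067 0.122 -0.018 0.000 0.001 0.001 0
```

{"name": "arm_command", "arguments": {"motion": "0 0 -0.12 0 0.002 0.001 0; 0 0 -0.12 0 0.002 0.001 0; -0.068 0.12 0 0 0.001 0.001 0; -0.068 0.12 0 0 0.001 0.001 0; -0.068 0.12 0 0 0.001 0.001 0; -0.068 0.12 0 0 0 0 0; -0.068 0.12 0 0 0 0 0; -0.068 0.12 0 0 0 0 0; -0.068 0.12 0 0 0 0 0; -0.068 0.12 0 0 0 0 0"}}

```text
time_s: 40.05
eef_pos: [0.5565, 0.2426, 0.1655]
eef_rot: [0.011, 0.147, 0.989, 0.004]
wrist_force: [0.1, -0.1, 0.4]
opening: -0.002
```

```bash
python3 go.py .600 .290 .15 73 20 0
```

```text
at [0.5565 0.2426 0.1655] q6 -1.06 d [ 0.0435  0.0474 -0.0155] rotdeg [0.7 1.2 0.1] n 4 open -0.002 t 40.0 F [ 0.1 -0.1  0.4]
-0.034 0.072 0.021 0.003 0.005 0.000 0; -0.034 0.072 0.021 0.003 0.005 0.000 0; -0.035 0.072 0.020 0.003 0.005 0.000 0; -0.035 0.072 0.020 0.003 0.005 0.000 0
```

{"name": "arm_command", "arguments": {"motion": "-0.035 0.072 0 0.004 0.007 0 0; -0.035 0.072 0 0.004 0.006 0 0; -0.035 0.072 0 0.003 0.005 0 0; -0.03 0.06 0 0 0 0 0; 0 0 0 0 0 0 0; 0 0 0 0 0 0 0"}}

```text
time_s: 40.55
eef_pos: [0.6074, 0.303, 0.1612]
eef_rot: [0.002, 0.143, 0.99, 0.002]
wrist_force: [-0.7, -0.1, 0.4]
opening: 0.001
```

```bash
python3 go.py .600 .285 .067 73 20 0; python3 - <<'E'
from h import *
c=camera("side"); o=get_obs(); p=o["eef_pos"]
crop(c["img"],200,200,330,330,6,"pics/s26.png",[proj(c,p+[0,0,.021])])
E
```

```text
at [0.6074 0.303  0.1612] q6 -1.00 d [-0.0074 -0.018  -0.0942] rotdeg [0.2 0.2 0.6] n 5 open 0.001 t 40.5 F [-0.7 -0.1  0.4]
0.002 -0.020 0.094 0.001 0.001 0.002 0; 0.002 -0.020 0.094 0.001 0.001 0.002 0; 0.002 -0.020 0.094 0.001 0.001 0.002 0; 0.002 -0.020 0.094 0.001 0.001 0.002 0; 0.002 -0.019 0.094 0.001 0.001 0.002 0
```

{"name": "arm_command", "arguments": {"motion": "0.002 -0.005 0.09 0 0 0.002 0; 0.002 -0.005 0.09 0 0 0.002 0; 0 -0.005 0.09 0 0 0.002 0; 0 0 0.09 0 0 0 0; 0 0 0.08 0 0 0 0; 0 0 0.03 0 0 0 0; 0 0 0 0 0 0 0; 0 0 0 0 0 0 0"}}

```text
time_s: 41.27
eef_pos: [0.6047, 0.2994, 0.0651]
eef_rot: [0.003, 0.147, 0.989, 0.002]
wrist_force: [-0.1, -0.3, 0.2]
opening: 0.0
```

```bash
python3 go.py .600 .265 .067 73 20 0; python3 - <<'E'
import numpy as np
M=(.4597,.1757,-.153); H=np.array([.4711,.2498])
for g in np.arange(1.65,-.01,-.15):
    a=M[2]-np.pi/2+g; u=np.array([np.cos(a),np.sin(a)]); p=np.array([-u[1],u[0]])
    print(round(g,2),(H+.14*u+.019*p).round(3))
E
```

```text
at [0.6047 0.2994 0.0651] q6 -0.99 d [-0.0047 -0.0344  0.0019] rotdeg [0.3 0.3 0.1] n 2 open 0.000 t 41.3 F [-0.1 -0.3  0.2]
-0.014 -0.086 -0.005 0.002 0.002 0.001 0; -0.014 -0.086 -0.005 0.002 0.002 0.001 0
1.65 [0.612 0.258]
1.5 [0.612 0.237]
1.35 [0.608 0.216]
1.2 [0.602 0.196]
1.05 [0.592 0.177]
0.9 [0.58 0.16]
0.75 [0.566 0.145]
0.6 [0.549 0.132]
0.45 [0.53  0.121]
0.3 [0.51  0.114]
0.15 [0.49 0.11]
0.0 [0.469 0.109]
```

{"name": "arm_command", "arguments": {"motion": "-0.05 -0.09 0 0.001 0.001 0 0; -0.04 -0.098 0 0 0 0 0; -0.03 -0.1 0 0 0 0 0; -0.011 -0.1 0 0 0 0 0; 0 -0.05 0 0 0 0 0; 0 0 0 0 0 0 0"}}

```text
time_s: 41.77
eef_pos: [0.6077, 0.2077, 0.0727]
eef_rot: [0.007, 0.145, 0.989, 0.004]
wrist_force: [-0.1, 0.4, -0.5]
opening: -0.0
```

```bash
python3 go.py .602 .196 .067 73 20 0; python3 - <<'E'
from h import *
c=camera("side"); o=get_obs(); p=o["eef_pos"]
crop(c["img"],200,200,330,330,6,"pics/s27.png",[proj(c,p+[0,0,.021])])
E
```

```text
at [0.6077 0.2077 0.0727] q6 -1.14 d [-0.0057 -0.0117 -0.0057] rotdeg [0.6 0.7 0.3] n 1 open -0.000 t 41.8 F [-0.1  0.4 -0.5]
0.011 -0.064 0.028 0.010 0.012 0.005 0
```

{"name": "arm_command", "arguments": {"motion": "0.011 -0.06 0.02 0.006 0.008 0.003 0; 0.02 -0.1 0.01 0.004 0.004 0.002 0; 0.033 -0.099 0 0 0 0 0; 0.045 -0.092 0 0 0 0 0; 0.063 -0.087 0 0 0 0 0; 0.04 -0.04 0 0 0 0 0; 0 0 0 0 0 0 0"}}

```text
time_s: 42.4
eef_pos: [0.5401, 0.1315, 0.0691]
eef_rot: [0.004, 0.145, 0.989, 0.002]
wrist_force: [0.3, 0.0, 0.6]
opening: 0.001
```

```bash
python3 go.py .549 .132 .067 73 20 0; python3 - <<'E'
from h import *
c=camera("side"); o=get_obs(); p=o["eef_pos"]
crop(c["img"],200,200,330,330,6,"pics/s28.png",[proj(c,p+[0,0,.021])])
E
```

```text
at [0.5401 0.1315 0.0691] q6 -1.26 d [ 0.0089  0.0005 -0.0021] rotdeg [0.3 0.4 0.3] n 1 open 0.001 t 42.4 F [0.3 0.  0.6]
-0.042 0.015 0.011 0.005 0.006 0.006 0
```

{"name": "arm_command", "arguments": {"motion": "0.08 -0.07 0.005 0.003 0.004 0.003 0; 0.08 -0.06 0 0.003 0.003 0.003 0; 0.06 -0.035 0 0 0 0 0; 0.045 -0.018 0 0 0 0 0; 0.03 -0.01 0 0 0 0 0; 0 0 0 0 0 0 0"}}

```text
time_s: 42.95
eef_pos: [0.4775, 0.1148, 0.0699]
eef_rot: [0.004, 0.147, 0.989, 0.001]
wrist_force: [0.8, -0.6, -0.3]
opening: 0.001
```

```bash
python3 go.py .469 .109 .067 73 20 0; python3 - <<'E'
from h import *
c=camera("side"); o=get_obs(); p=o["eef_pos"]
crop(c["img"],220,200,330,310,7,"pics/s29.png",[proj(c,p+[0,0,.021])])
E
```

```text
at [0.4775 0.1148 0.0699] q6 -1.28 d [-0.0085 -0.0058 -0.0029] rotdeg [0.2 0.4 0.1] n 1 open 0.001 t 43.0 F [ 0.8 -0.6 -0.3]
0.032 -0.040 0.014 0.003 0.007 0.002 0
```

{"name": "arm_command", "arguments": {"motion": "0.03 -0.012 0.003 0 0.003 0 0; 0.025 -0.008 0 0 0 0 0; 0.02 -0.006 0 0 0 0 0; 0.02 -0.006 0 0 0 0 0"}}

```text
time_s: 43.33
eef_pos: [0.4673, 0.1146, 0.0717]
eef_rot: [0.012, 0.147, 0.989, 0.003]
wrist_force: [16.9, 0.6, -11.7]
opening: 0.003
```

{"name": "arm_command", "arguments": {"motion": "0.016 -0.005 0 0 0 0 0; 0.014 -0.004 0 0 0 0 0"}}

```text
time_s: 43.5
eef_pos: [0.4679, 0.1143, 0.0736]
eef_rot: [0.02, 0.147, 0.989, 0.004]
wrist_force: [8.0, 0.1, -5.4]
opening: 0.005
```

{"name": "arm_command", "arguments": {"motion": "-0.05 0.01 0 0.002 0.01 0 0; -0.08 0.02 0 0.003 0.01 0 0; 0 0 -0.1 0.003 0.01 0 0; 0 0 -0.15 0 0.005 0 0.8; -0.05 -0.1 -0.15 0 0 0 0.8; -0.05 -0.1 -0.1 0 0 0 0.8; 0 -0.1 0 0 0 0 0.8; 0 0 0 0 0 0 0.8"}}

```text
time_s: 44.17
eef_pos: [0.4934, 0.0474, 0.1759]
eef_rot: [-0.003, 0.145, 0.989, 0.001]
wrist_force: [0.7, 0.1, -1.1]
opening: 0.707
```

```bash
python3 go.py .46 .1755 .15 73 20 .8; python3 - <<'E'
from h import *
c=camera("side"); o=get_obs(); p=o["eef_pos"]
crop(c["img"],220,200,330,310,7,"pics/s30.png")
c=camera("top"); 
crop(c["img"],195,200,295,280,8,"pics/t30.png",[proj(c,(.4597,.1757,.136))])
E
```

```text
at [0.4934 0.0474 0.1759] q6 -1.43 d [-0.0334  0.1281 -0.0259] rotdeg [ 0.1 -0.4  0.3] n 7 open 0.707 t 44.2 F [ 0.7  0.1 -1.1]
0.049 0.081 0.019 0.000 -0.001 0.001 0.8; 0.049 0.081 0.019 0.000 -0.001 0.001 0.8; 0.049 0.081 0.019 0.000 -0.001 0.001 0.8; 0.049 0.081 0.019 0.000 -0.001 0.001 0.8; 0.049 0.081 0.019 0.000 -0.001 0.001 0.8; 0.049 0.081 0.019 0.000 -0.001 0.001 0.8; 0.050 0.081 0.019 0.000 -0.001 0.001 0.8
```

{"name": "arm_command", "arguments": {"motion": "0.05 0.08 0 0 0 0 0.8; 0.05 0.08 0 0 0 0 0.8; 0.05 0.08 0 0 0 0 0.8; 0.05 0.08 0 0 0 0 0.8; 0.05 0.08 0 0 0 0 0.8; 0.05 0.08 0 0 0 0 0.8; 0.04 0.06 0 0 0 0 0.8; 0.02 0.03 0 0 0 0 0.8; 0 0 0 0 0 0 0.8; 0 0 0 0 0 0 0.8"}}

```text
time_s: 45.1
eef_pos: [0.4482, 0.1924, 0.1679]
eef_rot: [-0.012, 0.143, 0.99, 0.002]
wrist_force: [0.3, -0.4, -0.8]
opening: 0.8
```

```bash
python3 go.py .4597 .1757 .12 73 12 .8; python3 - <<'E'
from h import *
c=camera("side"); o=get_obs(); p=o["eef_pos"]
crop(c["img"],250,190,340,300,7,"pics/s31.png",[proj(c,p+[0,0,.021])])
E
```

```text
at [0.4482 0.1924 0.1679] q6 -1.13 d [ 0.0115 -0.0167 -0.0479] rotdeg [ 0.  -1.4  0.5] n 5 open 0.800 t 45.1 F [ 0.3 -0.4 -0.8]
-0.017 -0.013 0.047 0.000 -0.005 0.002 0.8; -0.017 -0.013 0.048 0.000 -0.005 0.002 0.8; -0.017 -0.013 0.048 0.000 -0.005 0.002 0.8; -0.016 -0.013 0.048 0.000 -0.005 0.002 0.8; -0.016 -0.013 0.048 0.000 -0.005 0.002 0.8
```

{"name": "arm_command", "arguments": {"motion": "-0.025 -0.022 0.01 0 -0.007 0.003 0.8; -0.025 -0.022 0.01 0 -0.006 0.003 0.8; -0.012 -0.012 0.01 0 -0.005 0.002 0.8; -0.008 -0.006 0 0 -0.003 0 0.8; 0 0 0 0 0 0 0.8; 0 0 0 0 0 0 0.8"}}

```text
time_s: 45.65
eef_pos: [0.4601, 0.171, 0.1604]
eef_rot: [-0.0, 0.151, 0.989, -0.001]
wrist_force: [-0.2, 0.4, 0.7]
opening: 0.802
```

```bash
python3 go.py .4597 .1757 .12 73 12 .8
```

```text
at [0.4601 0.171  0.1604] q6 -1.15 d [-0.0004  0.0047 -0.0404] rotdeg [-0.1  0.  -0.3] n 4 open 0.802 t 45.6 F [-0.2  0.4  0.7]
0.002 0.005 0.050 -0.000 0.000 -0.001 0.8; 0.002 0.005 0.050 -0.000 0.000 -0.001 0.8; 0.002 0.005 0.050 -0.000 0.000 -0.001 0.8; 0.002 0.005 0.050 -0.000 0.000 -0.001 0.8
```

{"name": "arm_command", "arguments": {"motion": "0.004 0.012 0.04 0 0 0 0.8; 0.003 0.008 0.045 0 0 0 0.8; 0.002 0.003 0.045 0 0 0 0.8; 0 0 0.045 0 0 0 0.8; 0 0 0.04 0 0 0 0.8; 0 0 0 0 0 0 0.8; 0 0 0 0 0 0 0.8"}}

```text
time_s: 46.23
eef_pos: [0.4588, 0.1764, 0.1116]
eef_rot: [-0.001, 0.151, 0.989, -0.001]
wrist_force: [0.5, -0.4, -0.2]
opening: 0.796
```

```bash
python3 go.py .4597 .1757 .0905 73 12 .8; python3 - <<'E'
from h import *
c=camera("side"); o=get_obs(); p=o["eef_pos"]
crop(c["img"],250,190,340,300,7,"pics/s32.png",[proj(c,p+[0,0,.021])])
E
```

```text
at [0.4588 0.1764 0.1116] q6 -1.14 d [ 0.0009 -0.0007 -0.0211] rotdeg [-0.1 -0.1 -0.3] n 2 open 0.796 t 46.2 F [ 0.5 -0.4 -0.2]
-0.003 -0.001 0.053 -0.001 -0.001 -0.003 0.8; -0.003 -0.001 0.053 -0.001 -0.001 -0.003 0.8
```

{"name": "arm_command", "arguments": {"motion": "-0.003 -0.002 0.035 0 0 -0.002 0.8; -0.002 0 0.035 0 0 -0.002 0.8; 0 0 0.025 0 0 0 0.8; 0 0 0 0 0 0 0.8; 0 0 0 0 0 0 0.8"}}

```text
time_s: 46.7
eef_pos: [0.4603, 0.1757, 0.0914]
eef_rot: [-0.0, 0.148, 0.989, -0.001]
wrist_force: [-0.5, -0.4, -0.6]
opening: 0.798
```

{"name": "arm_command", "arguments": {"motion": "0 0 0 0 0 0 0.6; 0 0 0 0 0 0 0.45; 0 0 0 0 0 0 0.35; 0 0 0 0 0 0 0.3; 0 0 0 0 0 0 0.3"}}

```text
time_s: 47.12
eef_pos: [0.4609, 0.1763, 0.0921]
eef_rot: [0.0, 0.148, 0.989, 0.0]
wrist_force: [0.7, 0.3, -2.7]
opening: 0.516
```

```bash
python3 go.py .4597 .1757 .0905 73 12 .3; python3 - <<'E'
from h import *
c=camera("side"); o=get_obs(); p=o["eef_pos"]
crop(c["img"],250,190,340,300,7,"pics/s33.png",[proj(c,p+[0,0,.021])])
E
```

```text
at [0.4609 0.1763 0.0921] q6 -1.15 d [-0.0012 -0.0006 -0.0016] rotdeg [ 0.   0.  -0.1] n 1 open 0.516 t 47.1 F [ 0.7  0.3 -2.7]
0.005 -0.005 0.008 0.000 0.001 -0.001 0.3
```

{"name": "arm_command", "arguments": {"motion": "0 0 0.001 0 0 0.06 0.3; 0 0 0.001 0 0 0.1 0.3; 0 0 0.001 0 0 0.1 0.3; 0 0 0.001 0 0 0.1 0.3; 0 0 0.001 0 0 0.1 0.3; 0 0 0.001 0 0 0.1 0.3"}}

```text
time_s: 47.67
eef_pos: [0.4605, 0.1758, 0.0908]
eef_rot: [0.0, 0.438, 0.899, -0.0]
wrist_force: [-0.4, 0.4, -0.6]
opening: 0.515
```

```bash
python3 go.py .4609 .1763 .0905 40 12 .3; python3 -c "
from bench import *
print(get_obs()['torque'])"
```

```text
at [0.4605 0.1758 0.0908] q6 -0.54 d [ 0.0004  0.0005 -0.0003] rotdeg [-0.  0. -2.] n 1 open 0.515 t 47.7 F [-0.4  0.4 -0.6]
0.001 0.003 0.002 -0.001 0.001 -0.033 0.3
[0.0629468  0.04182538 0.00249329]
```

{"name": "arm_command", "arguments": {"motion": "0 0 0.001 0 0 0.1 0.3; 0 0 0.001 0 0 0.1 0.3; 0 0 0.001 0 0 0.1 0.3; 0 0 0.001 0 0 0.1 0.3; 0 0 0.001 0 0 0.1 0.3; 0 0 0.001 0 0 0.1 0.3; 0 0 0.001 0 0 0.1 0.3; 0 0 0.001 0 0 0.1 0.3; 0 0 0.001 0 0 0.1 0.3; 0 0 0.001 0 0 0.1 0.3"}}

```text
time_s: 48.5
eef_pos: [0.4594, 0.1757, 0.0887]
eef_rot: [-0.0, 0.844, 0.537, -0.001]
wrist_force: [-0.7, -0.1, -1.3]
opening: 0.516
```

```bash
python3 go.py .4605 .1758 .0895 -20 12 .3; python3 - <<'E'
from h import *
print(get_obs()['torque'])
c=camera("side"); o=get_obs(); p=o["eef_pos"]
crop(c["img"],250,190,340,300,7,"pics/s34.png",[proj(c,p+[0,0,.021])])
E
```

```text
at [0.4594 0.1757 0.0887] q6 0.56 d [0.0011 0.0001 0.0008] rotdeg [-0.1  0.1 -5.1] n 1 open 0.516 t 48.5 F [-0.7 -0.1 -1.3]
0.003 0.005 -0.004 -0.001 0.002 -0.084 0.3
[0.0821523  0.04030582 0.0538813 ]
```

{"name": "arm_command", "arguments": {"motion": "0 0 0.001 0 0 0.1 0.3; 0 0 0.001 0 0 0.1 0.3; 0 0 0.001 0 0 0.1 0.3; 0 0 0.001 0 0 0.1 0.3; 0 0 0.001 0 0 0.1 0.3; 0 0 0.001 0 0 0.1 0.3; 0 0 0.001 0 0 0.1 0.3; 0 0 0.001 0 0 0.1 0.3; 0 0 0.001 0 0 0.1 0.3; 0 0 0.001 0 0 0.1 0.3"}}

```text
time_s: 49.38
eef_pos: [0.4588, 0.1766, 0.0865]
eef_rot: [-0.0, 1.0, 0.029, -0.001]
wrist_force: [-0.2, 0.1, -1.1]
opening: 0.519
```

{"name": "arm_command", "arguments": {"motion": "0 0 0.001 0 0 0.06 0.3; 0 0 0.001 0 0 0.06 0.3; 0 0 0.001 0 0 0.06 0.3; 0 0 0.001 0 0 0.06 0.3"}}

```text
time_s: 49.72
eef_pos: [0.4588, 0.1769, 0.0862]
eef_rot: [-0.001, 0.995, -0.098, -0.001]
wrist_force: [-0.3, 0.1, 1.3]
opening: 0.516
```

```bash
python3 go.py .4605 .1758 .0855 -107 12 .3; python3 - <<'E'
from h import *
print(get_obs()['torque'])
E
```

```text
at [0.4588 0.1769 0.0862] q6 1.89 d [ 0.0017 -0.0011 -0.0007] rotdeg [-0.   0.1  5.7] n 1 open 0.516 t 49.7 F [-0.3  0.1  1.3]
0.009 0.004 0.004 -0.001 0.002 0.096 0.3
[0.12589877 0.11213777 0.09890063]
```

{"name": "arm_command", "arguments": {"motion": "0 0 0.001 0 0 0.05 0.3; 0 0 0.001 0 0 0.05 0.3; 0 0 0 0 0 0.05 0.3"}}

```text
time_s: 49.97
eef_pos: [0.4588, 0.1771, 0.0862]
eef_rot: [-0.001, 0.985, -0.175, -0.001]
wrist_force: [-0.1, 1.4, -3.9]
opening: 0.515
```

```bash
python3 go.py .4605 .1758 .0855 -107 12 .3; python3 - <<'E'
from h import *
print(get_obs()['torque'])
E
```

```text
at [0.4588 0.1771 0.0862] q6 2.05 d [ 0.0017 -0.0013 -0.0007] rotdeg [-0.   0.1 -3.2] n 1 open 0.515 t 50.0 F [-0.1  1.4 -3.9]
0.010 0.003 0.004 -0.001 0.002 -0.053 0.3
[ 0.13822677 -0.10989125  0.29078369]
```

{"name": "arm_command", "arguments": {"motion": "0 0 0 0 0 0.06 0.3; 0 0 0 0 0 0.06 0.3; 0 0 0 0 0 0.06 0.3"}}

```text
time_s: 50.22
eef_pos: [0.4603, 0.1764, 0.0863]
eef_rot: [0.0, 0.964, -0.265, 0.001]
wrist_force: [12.4, -7.9, -10.5]
opening: 0.512
```

```bash
python3 go.py .4605 .1758 .0855 -107 12 .3; python3 - <<'E'
from h import *
print(get_obs()['torque'])
E
```

```text
at [0.4603 0.1764 0.0863] q6 2.23 d [ 0.0002 -0.0006 -0.0008] rotdeg [ -0.   -0.1 -13.8] n 3 open 0.512 t 50.2 F [ 12.4  -7.9 -10.5]
0.001 0.001 0.001 -0.000 -0.001 -0.076 0.3; 0.001 0.001 0.001 -0.000 -0.001 -0.076 0.3; 0.001 0.001 0.001 -0.000 -0.001 -0.076 0.3
[-1.14103902 -2.16386203  0.06858486]
```

{"name": "arm_command", "arguments": {"motion": "0 0 0 0 0 0 0.5; 0 0 0 0 0 0 0.7; 0 0 0 0 0 0 0.8; 0 0 0 0 0 0 0.8; 0 0 -0.06 0 0 0 0.8; 0 0 -0.12 0 0 0 0.8; 0 0 -0.15 0 0 0 0.8; 0 0 -0.1 0 0 0 0.8"}}

```text
time_s: 50.88
eef_pos: [0.4556, 0.1755, 0.17]
eef_rot: [0.003, 0.966, -0.259, -0.005]
wrist_force: [0.8, 0.4, 0.5]
opening: 0.802
```

{"name": "arm_command", "arguments": {"motion": "0 0 -0.1 0 0 -0.1 0.8; 0.06 -0.1 0 0 0 -0.1 0.8; 0.06 -0.1 0 0 0 -0.1 0.8; 0.06 -0.1 0 0 0 -0.1 0.8; 0.06 -0.1 0 0 0 -0.1 0.8; 0.06 -0.1 0 0 0 -0.1 0.8; 0 0 0 0 0 -0.1 0.8; 0 0 0 0 0 -0.1 0.8"}}

```text
time_s: 51.55
eef_pos: [0.5405, 0.2655, 0.2003]
eef_rot: [0.0, 0.984, 0.179, 0.002]
wrist_force: [-0.0, 0.3, -0.9]
opening: 0.799
```

```bash
python3 go.py .4605 .1758 .0855 73 12 .3; python3 - <<'E'
from h import *
c=camera("side"); o=get_obs(); p=o["eef_pos"]
crop(c["img"],250,210,340,310,7,"pics/s35.png")
c=camera("top"); 
crop(c["img"],195,200,295,280,8,"pics/t35.png")
E
```

```text
at [0.5405 0.2655 0.2003] q6 1.47 d [-0.08   -0.0897 -0.1148] rotdeg [-0.  -0.2 37.6] n 14 open 0.799 t 51.5 F [-0.   0.3 -0.9]
-0.038 0.020 0.041 -0.000 -0.000 0.045 0.3; -0.037 0.022 0.041 -0.000 -0.000 0.045 0.3; -0.036 0.023 0.041 -0.000 -0.000 0.045 0.3; -0.035 0.025 0.041 -0.000 -0.000 0.045 0.3; -0.034 0.027 0.041 -0.000 -0.000 0.045 0.3; -0.032 0.028 0.041 -0.000 -0.000 0.045 0.3; -0.031 0.030 0.041 -0.000 -0.000 0.045 0.3; -0.030 0.031 0.041 -0.000 -0.000 0.045 0.3; -0.028 0.032 0.041 -0.000 -0.000 0.045 0.3; -0.027 0.034 0.041 -0.000 -0.000 0.045 0.3
-0.025 0.035 0.041 -0.000 -0.000 0.045 0.3; -0.023 0.036 0.041 -0.000 -0.000 0.045 0.3; -0.022 0.037 0.041 -0.000 -0.000 0.045 0.3; -0.020 0.038 0.041 -0.000 -0.000 0.045 0.3
```

```bash
python3 go.py .4597 .1762 .17 110 15 .8
```

```text
at [0.5402 0.2651 0.2004] q6 1.48 d [-0.0805 -0.0889 -0.0304] rotdeg [ 0.1 -0.2  0.3] n 9 open 0.799 t 51.6 F [-0.3  0.5  0.4]
-0.059 0.031 0.017 0.000 -0.000 0.001 0.8; -0.059 0.031 0.017 0.000 -0.000 0.001 0.8; -0.059 0.031 0.017 0.000 -0.000 0.001 0.8; -0.059 0.031 0.017 0.000 -0.000 0.001 0.8; -0.059 0.031 0.017 0.000 -0.000 0.001 0.8; -0.059 0.031 0.017 0.000 -0.000 0.001 0.8; -0.059 0.031 0.017 0.000 -0.000 0.001 0.8; -0.059 0.031 0.017 0.000 -0.000 0.001 0.8; -0.059 0.031 0.017 0.000 -0.000 0.001 0.8
```

{"name": "arm_command", "arguments": {"motion": "-0.06 0.031 0.01 0 0 0 0.8; -0.06 0.031 0.015 0 0 0 0.8; -0.06 0.031 0.015 0 0 0 0.8; -0.06 0.031 0.015 0 0 0 0.8; -0.06 0.031 0.015 0 0 0 0.8; -0.06 0.031 0.015 0 0 0 0.8; -0.055 0.031 0.015 0 0 0 0.8; -0.04 0.02 0.01 0 0 0 0.8; 0 0 0 0 0 0 0.8; 0 0 0 0 0 0 0.8"}}

```text
time_s: 52.48
eef_pos: [0.4657, 0.185, 0.1778]
eef_rot: [0.0, 0.987, 0.161, 0.002]
wrist_force: [0.3, 0.7, -0.4]
opening: 0.803
```

```bash
python3 go.py .4597 .1762 .12 110 10 .8
```

```text
at [0.4657 0.185  0.1778] q6 1.39 d [-0.006  -0.0088 -0.0578] rotdeg [ 0.1 -0.2 -1.5] n 6 open 0.803 t 52.5 F [ 0.3  0.7 -0.4]
-0.007 0.005 0.048 0.000 -0.001 -0.004 0.8; -0.007 0.005 0.048 0.000 -0.001 -0.004 0.8; -0.007 0.005 0.048 0.000 -0.001 -0.004 0.8; -0.007 0.005 0.048 0.000 -0.001 -0.004 0.8; -0.007 0.005 0.048 0.000 -0.001 -0.004 0.8; -0.007 0.005 0.048 0.000 -0.001 -0.004 0.8
```

{"name": "arm_command", "arguments": {"motion": "-0.014 0.012 0.03 0 0 0 0.8; -0.012 0.009 0.045 0 0 0 0.8; -0.008 0.005 0.045 0 0 0 0.8; -0.005 0 0.045 0 0 0 0.8; 0 0 0.045 0 0 0 0.8; 0 0 0.045 0 0 0 0.8; 0 0 0 0 0 0 0.8; 0 0 0 0 0 0 0.8"}}

```text
time_s: 53.15
eef_pos: [0.4603, 0.178, 0.1204]
eef_rot: [-0.0, 0.987, 0.16, 0.002]
wrist_force: [-0.2, 1.0, 0.4]
opening: 0.796
```

```bash
python3 go.py .4597 .1762 .086 110 10 .8
```

```text
at [0.4603 0.178  0.1204] q6 1.38 d [-0.0006 -0.0018 -0.0344] rotdeg [ 0.  -0.2 -1.6] n 4 open 0.796 t 53.1 F [-0.2  1.   0.4]
-0.002 0.002 0.043 0.000 -0.001 -0.007 0.8; -0.002 0.002 0.043 0.000 -0.001 -0.007 0.8; -0.002 0.002 0.043 0.000 -0.001 -0.007 0.8; -0.002 0.002 0.043 0.000 -0.001 -0.007 0.8
```

{"name": "arm_command", "arguments": {"motion": "-0.004 0.004 0.043 0 0 0 0.8; -0.002 0.003 0.043 0 0 0 0.8; 0 0.002 0.043 0 0 0 0.8; 0 0 0.036 0 0 0 0.8; 0 0 0 0 0 0 0.8; 0 0 0 0 0 0 0.6; 0 0 0 0 0 0 0.4; 0 0 0 0 0 0 0.3; 0 0 0 0 0 0 0.3; 0 0 0 0 0 0 0.3"}}

```text
time_s: 53.98
eef_pos: [0.4597, 0.1768, 0.0843]
eef_rot: [-0.001, 0.987, 0.16, 0.001]
wrist_force: [0.3, -0.0, -2.0]
opening: 0.521
```

{"name": "arm_command", "arguments": {"motion": "0 0 0 0 0 0.03 0.3; 0 0 0 0 0 0.03 0.3"}}

```text
time_s: 54.15
eef_pos: [0.4589, 0.1765, 0.0843]
eef_rot: [-0.0, 0.991, 0.13, 0.001]
wrist_force: [-2.0, 0.1, 0.9]
opening: 0.516
```

```bash
python3 go.py .4597 .1762 .086 110 10 .8;python3 - <<'E'
from h import *
print(get_obs()['torque'])
E
```

```text
at [0.4589 0.1765 0.0843] q6 1.43 d [ 0.0008 -0.0003  0.0017] rotdeg [-0.  -0.1 -5. ] n 1 open 0.516 t 54.1 F [-2.   0.1  0.9]
0.003 0.003 -0.008 -0.001 -0.001 -0.084 0.8
[0.100023   0.33734895 1.86498629]
```

{"name": "arm_command", "arguments": {"motion": "0 0 0 0 0 0.05 0.3; 0 0 0 0 0 0.05 0.3"}}

```text
time_s: 54.32
eef_pos: [0.4561, 0.1761, 0.0843]
eef_rot: [0.0, 0.997, 0.078, -0.003]
wrist_force: [-6.4, -0.2, 7.3]
opening: 0.517
```

```bash
python3 go.py .4597 .1762 .086 110 10 .8;python3 - <<'E'
from h import *
print(get_obs()['torque'])
E
```

```text
at [0.4561 0.1761 0.0843] q6 1.54 d [0.0036 0.0001 0.0017] rotdeg [ -0.    0.3 -11. ] n 2 open 0.517 t 54.3 F [-6.4 -0.2  7.3]
0.009 0.001 -0.004 -0.000 0.002 -0.092 0.8; 0.009 0.002 -0.004 -0.000 0.002 -0.092 0.8
[0.03125463 0.85484218 0.3805792 ]
```

{"name": "arm_command", "arguments": {"motion": "0 0 0 0 0 0 0.5; 0 0 0 0 0 0 0.8; 0 0 0 0 0 0 0.8; 0 0 0 0 0 0 0.8; 0 0 -0.06 0 0 0 0.8; 0 0 -0.12 0 0 0 0.8; 0 0 -0.16 0 0 0 0.8; 0 0 -0.16 0 0 0 0.8; 0 0 -0.1 0 0 0 0.8; 0 0 0 0 0 0 0.8"}}

```text
time_s: 55.15
eef_pos: [0.457, 0.1757, 0.2091]
eef_rot: [0.0, 0.997, 0.08, -0.002]
wrist_force: [1.7, 0.4, 0.6]
opening: 0.797
```

```bash
python3 go.py .4597 .1762 .2 73 10 .8; python3 - <<'E'
from h import *
c=camera("side"); cv2.imwrite("pics/s36.png",c["img"][:,:,::-1])
c=camera("top"); cv2.imwrite("pics/t36.png",c["img"][:,:,::-1])
E
```

```text
at [0.457  0.1757 0.2091] q6 1.53 d [ 0.0027  0.0005 -0.0091] rotdeg [ 0.1  0.3 26.2] n 5 open 0.797 t 55.1 F [1.7 0.4 0.6]
0.003 -0.000 0.009 0.000 0.001 0.087 0.8; 0.003 -0.000 0.009 0.000 0.001 0.087 0.8; 0.003 -0.001 0.009 0.000 0.001 0.087 0.8; 0.003 -0.001 0.009 0.000 0.001 0.087 0.8; 0.003 -0.001 0.009 0.000 0.001 0.087 0.8
```

```bash
python3 - <<'E'
from h import *
t=camera("top"); s=camera("side")
print([( [round(float(x)) for x in d["box"]],round(d["conf"],2)) for d in search_frame("top","canister0_mid")])
crop(t["img"],295,205,365,285,9,"pics/t37.png"); crop(s["img"],270,175,345,250,8,"pics/s37.png")
g=cv2.cvtColor(t["img"],cv2.COLOR_RGB2HSV)
for (x0,y0,x1,y1) in [(300,253,326,278),(332,212,358,238)]:
    h=g[y0:y1,x0:x1]; m=((h[...,1]<80)&(h[...,2]>90)).astype(np.uint8)
    M=cv2.moments(m,True); u=(x0+M["m10"]/M["m00"],y0+M["m01"]/M["m00"]); print(u,M["m00"],atz(t,u,.036))
E
```

```text
[([306, 258, 320, 273], 0.46)]
(312.5696, 265.1968) 625.0 [0.4122728  0.00497614 0.036     ]
(343.58171745152356, 225.23268698060943) 361.0 [ 0.51458232 -0.08112143  0.036     ]
```

```bash
python3 go.py .518 -.082 .15 90 28 1
```

```text
at [0.453  0.1751 0.2025] q6 1.54 d [ 0.065  -0.2571 -0.0525] rotdeg [0.1 0.9 9.2] n 10 open 0.796 t 55.4 F [ 0.1 -0.3  0.4]
0.012 0.132 0.026 0.000 0.002 0.015 1; 0.014 0.132 0.026 0.000 0.002 0.015 1; 0.016 0.132 0.026 0.000 0.002 0.015 1; 0.018 0.131 0.026 0.000 0.002 0.015 1; 0.020 0.131 0.026 0.000 0.002 0.015 1; 0.022 0.131 0.026 0.000 0.002 0.015 1; 0.024 0.130 0.026 0.000 0.002 0.015 1; 0.026 0.130 0.026 0.000 0.002 0.015 1; 0.028 0.130 0.026 0.000 0.002 0.015 1; 0.030 0.129 0.026 0.000 0.002 0.015 1
```

{"name": "arm_command", "arguments": {"motion": "0.012 0.13 0 0 0.002 0.015 1; 0.014 0.13 0 0 0.002 0.015 1; 0.016 0.13 0 0 0.002 0.015 1; 0.018 0.13 0.01 0 0.002 0.015 1; 0.02 0.13 0.03 0 0.002 0.015 1; 0.022 0.13 0.04 0 0 0.015 1; 0.024 0.13 0.05 0 0 0.015 1; 0.026 0.13 0.05 0 0 0.015 1; 0.028 0.12 0.05 0 0 0.015 1; 0.02 0.09 0.02 0 0 0.01 1"}}

```text
time_s: 56.23
eef_pos: [0.507, -0.0755, 0.1331]
eef_rot: [-0.002, 1.0, 0.005, -0.015]
wrist_force: [0.1, 0.9, -0.1]
opening: 1.001
```

```bash
python3 go.py .518 -.082 .06 90 15 1
```

```text
at [ 0.507  -0.0755  0.1331] q6 1.19 d [ 0.011  -0.0065 -0.0731] rotdeg [-0.3  1.7  0.6] n 5 open 1.001 t 56.2 F [ 0.1  0.9 -0.1]
0.013 0.007 0.073 -0.001 0.006 0.002 1; 0.013 0.007 0.073 -0.001 0.006 0.002 1; 0.012 0.007 0.073 -0.001 0.006 0.002 1; 0.012 0.007 0.073 -0.001 0.006 0.002 1; 0.011 0.007 0.073 -0.001 0.006 0.002 1
```

{"name": "arm_command", "arguments": {"motion": "0.02 0.01 0.06 0 0.008 0.002 1; 0.016 0.01 0.07 0 0.008 0.002 1; 0.012 0.006 0.07 0 0.006 0.002 1; 0.008 0 0.07 0 0.004 0 1; 0.004 0 0.06 0 0 0 1; 0 0 0 0 0 0 1; 0 0 0 0 0 0 1"}}

```text
time_s: 56.82
eef_pos: [0.5095, -0.0833, 0.0505]
eef_rot: [-0.006, 1.0, -0.002, -0.011]
wrist_force: [-0.0, -0.9, 0.3]
opening: 1.0
```

```bash
python3 go.py .518 -.082 -.0065 90 15 1
```

```text
at [ 0.5095 -0.0833  0.0505] q6 1.18 d [ 0.0085  0.0013 -0.057 ] rotdeg [-0.7  1.3 -0.3] n 4 open 1.000 t 56.8 F [-0.  -0.9  0.3]
0.012 -0.001 0.071 -0.003 0.005 -0.001 1; 0.012 -0.001 0.071 -0.003 0.005 -0.001 1; 0.011 -0.001 0.071 -0.003 0.005 -0.001 1; 0.011 -0.001 0.071 -0.003 0.005 -0.001 1
```

{"name": "arm_command", "arguments": {"motion": "0.03 0 0.01 -0.005 0.012 0 1; 0.02 0 0.03 -0.004 0.01 0 1; 0.006 0 0.06 -0.002 0.004 0 1; 0.004 0 0.06 0 0.002 0 1; 0.003 0 0.06 0 0 0 1; 0 0 0.04 0 0 0 1; 0 0 0 0 0 0 1; 0 0 0 0 0 0 1"}}

```text
time_s: 57.48
eef_pos: [0.5271, -0.0832, -0.0021]
eef_rot: [0.002, 1.0, -0.001, 0.009]
wrist_force: [-0.1, 0.4, 0.0]
opening: 0.997
```

```bash
python3 go.py .518 -.082 -.0065 90 15 1;python3 - <<'E'
from h import *
s=camera("side")
crop(s["img"],240,145,340,235,8,"pics/s38.png",[proj(s,get_obs()["eef_pos"]+[0,0,.0225])])
E
```

```text
at [ 0.5271 -0.0832 -0.0021] q6 1.19 d [-0.0091  0.0012 -0.0044] rotdeg [ 0.2 -1.  -0.2] n 1 open 0.997 t 57.5 F [-0.1  0.4  0. ]
-0.046 -0.006 0.021 0.003 -0.017 -0.003 1
```

{"name": "arm_command", "arguments": {"motion": "-0.025 -0.003 0.005 0.002 -0.009 -0.002 1; -0.02 -0.002 0.005 0.001 -0.008 -0.001 1; 0 0 0 0 0 0 1; 0 0 0 0 0 0 1"}}

```text
time_s: 57.87
eef_pos: [0.5187, -0.0826, -0.0021]
eef_rot: [0.001, 1.0, 0.0, 0.001]
wrist_force: [-0.5, -0.7, -0.9]
opening: 1.004
```

```bash
python3 go.py .518 -.082 -.0065 90 15 1
```

```text
at [ 0.5187 -0.0826 -0.0021] q6 1.19 d [-0.0007  0.0006 -0.0044] rotdeg [ 0.1 -0.1  0.1] n 1 open 1.004 t 57.9 F [-0.5 -0.7 -0.9]
-0.004 -0.003 0.022 0.001 -0.001 0.001 1
```

{"name": "arm_command", "arguments": {"motion": "-0.003 -0.003 0.016 0 0 0 1; 0 0 0 0 0 0 0.7; 0 0 0 0 0 0 0.5; 0 0 0 0 0 0 0.4; 0 0 0 0 0 0 0.3; 0 0 0 0 0 0 0.3; 0 0 0 0 0 0 0.3; 0 0 0 0 0 0 0.3"}}

```text
time_s: 58.53
eef_pos: [0.5192, -0.0824, -0.0042]
eef_rot: [0.001, 1.0, 0.0, 0.002]
wrist_force: [0.6, -0.8, -1.1]
opening: 0.517
```

{"name": "arm_command", "arguments": {"motion": "0 0 -0.03 0 0 0 0.3; 0 0 -0.08 0 0 0 0.3; 0 0 -0.12 0 0 0 0.3; 0 0 -0.15 0 0 0 0.3; 0 0 -0.15 0 0 0 0.3; 0 0 -0.15 0 0 0 0.3; 0 0 -0.15 0 0 0 0.3; 0 0 -0.15 0 0 0 0.3; 0 0 -0.1 0 0 0 0.3; 0 0 0 0 0 0 0.3"}}

```text
time_s: 59.37
eef_pos: [0.5149, -0.0806, 0.2217]
eef_rot: [-0.001, 1.0, 0.0, -0.002]
wrist_force: [1.1, 0.8, -0.9]
opening: 0.515
```

```bash
python3 go.py .5096 -.2395 .21 90 18 .3;python3 - <<'E'
from h import *
s=camera("side")
crop(s["img"],230,75,350,195,6,"pics/s39.png",[proj(s,get_obs()["eef_pos"]+[0,0,.0225])])
E
```

```text
at [ 0.5149 -0.0806  0.2217] q6 1.19 d [-0.0053 -0.1589 -0.0117] rotdeg [-0.1  0.3  0. ] n 9 open 0.515 t 59.4 F [ 1.1  0.8 -0.9]
-0.003 0.088 0.006 -0.000 0.000 0.000 0.3; -0.003 0.088 0.006 -0.000 0.000 0.000 0.3; -0.003 0.088 0.006 -0.000 0.000 0.000 0.3; -0.003 0.088 0.006 -0.000 0.000 0.000 0.3; -0.003 0.088 0.006 -0.000 0.000 0.000 0.3; -0.003 0.088 0.006 -0.000 0.000 0.000 0.3; -0.003 0.088 0.006 -0.000 0.000 0.000 0.3; -0.003 0.088 0.006 -0.000 0.000 0.000 0.3; -0.003 0.088 0.006 -0.000 0.000 0.000 0.3
```

{"name": "arm_command", "arguments": {"motion": "-0.003 0.088 0 0 0 0 0.3; -0.003 0.088 0 0 0 0 0.3; -0.003 0.088 0 0 0 0 0.3; -0.003 0.088 0 0 0 0 0.3; -0.003 0.088 0 0 0 0 0.3; -0.003 0.088 0 0 0 0 0.3; -0.003 0.08 0 0 0 0 0.3; -0.003 0.06 0 0 0 0 0.3; 0 0 0 0 0 0 0.3; 0 0 0 0 0 0 0.3"}}

```text
time_s: 60.25
eef_pos: [0.501, -0.2138, 0.2023]
eef_rot: [-0.008, 1.0, 0.001, -0.013]
wrist_force: [-0.3, 0.8, -0.7]
opening: 0.513
```

```bash
python3 go.py .5096 -.2395 .18 90 10 .3;python3 - <<'E'
from h import *
s=camera("side"); p=get_obs()["eef_pos"]; M=(.5096,-.2395,.175)
crop(s["img"],250,60,350,160,7,"pics/s40.png",[proj(s,p+[0,0,.0042]),proj(s,M)])
t=camera("top")
crop(t["img"],375,170,465,260,7,"pics/t40.png",[proj(t,p+[0,0,.0042]),proj(t,M)])
E
```

```text
at [ 0.501  -0.2138  0.2023] q6 0.95 d [ 0.0086 -0.0257 -0.0223] rotdeg [-0.9  1.5  0.2] n 4 open 0.513 t 60.2 F [-0.3  0.8 -0.7]
0.011 0.033 0.027 -0.004 0.006 0.001 0.3; 0.011 0.033 0.027 -0.004 0.006 0.001 0.3; 0.011 0.032 0.028 -0.004 0.006 0.001 0.3; 0.011 0.032 0.028 -0.004 0.006 0.001 0.3
```

{"name": "arm_command", "arguments": {"motion": "0.015 0.04 -0.005 -0.006 0.01 0 0.3; 0.013 0.04 -0.005 -0.005 0.008 0 0.3; 0.011 0.032 0 -0.004 0.006 0 0.3; 0.005 0.01 0 0 0.003 0 0.3; 0 0 0 0 0 0 0.3; 0 0 0 0 0 0 0.3"}}

```text
time_s: 60.85
eef_pos: [0.5122, -0.2376, 0.2053]
eef_rot: [0.001, 1.0, 0.004, 0.003]
wrist_force: [0.0, -0.5, -0.5]
opening: 0.515
```

```bash
python3 go.py .5096 -.2395 .168 90 10 .3
```

```text
at [ 0.5122 -0.2376  0.2053] q6 0.92 d [-0.0026 -0.0019 -0.0373] rotdeg [ 0.1 -0.4  0.4] n 4 open 0.515 t 60.9 F [ 0.  -0.5 -0.5]
-0.004 0.002 0.047 0.001 -0.002 0.002 0.3; -0.004 0.002 0.047 0.001 -0.002 0.002 0.3; -0.003 0.002 0.047 0.001 -0.002 0.002 0.3; -0.003 0.002 0.047 0.001 -0.002 0.002 0.3
```

{"name": "arm_command", "arguments": {"motion": "-0.006 0.004 0.04 0 -0.002 0.002 0.3; -0.004 0.003 0.04 0 -0.002 0.002 0.3; -0.002 0.002 0.04 0 0 0 0.3; 0 0 0.035 0 0 0 0.3; 0 0 0.015 0 0 0 0.3; 0 0 0 0 0 0 0.3; 0 0 0 0 0 0 0.3"}}

```text
time_s: 61.43
eef_pos: [0.5087, -0.2384, 0.166]
eef_rot: [0.0, 1.0, 0.002, -0.0]
wrist_force: [-0.2, 0.7, -1.2]
opening: 0.518
```

```bash
python3 go.py .5096 -.2395 .168 90 10 .3;python3 - <<'E'
from h import *
s=camera("side"); p=get_obs()["eef_pos"]; M=(.5096,-.2395,.175)
crop(s["img"],250,60,350,160,7,"pics/s41.png",[proj(s,p+[0,0,.0042]),proj(s,M)])
E
```

```text
at [ 0.5087 -0.2384  0.166 ] q6 0.92 d [ 0.0009 -0.0011  0.002 ] rotdeg [0.  0.  0.2] n 1 open 0.518 t 61.4 F [-0.2  0.7 -1.2]
0.004 0.006 -0.010 0.000 0.000 0.003 0.3
```

{"name": "arm_command", "arguments": {"motion": "0 0 0 0 0 0 0.6; 0 0 0 0 0 0 0.8; 0 0 0 0 0 0 1; 0 0 0 0 0 0 1; 0 0 -0.05 0 0 0 1; 0 0 -0.1 0 0 0 1; 0 0 -0.12 0 0 0 1; 0 0 -0.08 0 0 0 0.5; 0 0 0 0 0 0 0; 0 0 0 0 0 0 0"}}

```text
time_s: 62.32
eef_pos: [0.5097, -0.2389, 0.2439]
eef_rot: [0.002, 1.0, 0.002, 0.002]
wrist_force: [-0.0, 0.1, 0.6]
opening: 0.603
```

```bash
python3 go.py .5096 -.2395 .195 90 10 0;python3 - <<'E'
from h import *
s=camera("side"); p=get_obs()["eef_pos"]; M=(.5096,-.2395,.175)
crop(s["img"],250,60,350,160,7,"pics/s42.png",[proj(s,p+[0,0,.0213]),proj(s,M)])
E
```

```text
at [ 0.5097 -0.2389  0.2439] q6 0.92 d [-0.0001 -0.0006 -0.0489] rotdeg [ 0.2 -0.2  0.2] n 5 open 0.603 t 62.3 F [-0.   0.1  0.6]
-0.000 0.000 0.049 0.001 -0.001 0.001 0; -0.000 0.001 0.049 0.001 -0.001 0.001 0; -0.000 0.001 0.049 0.001 -0.001 0.001 0; -0.000 0.001 0.049 0.001 -0.001 0.001 0; -0.000 0.001 0.049 0.001 -0.001 0.001 0
```

{"name": "arm_command", "arguments": {"motion": "0 0 0 0 0 0 0; 0 0 0 0 0 0 0; 0 0 0.04 0 0 0 0; 0 0 0.05 0 0 0 0; 0 0 0.06 0 0 0 0; 0 0 0.06 0 0 0 0; 0 0 0.05 0 0 0 0; 0 0 0 0 0 0 0; 0 0 0 0 0 0 0"}}

```text
time_s: 63.12
eef_pos: [0.5083, -0.2374, 0.1808]
eef_rot: [-0.001, 1.0, 0.002, -0.0]
wrist_force: [3.6, -0.3, 6.8]
opening: -0.003
```

```bash
python3 go.py .5096 -.2395 .15 90 10 0
```

```text
at [ 0.5083 -0.2374  0.1808] q6 0.92 d [ 0.0013 -0.0021 -0.0308] rotdeg [-0.1  0.1  0.2] n 4 open -0.003 t 63.1 F [ 3.6 -0.3  6.8]
0.002 0.003 0.039 -0.000 0.000 0.001 0; 0.002 0.003 0.039 -0.000 0.000 0.001 0; 0.002 0.003 0.039 -0.000 0.000 0.001 0; 0.002 0.003 0.039 -0.000 0.000 0.001 0
```

{"name": "arm_command", "arguments": {"motion": "0.004 0.004 0.05 0 0 0 0; 0.003 0.003 0.05 0 0 0 0; 0 0.002 0.05 0 0 0 0; 0 0 0.05 0 0 0 0"}}

```text
time_s: 63.45
eef_pos: [0.5274, -0.2446, 0.1544]
eef_rot: [0.007, 1.0, 0.002, 0.02]
wrist_force: [2.3, 0.5, 1.6]
opening: -0.004
```

```bash
python3 go.py .5096 -.2395 .1 90 10 0;python3 - <<'E'
from h import *
s=camera("side"); p=get_obs()["eef_pos"]; M=(.5096,-.2395,.175)
crop(s["img"],250,60,350,160,7,"pics/s43.png",[proj(s,M)])
E
```

```text
at [ 0.5274 -0.2446  0.1544] q6 0.92 d [-0.0178  0.0051 -0.0544] rotdeg [ 0.8 -2.3  0.2] n 6 open -0.004 t 63.5 F [2.3 0.5 1.6]
-0.017 -0.005 0.045 0.002 -0.006 0.000 0; -0.016 -0.005 0.045 0.002 -0.006 0.000 0; -0.016 -0.005 0.045 0.002 -0.006 0.000 0; -0.016 -0.005 0.045 0.002 -0.006 0.000 0; -0.015 -0.004 0.045 0.002 -0.006 0.000 0; -0.015 -0.004 0.045 0.002 -0.006 0.000 0
```

{"name": "arm_command", "arguments": {"motion": "0 0 -0.08 0.002 -0.008 0 0; 0 0 -0.12 0.002 -0.008 0 0; -0.03 -0.01 -0.12 0 -0.005 0 0; -0.06 -0.01 -0.05 0 -0.004 0 0; -0.05 0 0 0 0 0 0; 0 0 0 0 0 0 0; 0 0 0 0 0 0 0"}}

```text
time_s: 64.08
eef_pos: [0.4951, -0.2387, 0.2268]
eef_rot: [0.003, 1.0, 0.002, 0.004]
wrist_force: [0.1, 0.1, -1.2]
opening: 0.001
```

```bash
python3 go.py .497 -.2395 .17 90 10 0;python3 - <<'E'
from h import *
s=camera("side"); p=get_obs()["eef_pos"]; M=(.5096,-.2395,.175)
crop(s["img"],250,60,350,160,7,"pics/s44.png",[proj(s,M)])
t=camera("top")
crop(t["img"],375,170,465,260,7,"pics/t44.png",[proj(t,M)])
E
```

```text
at [ 0.4951 -0.2387  0.2268] q6 0.90 d [ 0.0019 -0.0008 -0.0568] rotdeg [ 0.4 -0.5  0.2] n 6 open 0.001 t 64.1 F [ 0.1  0.1 -1.2]
0.001 0.000 0.047 0.001 -0.001 0.001 0; 0.001 0.000 0.047 0.001 -0.001 0.001 0; 0.001 0.000 0.047 0.001 -0.001 0.001 0; 0.001 0.000 0.047 0.001 -0.001 0.001 0; 0.001 0.001 0.047 0.001 -0.001 0.001 0; 0.002 0.001 0.047 0.001 -0.001 0.001 0
```

```bash
cat h.py | head -40; python3 go.py .503 -.2395 .2 90 10 0; python3 - <<'E'
from h import *
from bench import *
s=camera("side");t=camera("top")
crop(s["img"],250,60,350,160,6,"pics/s50.png",[])
crop(t["img"],375,170,465,260,6,"pics/t50.png",[])
E
```

```text
import numpy as np, cv2
from bench import *
def proj(c,P):
    T=np.linalg.inv(c["pose"]); p=T[:3,:3]@np.asarray(P,float)+T[:3,3]; q=c["intrinsics"]@p; return q[:2]/q[2]
def ray(c,uv):
    d=c["pose"][:3,:3]@np.linalg.inv(c["intrinsics"])@np.array([uv[0],uv[1],1.]); return c["pose"][:3,3],d
def atz(c,uv,z):
    o,d=ray(c,uv); return o+d*(z-o[2])/d[2]
def crop(img,x0,y0,x1,y1,f,name,pts=()):
    im=cv2.resize(img[y0:y1,x0:x1,::-1],None,fx=f,fy=f,interpolation=cv2.INTER_CUBIC)
    for p in pts: cv2.circle(im,(int((p[0]-x0+.5)*f),int((p[1]-y0+.5)*f)),2,(0,0,255),-1)
    cv2.imwrite(name,im)
at [ 0.4951 -0.2385  0.2262] q6 0.90 d [ 0.0079 -0.001  -0.0262] rotdeg [ 0.3 -0.4  0.2] n 3 open -0.003 t 64.2 F [-0.2  0.4 -0.2]
0.013 0.001 0.044 0.002 -0.002 0.001 0; 0.013 0.001 0.044 0.002 -0.002 0.001 0; 0.013 0.002 0.044 0.002 -0.002 0.001 0
```

View pics/s50.png

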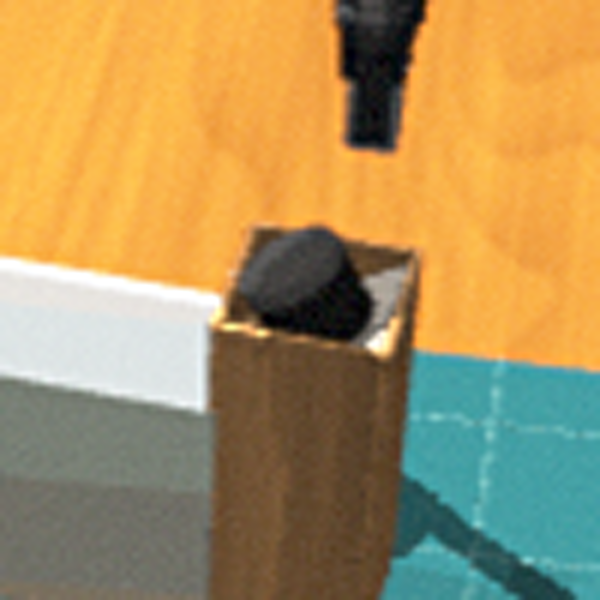

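View pics/t50.png

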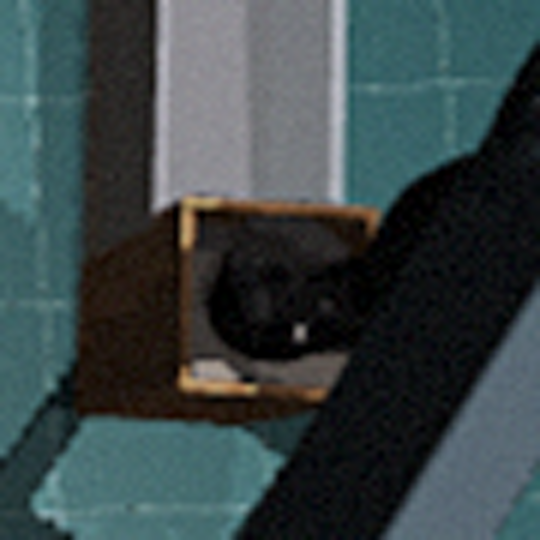

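```bash
python3 - <<'E'
from h import *
s=camera("side")
for uv in [(302.5,98),(309,104),(311,110),(297,115)]:
    o,d=ray(s,uv); k=(-.2395-o[1])/d[1]; print(uv,(o+d*k).round(4), o.round(2), atz(s,uv,.18).round(4))
E
python3 go.py .508 -.2395 .2 90 10 0
```

```text
(302.5, 98) [ 0.5132 -0.2395  0.2016] [0.43 0.73 0.9 ] [ 0.5157 -0.2692  0.18  ]
(309, 104) [ 0.4964 -0.2395  0.1863] [0.43 0.73 0.9 ] [ 0.497  -0.2479  0.18  ]
(311, 110) [ 0.4904 -0.2395  0.1691] [0.43 0.73 0.9 ] [ 0.4895 -0.2253  0.18  ]
(297, 115) [ 0.524  -0.2395  0.1491] [0.43 0.73 0.9 ] [ 0.5203 -0.2001  0.18  ]
at [ 0.4953 -0.2385  0.2262] q6 0.90 d [ 0.0127 -0.001  -0.0262] rotdeg [ 0.3 -0.4  0.2] n 3 open 0.001 t 64.3 F [-0.2  1.2 -0.3]
0.021 0.001 0.044 0.002 -0.002 0.001 0; 0.021 0.002 0.044 0.002 -0.002 0.001 0; 0.021 0.002 0.044 0.002 -0.002 0.001 0
```

{"name": "arm_command", "arguments": {"motion": "0.02 0 0.04 0 0 0 0; 0.02 0 0.04 0 0 0 0; 0.01 0 0.04 0 0 0 0; 0 0 0.04 0 0 0 0; 0 0 0.04 0 0 0 0"}}

```text
time_s: 64.75
eef_pos: [0.5076, -0.2388, 0.182]
eef_rot: [0.003, 1.0, 0.002, 0.003]
wrist_force: [-0.2, 0.1, -0.7]
opening: -0.001
```

```bash
python3 go.py .506 -.2395 .14 90 10 0
```

```text
at [ 0.5076 -0.2388  0.182 ] q6 0.92 d [-0.0016 -0.0007 -0.042 ] rotdeg [ 0.3 -0.4  0.2] n 5 open -0.001 t 64.8 F [-0.2  0.1 -0.7]
-0.002 0.001 0.042 0.001 -0.001 0.001 0; -0.002 0.001 0.042 0.001 -0.001 0.001 0; -0.002 0.001 0.042 0.001 -0.001 0.001 0; -0.002 0.001 0.042 0.001 -0.001 0.001 0; -0.002 0.001 0.042 0.001 -0.001 0.001 0
```

{"name": "arm_command", "arguments": {"motion": "-0.005 0 0.04 0 0 0 0; -0.002 0 0.04 0 0 0 0; -0.002 0 0.04 0 0 0 0"}}

```text
time_s: 65.0
eef_pos: [0.5054, -0.2383, 0.154]
eef_rot: [0.002, 1.0, 0.002, 0.003]
wrist_force: [-0.4, -0.3, 0.1]
opening: -0.003
```

```bash
python3 go.py .506 -.2395 .12 90 10 0
```

```text
at [ 0.5054 -0.2383  0.154 ] q6 0.91 d [ 0.0006 -0.0012 -0.034 ] rotdeg [ 0.3 -0.3  0.3] n 4 open -0.003 t 65.0 F [-0.4 -0.3  0.1]
0.001 0.001 0.043 0.001 -0.001 0.001 0; 0.001 0.001 0.043 0.001 -0.001 0.001 0; 0.001 0.001 0.043 0.001 -0.001 0.001 0; 0.001 0.001 0.043 0.001 -0.001 0.001 0
```

{"name": "arm_command", "arguments": {"motion": "0 0 0.04 0 0 0 0; 0 0 0.04 0 0 0 0"}}

```text
time_s: 65.17
eef_pos: [0.5049, -0.2382, 0.1359]
eef_rot: [0.002, 1.0, 0.002, 0.002]
wrist_force: [0.4, -0.2, -0.6]
opening: 0.002
```

```bash
python3 - <<'E'
from h import *
s=camera("side");t=camera("top")
crop(s["img"],250,60,350,160,6,"pics/s51.png",[])
E
```

```text
(no output)
```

View pics/s51.png

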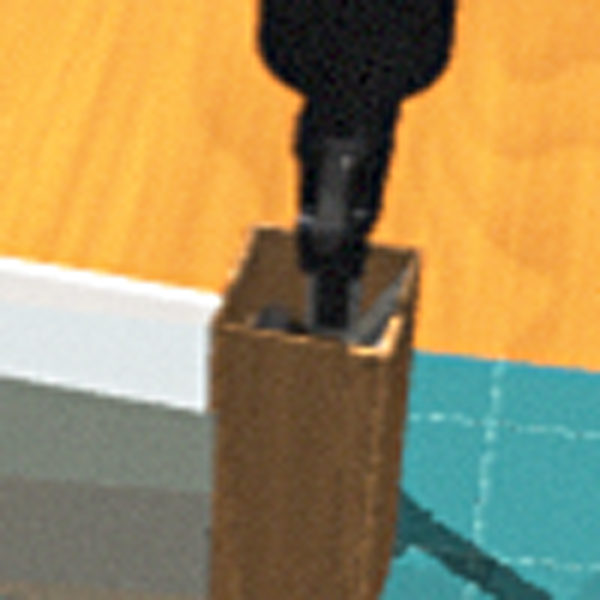

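{"name": "arm_command", "arguments": {"motion": "0.01 0 0.04 0 0 0 0; 0.01 0 0.04 0 0 0 0; 0.005 0 0.04 0 0 0 0; 0.005 0 0.035 0 0 0 0; 0 0 0.01 0 0 0 0"}}

```text
time_s: 65.68
eef_pos: [0.5154, -0.2417, 0.1047]
eef_rot: [0.005, 1.0, 0.002, 0.006]
wrist_force: [-0.8, 5.9, 19.0]
opening: -0.004
```

```bash
python3 - <<'E'
from h import *
s=camera("side");t=camera("top")
crop(s["img"],200,60,350,210,5,"pics/s52.png",[])
E
```

```text
(no output)
```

View pics/s52.png

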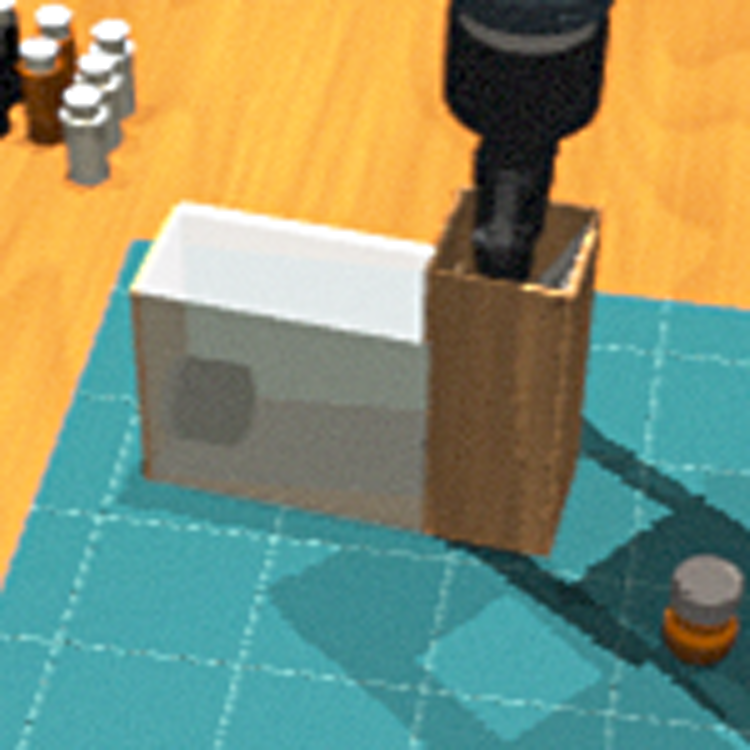

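Canister A shows inside the tray (crop px 215,400), and the flap is held down by the fingers only. I'm withdrawing.

{"name": "arm_command", "arguments": {"motion": "0 0 -0.03 0 0 0 0; 0 0 -0.05 0 0 0 0; 0 0 -0.06 0 0 0 0; 0 0 -0.08 0 0 0 0; 0 0 -0.1 0 0 0 0; 0 0 -0.1 0 0 0 0; 0 0 -0.1 0 0 0 0; 0 0 -0.08 0 0 0 0; 0 0 0 0 0 0 0"}}

```text
time_s: 66.53
eef_pos: [0.5126, -0.2392, 0.2332]
eef_rot: [0.005, 1.0, 0.002, 0.005]
wrist_force: [0.5, -1.0, -0.5]
opening: 0.0
```

```bash
python3 - <<'E'
from h import *
s=camera("side");t=camera("top")
crop(s["img"],200,60,350,210,5,"pics/s53.png",[])
cv2.imwrite("pics/t53.png",t["img"][:,:,::-1])
for n in ["canister0_mid","canister1_mid","canister2_mid"]:
    for r in search_frame("top",n)[:3]: 
        b=np.array(r["box"]); print(n,round(r["conf"],2),b.round(1), atz(t,[(b[0]+b[2])/2,(b[1]+b[3])/2],.036).round(4))
print(get_obs()["eef_pos"])
E
```

```text
canister0_mid 0.73 [155.  240.3 176.  266.8] [0.4546 0.395  0.036 ]
canister1_mid 0.7 [302.7 254.5 319.9 268.8] [0.4216 0.0079 0.036 ]
[ 0.51032109 -0.23754101  0.22695326]
```

View pics/s53.png

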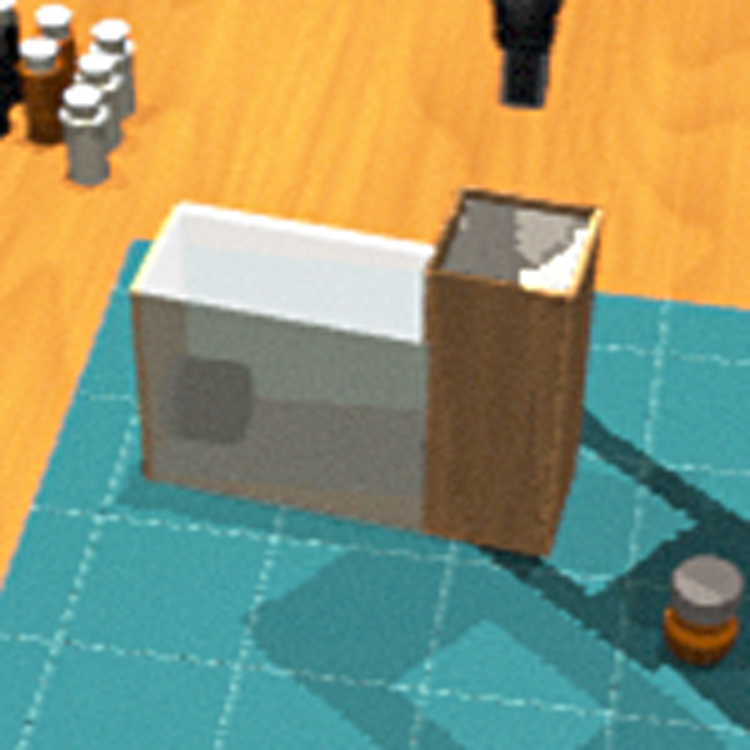

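View pics/t53.png

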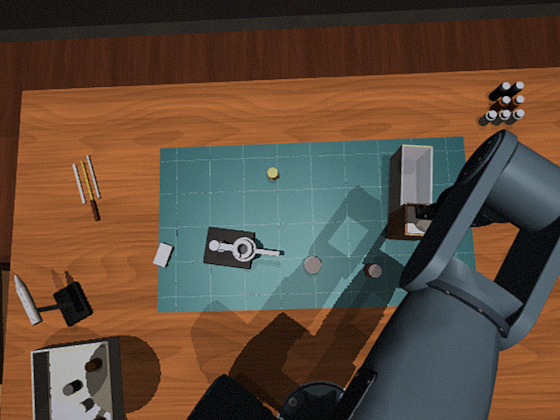

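```bash
python3 - <<'E'
from h import *
t=camera("top");s=camera("side")
P=np.array([.415,.008,.036])
def circ(r,z,c):
    a=np.linspace(0,2*np.pi,24);return [proj(t,[c[0]+r*np.cos(x),c[1]+r*np.sin(x),z]) for x in a]
g=t["img"].astype(int)[250:280,298:330]
sat=g.max(2)-g.min(2); m=((sat<30)&(g.max(2)>70)).astype(np.uint8)
n,l,st,ce=cv2.connectedComponentsWithStats(m)
for i in range(1,n):
    if st[i,4]>20: 
        uv=ce[i]+[298,250]; print(uv,st[i],atz(t,uv,.036).round(4))
c=atz(t,uv,.036)
crop(t["img"],285,235,345,295,9,"pics/t54.png",circ(.023,.036,c))
crop(s["img"],300,100,420,220,6,"pics/s54.png",[proj(s,[c[0],c[1],.036])])
E
python3 go.py .416 .010 .2 90 20 1
```

```text
[312.32209738 264.56179775] [  6   6  18  18 267] [0.4139 0.0056 0.036 ]
at [ 0.5104 -0.2376  0.227 ] q6 0.92 d [-0.0944  0.2476 -0.027 ] rotdeg [ 0.2 -0.1  0.3] n 14 open 0.001 t 66.9 F [0.6 0.9 0.3]
-0.033 -0.089 0.009 0.000 -0.000 0.000 1; -0.033 -0.089 0.009 0.000 -0.000 0.000 1; -0.033 -0.089 0.009 0.000 -0.000 0.000 1; -0.033 -0.089 0.009 0.000 -0.000 0.000 1; -0.033 -0.089 0.009 0.000 -0.000 0.000 1; -0.033 -0.089 0.009 0.000 -0.000 0.000 1; -0.034 -0.089 0.009 0.000 -0.000 0.000 1; -0.034 -0.089 0.009 0.000 -0.000 0.000 1; -0.034 -0.089 0.009 0.000 -0.000 0.000 1; -0.034 -0.089 0.009 0.000 -0.000 0.000 1
-0.034 -0.088 0.010 0.000 -0.000 0.000 1; -0.034 -0.088 0.010 0.000 -0.000 0.000 1; -0.034 -0.088 0.010 0.000 -0.000 0.000 1; -0.034 -0.088 0.010 0.000 -0.000 0.000 1
```

View pics/t54.png

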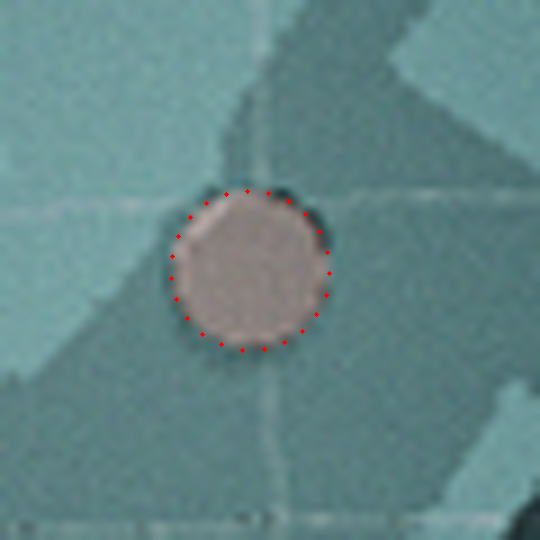

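View pics/s54.png

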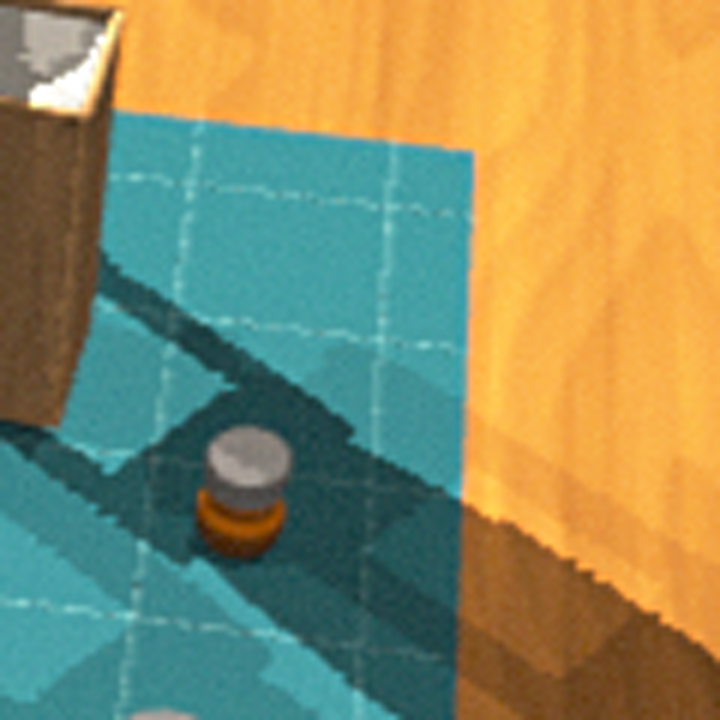

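{"name": "arm_command", "arguments": {"motion": "-0.033 -0.085 0.005 0 0 0 1; -0.033 -0.085 0.005 0 0 0 1; -0.033 -0.085 0.005 0 0 0 1; -0.033 -0.085 0.005 0 0 0 1; -0.033 -0.085 0.005 0 0 0 1; -0.033 -0.085 0.005 0 0 0 1; -0.033 -0.085 0.005 0 0 0 1; -0.033 -0.085 0.005 0 0 0 1; -0.033 -0.085 0.005 0 0 0 1; -0.033 -0.085 0.005 0 0 0 1"}}

```text
time_s: 67.72
eef_pos: [0.4369, -0.0621, 0.2064]
eef_rot: [-0.002, 1.0, -0.001, -0.006]
wrist_force: [0.4, -0.2, -0.1]
opening: 0.998
```

{"name": "arm_command", "arguments": {"motion": "-0.033 -0.085 0.02 0 0 0 1; -0.033 -0.085 0.03 0 0 0 1; -0.03 -0.06 0.03 0 0 0 1; 0 0 0 0 0 0 1; 0 0 0 0 0 0 1"}}

```text
time_s: 68.13
eef_pos: [0.413, -0.0105, 0.1866]
eef_rot: [-0.003, 1.0, 0.001, -0.009]
wrist_force: [0.3, 0.3, -0.1]
opening: 1.002
```

```bash
python3 go.py .415 .0075 .06 90 17 1
```

```text
at [ 0.413  -0.0105  0.1866] q6 1.25 d [ 0.002   0.018  -0.1266] rotdeg [-0.4  1.1  0.1] n 8 open 1.002 t 68.1 F [ 0.3  0.3 -0.1]
0.003 -0.011 0.079 -0.001 0.002 0.000 1; 0.003 -0.011 0.079 -0.001 0.002 0.000 1; 0.002 -0.011 0.079 -0.001 0.002 0.000 1; 0.002 -0.011 0.079 -0.001 0.002 0.000 1; 0.002 -0.011 0.079 -0.001 0.002 0.000 1; 0.002 -0.011 0.079 -0.001 0.002 0.000 1; 0.002 -0.011 0.079 -0.001 0.002 0.000 1; 0.001 -0.011 0.079 -0.001 0.002 0.000 1
```

{"name": "arm_command", "arguments": {"motion": "0.003 -0.02 0.06 -0.001 0.003 0 1; 0.003 -0.02 0.07 -0.001 0.003 0 1; 0.003 -0.02 0.07 -0.001 0.003 0 1; 0.003 -0.02 0.07 -0.001 0.003 0 1; 0.003 -0.01 0.07 -0.001 0.003 0 1; 0.002 0 0.07 -0.001 0.003 0 1; 0 0 0.07 0 0 0 1; 0 0 0.05 0 0 0 1; 0 0 0 0 0 0 1; 0 0 0 0 0 0 1"}}

```text
time_s: 68.97
eef_pos: [0.4219, 0.0001, 0.0778]
eef_rot: [0.002, 1.0, -0.002, 0.003]
wrist_force: [0.1, 1.0, -0.2]
opening: 1.001
```

```bash
python3 go.py .415 .0075 -.004 90 10 1
```

```text
at [4.219e-01 1.000e-04 7.780e-02] q6 1.30 d [-0.0069  0.0074 -0.0818] rotdeg [ 0.3 -0.3 -0.2] n 9 open 1.001 t 69.0 F [ 0.1  1.  -0.2]
-0.004 -0.004 0.045 0.000 -0.001 -0.000 1; -0.004 -0.004 0.045 0.000 -0.001 -0.000 1; -0.004 -0.004 0.045 0.000 -0.001 -0.000 1; -0.004 -0.004 0.045 0.000 -0.001 -0.000 1; -0.004 -0.004 0.045 0.000 -0.001 -0.000 1; -0.004 -0.004 0.045 0.000 -0.001 -0.000 1; -0.004 -0.004 0.045 0.000 -0.001 -0.000 1; -0.004 -0.004 0.045 0.000 -0.001 -0.000 1; -0.004 -0.004 0.045 0.000 -0.001 -0.000 1
```

{"name": "arm_command", "arguments": {"motion": "-0.012 -0.018 0.03 0 0 0 1; -0.012 -0.018 0.04 0 0 0 1; -0.01 -0.008 0.04 0 0 0 1; -0.004 0 0.04 0 0 0 1; 0 0 0 0 0 0 1"}}

```text
time_s: 69.38
eef_pos: [0.4162, 0.0081, 0.0472]
eef_rot: [0.003, 1.0, -0.002, 0.005]
wrist_force: [0.6, -0.4, -1.1]
opening: 1.003
```

```bash
python3 go.py .415 .0075 -.004 90 10 1
```

```text
at [0.4162 0.0081 0.0472] q6 1.31 d [-0.0012 -0.0006 -0.0512] rotdeg [ 0.3 -0.6 -0.3] n 6 open 1.003 t 69.4 F [ 0.6 -0.4 -1.1]
-0.001 0.000 0.043 0.001 -0.002 -0.001 1; -0.001 0.000 0.043 0.001 -0.002 -0.001 1; -0.001 0.000 0.043 0.001 -0.002 -0.001 1; -0.001 0.000 0.043 0.001 -0.002 -0.001 1; -0.001 0.000 0.043 0.001 -0.002 -0.001 1; -0.001 0.000 0.043 0.001 -0.002 -0.001 1
```

{"name": "arm_command", "arguments": {"motion": "-0.003 0 0.04 0 -0.002 0 1; -0.002 0 0.04 0 -0.002 0 1; -0.001 0 0.04 0 -0.002 0 1; -0.001 0 0.04 0 -0.002 0 1; -0.001 0 0.04 0 0 0 1; 0 0 0.04 0 0 0 1; 0 0 0.015 0 0 0 1; 0 0 0 0 0 0 1"}}

```text
time_s: 70.05
eef_pos: [0.4144, 0.0079, -0.0099]
eef_rot: [0.003, 1.0, -0.002, -0.0]
wrist_force: [-0.3, 0.7, 0.4]
opening: 0.996
```

```bash
python3 go.py .415 .0075 -.004 90 10 1;python3 - <<'E'
from h import *
t=camera("top");s=camera("side")
crop(t["img"],275,225,345,295,8,"pics/t55.png",[])
crop(s["img"],270,180,390,300,5,"pics/s55.png",[])
E
```

```text
at [ 0.4144  0.0079 -0.0099] q6 1.32 d [ 0.0006 -0.0004  0.0059] rotdeg [ 0.3  0.  -0.2] n 1 open 0.996 t 70.0 F [-0.3  0.7  0.4]
0.003 0.002 -0.030 0.005 0.000 -0.004 1
```

View pics/s55.png

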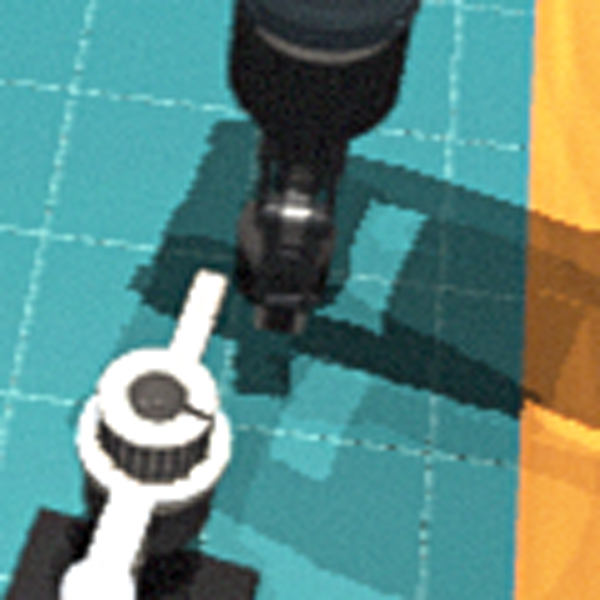

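{"name": "arm_command", "arguments": {"motion": "0.002 0 -0.03 0 0 0 1; 0 0 0 0 0 0 0.3; 0 0 0 0 0 0 0.3; 0 0 0 0 0 0 0.3; 0 0 0 0 0 0 0.3; 0 0 0 0 0 0 0.3; 0 0 0 0 0 0 0.3; 0 0 0 0 0 0 0.3"}}

```text
time_s: 70.82
eef_pos: [0.4178, 0.0073, 0.0003]
eef_rot: [0.004, 1.0, -0.002, 0.003]
wrist_force: [0.0, -0.8, -1.0]
opening: 0.511
```

```bash
python3 go.py .415 .0075 .2 90 17 .3
```

```text
at [4.178e-01 7.300e-03 3.000e-04] q6 1.32 d [-0.0028  0.0002  0.1997] rotdeg [ 0.4 -0.4 -0.2] n 12 open 0.511 t 70.8 F [ 0.  -0.8 -1. ]
-0.001 0.001 -0.083 0.001 -0.000 -0.000 0.3; -0.001 0.001 -0.083 0.001 -0.000 -0.000 0.3; -0.001 0.000 -0.083 0.001 -0.000 -0.000 0.3; -0.001 0.000 -0.083 0.001 -0.000 -0.000 0.3; -0.001 0.000 -0.083 0.001 -0.000 -0.000 0.3; -0.001 0.000 -0.083 0.001 -0.000 -0.000 0.3; -0.001 0.000 -0.083 0.001 -0.000 -0.000 0.3; -0.001 0.000 -0.083 0.001 -0.000 -0.000 0.3; -0.001 0.000 -0.083 0.001 -0.000 -0.000 0.3; -0.001 0.000 -0.083 0.001 -0.000 -0.000 0.3
-0.001 0.000 -0.083 0.001 -0.000 -0.000 0.3; -0.001 -0.000 -0.083 0.001 -0.000 -0.000 0.3
```

{"name": "arm_command", "arguments": {"motion": "-0.002 0 -0.04 0 0 0 0.3; -0.002 0 -0.08 0 0 0 0.3; -0.002 0 -0.1 0 0 0 0.3; -0.002 0 -0.12 0 0 0 0.3; 0 0 -0.12 0 0 0 0.3; 0 0 -0.12 0 0 0 0.3; 0 0 -0.12 0 0 0 0.3; 0 0 -0.12 0 0 0 0.3; 0 0 -0.12 0 0 0 0.3; 0 0 -0.08 0 0 0 0.3"}}

```text
time_s: 71.65
eef_pos: [0.4087, 0.0105, 0.2124]
eef_rot: [0.002, 1.0, -0.002, -0.003]
wrist_force: [1.3, 0.2, -0.8]
opening: 0.512
```

```bash
python3 go.py .51 -.239 .23 90 17 .3
```

```text
at [0.4087 0.0105 0.2124] q6 1.31 d [ 0.1013 -0.2495  0.0176] rotdeg [ 0.2  0.4 -0.2] n 16 open 0.512 t 71.7 F [ 1.3  0.2 -0.8]
0.032 0.078 -0.005 0.000 0.000 -0.000 0.3; 0.032 0.078 -0.005 0.000 0.000 -0.000 0.3; 0.032 0.078 -0.005 0.000 0.000 -0.000 0.3; 0.032 0.078 -0.005 0.000 0.000 -0.000 0.3; 0.032 0.078 -0.005 0.000 0.000 -0.000 0.3; 0.032 0.078 -0.005 0.000 0.000 -0.000 0.3; 0.032 0.078 -0.005 0.000 0.000 -0.000 0.3; 0.032 0.078 -0.005 0.000 0.000 -0.000 0.3; 0.032 0.078 -0.005 0.000 0.000 -0.000 0.3; 0.032 0.078 -0.005 0.000 0.000 -0.000 0.3
0.032 0.078 -0.005 0.000 0.000 -0.000 0.3; 0.032 0.078 -0.005 0.000 0.000 -0.000 0.3; 0.032 0.078 -0.005 0.000 0.000 -0.000 0.3; 0.032 0.078 -0.005 0.000 0.000 -0.000 0.3; 0.032 0.078 -0.005 0.000 0.000 -0.000 0.3; 0.032 0.078 -0.006 0.000 0.000 -0.000 0.3
```

{"name": "arm_command", "arguments": {"motion": "0.032 0.07 -0.02 0 0 0 0.3; 0.032 0.078 -0.015 0 0 0 0.3; 0.032 0.078 -0.01 0 0 0 0.3; 0.032 0.078 -0.005 0 0 0 0.3; 0.032 0.078 -0.005 0 0 0 0.3; 0.032 0.078 -0.005 0 0 0 0.3; 0.032 0.078 -0.005 0 0 0 0.3; 0.032 0.078 -0.005 0 0 0 0.3; 0.032 0.078 -0.005 0 0 0 0.3; 0.032 0.078 -0.005 0 0 0 0.3"}}

```text
time_s: 72.48
eef_pos: [0.474, -0.1472, 0.2409]
eef_rot: [0.003, 1.0, 0.001, 0.002]
wrist_force: [0.4, -0.2, -1.3]
opening: 0.512
```

{"name": "arm_command", "arguments": {"motion": "0.032 0.07 -0.005 0 0 0 0.3; 0.03 0.06 -0.005 0 0 0 0.3; 0.02 0.05 0 0 0 0 0.3; 0.02 0.04 0 0 0 0 0.3; 0 0 0 0 0 0 0.3; 0 0 0 0 0 0 0.3"}}

```text
time_s: 72.98
eef_pos: [0.4951, -0.1959, 0.2445]
eef_rot: [0.003, 1.0, -0.0, 0.002]
wrist_force: [0.1, 0.4, -0.6]
opening: 0.514
```

```bash
python3 go.py .51 -.239 .21 90 10 .3
```

```text
at [ 0.4951 -0.1959  0.2445] q6 0.97 d [ 0.0149 -0.0431 -0.0345] rotdeg [ 0.3 -0.2 -0.1] n 6 open 0.514 t 73.0 F [ 0.1  0.4 -0.6]
0.012 0.036 0.029 0.001 -0.001 -0.000 0.3; 0.012 0.036 0.029 0.001 -0.001 -0.000 0.3; 0.012 0.036 0.029 0.001 -0.001 -0.000 0.3; 0.012 0.036 0.029 0.001 -0.001 -0.000 0.3; 0.012 0.036 0.029 0.001 -0.001 -0.000 0.3; 0.012 0.036 0.029 0.001 -0.001 -0.000 0.3
```

{"name": "arm_command", "arguments": {"motion": "0.015 0.04 0.01 0 0 0 0.3; 0.015 0.045 0.02 0 0 0 0.3; 0.015 0.045 0.02 0 0 0 0.3; 0.012 0.04 0.02 0 0 0 0.3; 0.01 0.035 0.02 0 0 0 0.3; 0.008 0.02 0.02 0 0 0 0.3; 0 0 0 0 0 0 0.3; 0 0 0 0 0 0 0.3"}}

```text
time_s: 73.65
eef_pos: [0.5109, -0.244, 0.2191]
eef_rot: [0.002, 1.0, 0.0, 0.001]
wrist_force: [-0.1, -0.3, -1.2]
opening: 0.509
```

```bash
python3 go.py .51 -.239 .2 90 10 .3; python3 - <<'E'
from h import *
s=camera("side");t=camera("top")
crop(s["img"],200,60,350,210,5,"pics/s56.png",[])
crop(t["img"],375,170,465,260,6,"pics/t56.png",[])
E
```

```text
at [ 0.5109 -0.244   0.2191] q6 0.92 d [-0.0009  0.005  -0.0191] rotdeg [ 0.2 -0.1  0. ] n 2 open 0.509 t 73.7 F [-0.1 -0.3 -1.2]
-0.002 -0.013 0.048 0.002 -0.001 0.000 0.3; -0.002 -0.013 0.048 0.002 -0.001 0.000 0.3
```

View pics/s56.png

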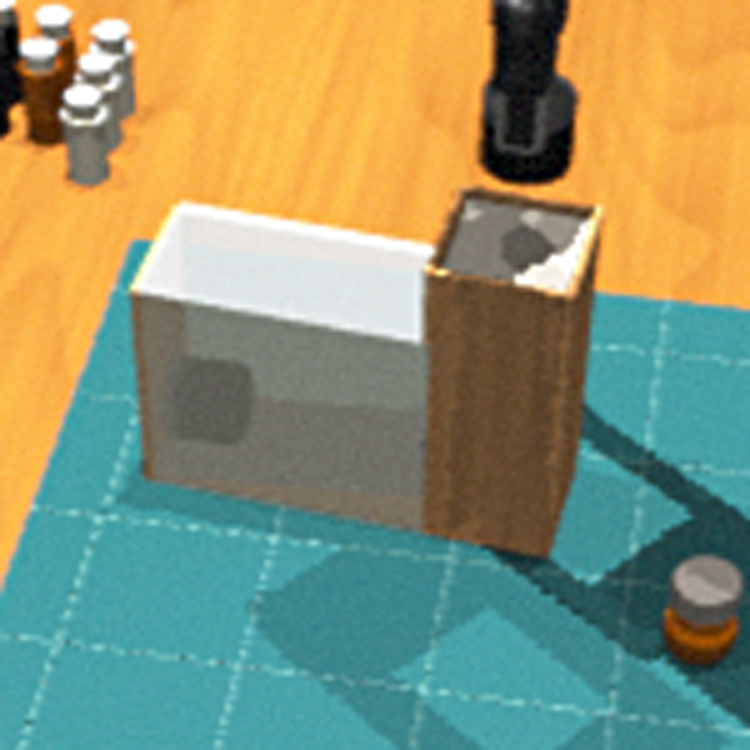

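View pics/t56.png

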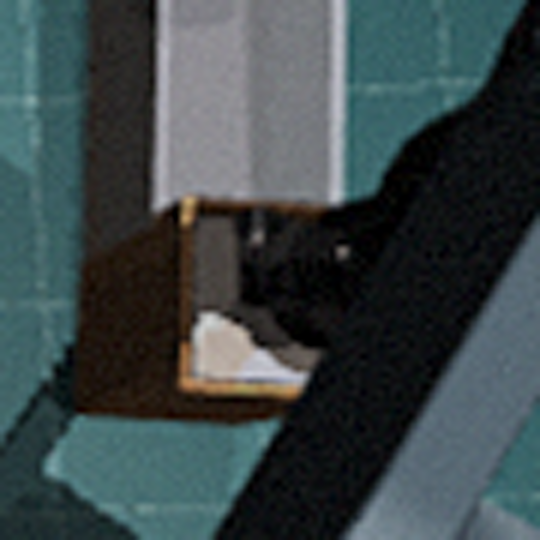

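{"name": "arm_command", "arguments": {"motion": "-0.003 -0.012 0.03 0 0 0 0.3; -0.003 -0.012 0.03 0 0 0 0.3; 0 0 0.03 0 0 0 0.3; 0 0 0.03 0 0 0 0.3; 0 0 0 0 0 0 0.3"}}

```text
time_s: 74.17
eef_pos: [0.5098, -0.2372, 0.1938]
eef_rot: [0.002, 1.0, 0.001, 0.002]
wrist_force: [-0.3, 0.2, -2.3]
opening: 0.509
```

```bash
python3 go.py .51 -.239 .172 90 8 .3
```

```text
at [ 0.5098 -0.2372  0.1938] q6 0.92 d [ 0.0002 -0.0018 -0.0218] rotdeg [ 0.3 -0.2  0.1] n 3 open 0.509 t 74.2 F [-0.3  0.2 -2.3]
0.000 0.003 0.036 0.002 -0.001 0.001 0.3; 0.000 0.003 0.036 0.002 -0.001 0.001 0.3; 0.000 0.003 0.036 0.002 -0.001 0.001 0.3
```

{"name": "arm_command", "arguments": {"motion": "0 0.004 0.03 0 0 0 0.3; 0 0.003 0.03 0 0 0 0.3; 0 0.002 0.03 0 0 0 0.3; 0 0 0.015 0 0 0 0.3; 0 0 0 0 0 0 0.3"}}

```text
time_s: 74.58
eef_pos: [0.5096, -0.2389, 0.1699]
eef_rot: [0.002, 1.0, 0.001, 0.001]
wrist_force: [0.2, -0.3, 0.3]
opening: 0.511
```

```bash
python3 go.py .51 -.239 .17 90 8 .3; python3 - <<'E'
from h import *
s=camera("side");t=camera("top")
crop(s["img"],250,60,350,160,6,"pics/s57.png",[])
E
```

```text
at [ 0.5096 -0.2389  0.1699] q6 0.92 d [ 0.0004 -0.0001  0.0001] rotdeg [ 0.3 -0.2  0.2] n 1 open 0.511 t 74.6 F [ 0.2 -0.3  0.3]
0.002 0.000 -0.000 0.004 -0.003 0.003 0.3
```

View pics/s57.png

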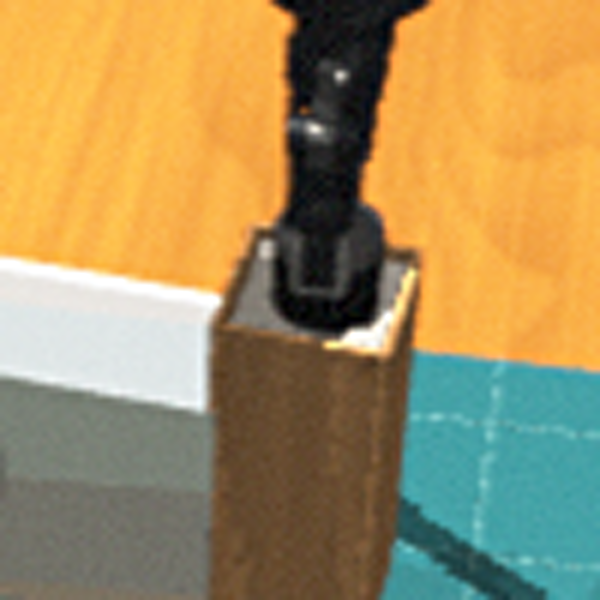

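Canister B is centred on the flap, so I'm releasing it and lifting.

{"name": "arm_command", "arguments": {"motion": "0 0 0 0 0 0 0.7; 0 0 0 0 0 0 1; 0 0 0 0 0 0 1; 0 0 0 0 0 0 1; 0 0 -0.04 0 0 0 1; 0 0 -0.08 0 0 0 1; 0 0 -0.1 0 0 0 1; 0 0 -0.08 0 0 0 1; 0 0 -0.04 0 0 0 0; 0 0 0 0 0 0 0"}}

```text
time_s: 75.52
eef_pos: [0.5103, -0.2392, 0.2456]
eef_rot: [0.003, 1.0, 0.001, 0.003]
wrist_force: [0.5, -0.4, -0.7]
opening: 0.752
```

{"name": "arm_command", "arguments": {"motion": "0 0 0 0 0 0 0; 0 0 0 0 0 0 0; 0 0 0 0 0 0 0; 0 0 0 0 0 0 0; 0 0 0 0 0 0 0"}}

```text
time_s: 75.93
eef_pos: [0.5095, -0.2386, 0.2435]
eef_rot: [0.003, 1.0, 0.001, 0.002]
wrist_force: [0.4, -0.2, -0.8]
opening: 0.011
```

```bash
python3 go.py .507 -.2395 .19 90 8 0; python3 - <<'E'
from h import *
s=camera("side");t=camera("top")
crop(s["img"],250,60,350,160,6,"pics/s58.png",[])
E
```

```text
at [ 0.5095 -0.2386  0.2435] q6 0.92 d [-0.0025 -0.0009 -0.0535] rotdeg [ 0.3 -0.2  0.2] n 7 open 0.011 t 75.9 F [ 0.4 -0.2 -0.8]
-0.002 0.000 0.038 0.001 -0.001 0.000 0; -0.002 0.000 0.038 0.001 -0.001 0.000 0; -0.002 0.001 0.038 0.001 -0.001 0.000 0; -0.002 0.001 0.038 0.001 -0.001 0.000 0; -0.002 0.001 0.038 0.001 -0.001 0.000 0; -0.002 0.001 0.038 0.001 -0.001 0.000 0; -0.002 0.001 0.038 0.001 -0.001 0.000 0
```

View pics/s58.png

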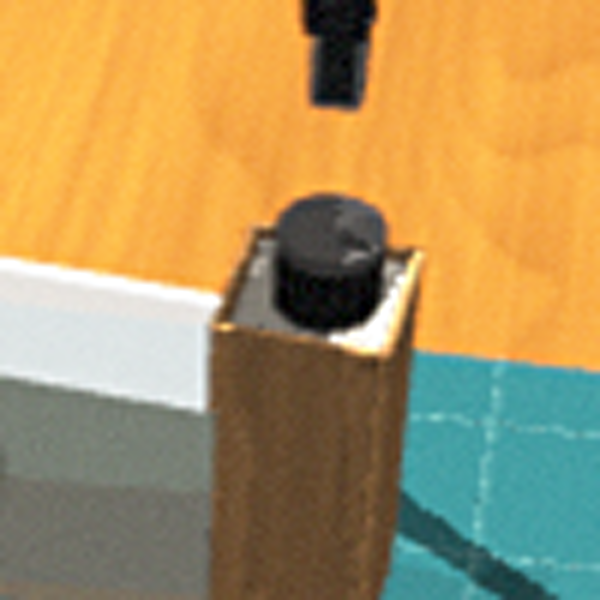

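{"name": "arm_command", "arguments": {"motion": "-0.006 0.001 0.04 0 0 0 0; -0.006 0.001 0.05 0 0 0 0; -0.006 0 0.05 0 0 0 0; -0.004 0 0.05 0 0 0 0; -0.002 0 0.05 0 0 0 0; 0 0 0.03 0 0 0 0"}}

```text
time_s: 76.53
eef_pos: [0.5041, -0.2392, 0.1836]
eef_rot: [0.002, 1.0, 0.001, 0.002]
wrist_force: [1.3, -0.3, 2.8]
opening: 0.005
```

```bash
python3 go.py .505 -.2395 .16 90 8 0
```

```text
at [ 0.5041 -0.2392  0.1836] q6 0.91 d [ 0.0009 -0.0003 -0.0236] rotdeg [ 0.3 -0.2  0.2] n 3 open 0.005 t 76.5 F [ 1.3 -0.3  2.8]
0.001 0.000 0.039 0.002 -0.001 0.001 0; 0.001 0.000 0.039 0.002 -0.001 0.001 0; 0.001 0.000 0.039 0.002 -0.001 0.001 0
```

Contact. I'm pushing down in small rows and watching for x drift.

{"name": "arm_command", "arguments": {"motion": "0 0 0.04 0 0 0 0; 0 0 0.04 0 0 0 0; 0 0 0.04 0 0 0 0"}}

```text
time_s: 76.78
eef_pos: [0.5194, -0.2444, 0.1696]
eef_rot: [0.009, 1.0, 0.001, 0.02]
wrist_force: [6.4, 0.4, 4.1]
opening: 0.002
```

```bash
python3 go.py .505 -.2395 .13 90 8 0; python3 - <<'E'
from h import *
s=camera("side");t=camera("top")
crop(s["img"],250,60,350,160,6,"pics/s59.png",[])
E
```

```text
at [ 0.5194 -0.2444  0.1696] q6 0.91 d [-0.0144  0.0049 -0.0396] rotdeg [ 1.1 -2.3  0.1] n 6 open 0.002 t 76.8 F [6.4 0.4 4.1]
-0.013 -0.005 0.032 0.003 -0.006 0.000 0; -0.013 -0.005 0.033 0.003 -0.006 0.000 0; -0.013 -0.005 0.033 0.003 -0.006 0.000 0; -0.013 -0.004 0.033 0.003 -0.006 0.000 0; -0.012 -0.004 0.033 0.003 -0.006 0.000 0; -0.012 -0.004 0.033 0.003 -0.006 0.000 0
```

View pics/s59.png

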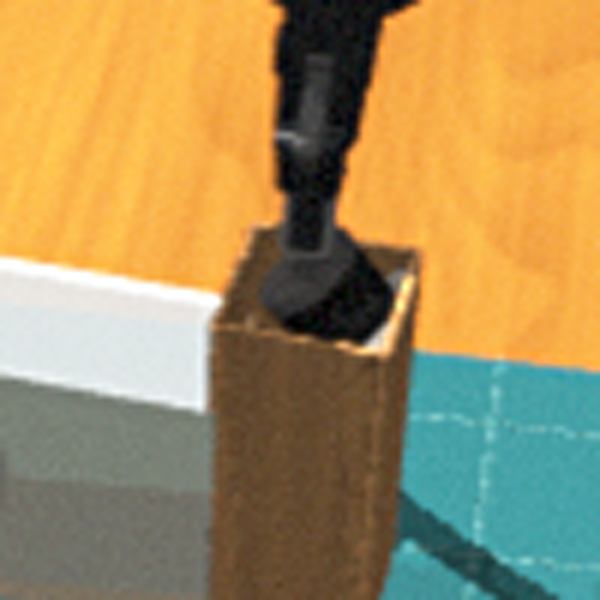

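{"name": "arm_command", "arguments": {"motion": "-0.01 -0.005 -0.06 0.005 -0.015 0 0; -0.03 -0.008 -0.08 0.005 -0.01 0 0; -0.03 -0.006 -0.08 0.003 -0.01 0 0; -0.02 0 -0.04 0 -0.003 0 0; 0 0 0 0 0 0 0; 0 0 0 0 0 0 0"}}

```text
time_s: 77.38
eef_pos: [0.5019, -0.2402, 0.221]
eef_rot: [0.003, 1.0, 0.001, 0.001]
wrist_force: [0.3, -0.8, -0.5]
opening: -0.002
```

```bash
python3 go.py .507 -.2395 .18 90 10 0; python3 - <<'E'
from h import *
s=camera("side");t=camera("top")
crop(s["img"],250,60,350,160,6,"pics/s60.png",[])
E
```

```text
at [ 0.5019 -0.2402  0.221 ] q6 0.91 d [ 0.0051  0.0007 -0.041 ] rotdeg [ 0.3 -0.1  0.2] n 5 open -0.002 t 77.4 F [ 0.3 -0.8 -0.5]
0.005 -0.001 0.041 0.001 -0.000 0.001 0; 0.005 -0.001 0.041 0.001 -0.000 0.001 0; 0.005 -0.001 0.041 0.001 -0.000 0.001 0; 0.005 -0.001 0.041 0.001 -0.000 0.001 0; 0.005 -0.001 0.041 0.001 -0.000 0.001 0
```

View pics/s60.png

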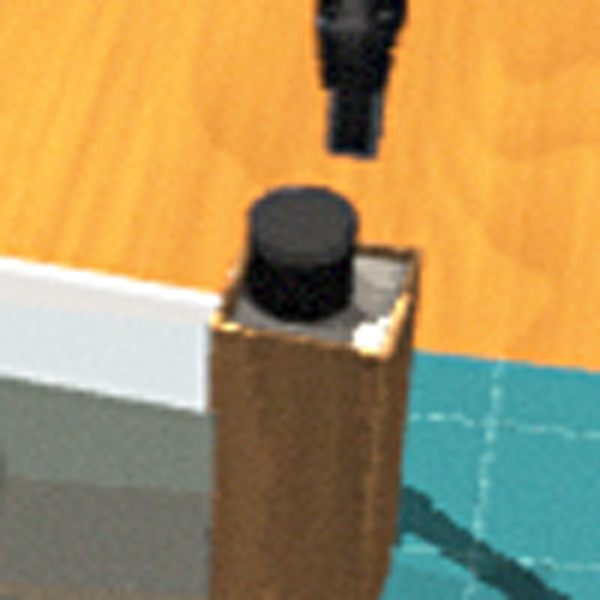

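{"name": "arm_command", "arguments": {"motion": "0.01 -0.001 0.04 0 0 0 0; 0.01 0 0.04 0 0 0 0; 0.008 0 0.04 0 0 0 0; 0.002 0 0.03 0 0 0 0; 0 0 0.03 0 0 0 0; -0.002 0 0.03 0 0 0 0; -0.004 0 0.03 0 0 0 0"}}

```text
time_s: 78.07
eef_pos: [0.5064, -0.239, 0.1639]
eef_rot: [0.001, 1.0, 0.001, -0.001]
wrist_force: [-0.2, 0.3, 0.8]
opening: -0.003
```

```bash
python3 go.py .508 -.2395 .14 90 10 0; python3 - <<'E'
from h import *
s=camera("side");t=camera("top")
crop(s["img"],250,60,350,160,6,"pics/s61.png",[])
E
```

```text
at [ 0.5064 -0.239   0.1639] q6 0.92 d [ 0.0016 -0.0005 -0.0239] rotdeg [0.1 0.1 0.2] n 3 open -0.003 t 78.1 F [-0.2  0.3  0.8]
0.003 0.001 0.040 0.001 0.001 0.001 0; 0.003 0.001 0.040 0.001 0.001 0.001 0; 0.003 0.001 0.040 0.001 0.001 0.001 0
```

View pics/s61.png

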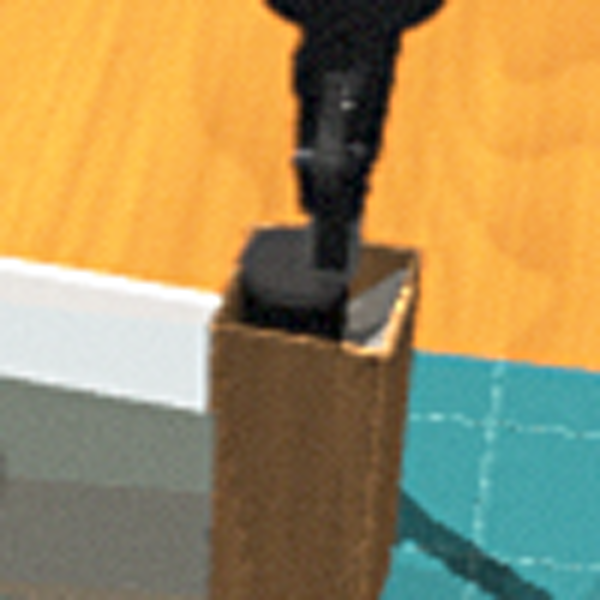

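Going down upright with low force. Continuing.

{"name": "arm_command", "arguments": {"motion": "0.002 0.001 0.04 0 0 0 0; 0.002 0 0.04 0 0 0 0; 0.002 0 0.04 0 0 0 0; 0 0 0.04 0 0 0 0; 0 0 0.04 0 0 0 0"}}

```text
time_s: 78.58
eef_pos: [0.5077, -0.2398, 0.1218]
eef_rot: [0.002, 1.0, 0.001, -0.0]
wrist_force: [-1.3, -0.1, 0.5]
opening: -0.002
```

```bash
python3 go.py .512 -.2395 .11 90 10 0; python3 - <<'E'
from h import *
s=camera("side");t=camera("top")
crop(s["img"],200,60,350,210,5,"pics/s62.png",[])
E
```

```text
at [ 0.5077 -0.2398  0.1218] q6 0.92 d [ 0.0043  0.0003 -0.0118] rotdeg [0.2 0.  0.1] n 2 open -0.002 t 78.6 F [-1.3 -0.1  0.5]
0.011 -0.001 0.029 0.002 0.000 0.001 0; 0.011 -0.001 0.030 0.002 0.000 0.001 0
```

View pics/s62.png

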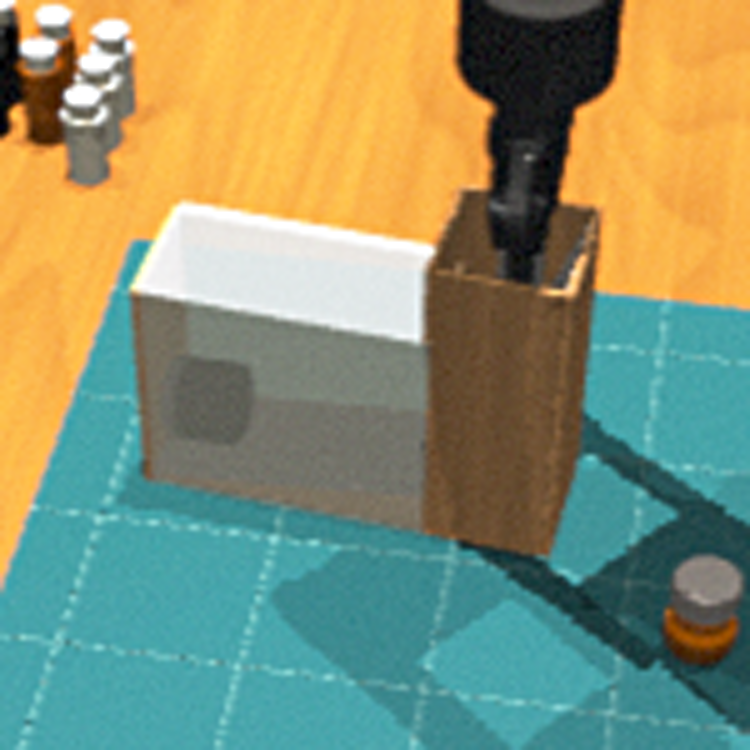

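{"name": "arm_command", "arguments": {"motion": "0.002 0 0.03 0 0 0 0; 0.002 0 0.02 0 0 0 0; 0 0 0.015 0 0 0 0; 0 0 0 0 0 0 0; 0 0 0 0 0 0 0"}}

```text
time_s: 79.1
eef_pos: [0.5088, -0.2397, 0.1072]
eef_rot: [0.001, 1.0, 0.001, -0.0]
wrist_force: [0.3, 0.6, 1.4]
opening: -0.003
```

```bash
python3 - <<'E'
from h import *
s=camera("side");t=camera("top")
crop(s["img"],200,60,350,210,5,"pics/s63.png",[])
E
```

```text
(no output)
```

View pics/s63.png

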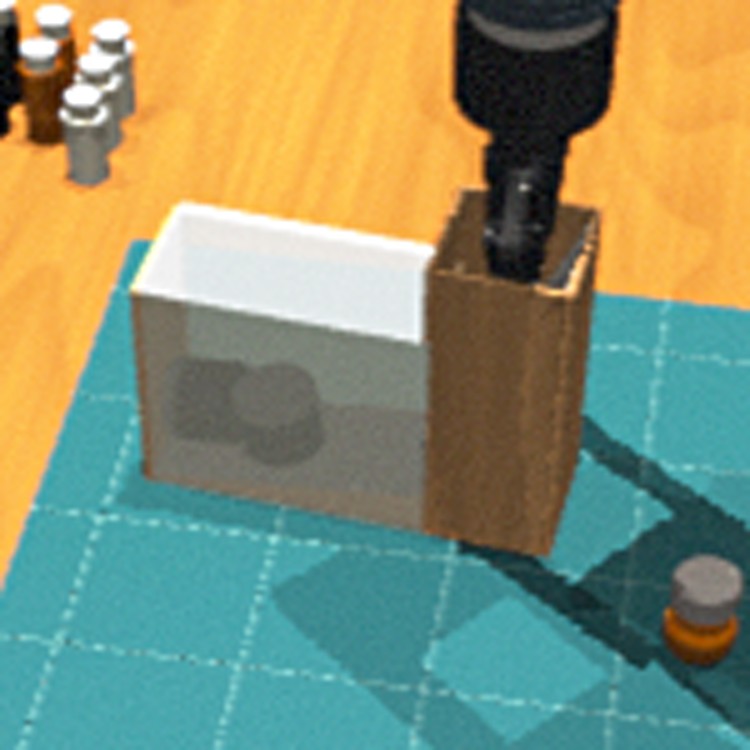

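Both canisters are in the tray (crop px 210,400 and 280,410). I'm withdrawing the fingers.

{"name": "arm_command", "arguments": {"motion": "0 0 -0.03 0 0 0 0; 0 0 -0.05 0 0 0 0; 0 0 -0.06 0 0 0 0; 0 0 -0.08 0 0 0 0; 0 0 -0.1 0 0 0 0; 0 0 -0.1 0 0 0 0; 0 0 -0.1 0 0 0 0; 0 0 -0.1 0 0 0 0; 0 0 -0.08 0 0 0 0; 0 0 0 0 0 0 0"}}

```text
time_s: 80.03
eef_pos: [0.5083, -0.2393, 0.2649]
eef_rot: [0.003, 1.0, 0.001, 0.001]
wrist_force: [1.1, -0.3, 0.7]
opening: -0.004
```

{"name": "arm_command", "arguments": {"motion": "-0.08 0 -0.02 0 0 0 0; -0.08 0 -0.02 0 0 0 0; -0.08 0 0 0 0 0 0; -0.08 0 0 0 0 0 0; -0.08 0 0 0 0 0 0; -0.05 0 0 0 0 0 0; 0 0 0 0 0 0 0; 0 0 0 0 0 0 0"}}

```text
time_s: 80.7
eef_pos: [0.4141, -0.2386, 0.2757]
eef_rot: [0.005, 1.0, 0.002, 0.003]
wrist_force: [0.2, 0.4, 0.6]
opening: 0.004
```

```bash
python3 - <<'E'
from h import *
s=camera("side");t=camera("top")
cv2.imwrite("pics/s64.png",s["img"][:,:,::-1])
crop(t["img"],150,130,480,320,2.4,"pics/t64.png",[])
crop(s["img"],200,60,350,210,5,"pics/s65.png",[])
print(get_obs()["time_s"],get_obs()["eef_pos"])
for n in ["canister0_mid","spool","jar","hook_box"]:
    for r in search_frame("top",n)[:3]:
        b=np.array(r["box"]); print(n,round(r["conf"],2),b.round(1), atz(t,[(b[0]+b[2])/2,(b[1]+b[3])/2],.03).round(3))
E
```

```text
80.8 [ 0.41459307 -0.23865271  0.27562044]
jar 0.65 [364.  265.6 381.2 276.2] [ 0.393 -0.151  0.03 ]
hook_box 0.78 [152.1 241.8 173.3 265.5] [0.455 0.405 0.03 ]
```

View pics/s64.png

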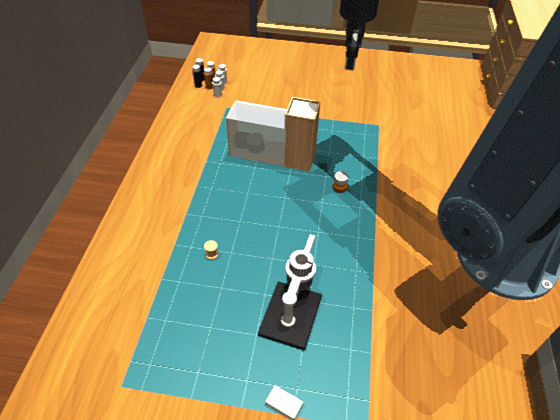

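View pics/t64.png

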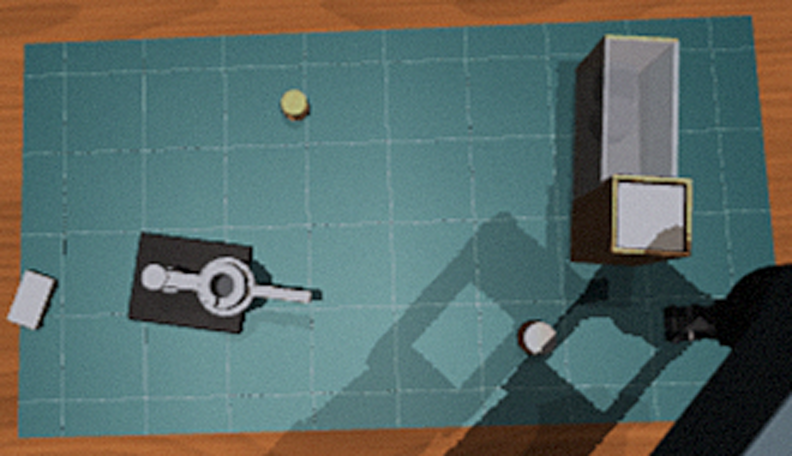

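View pics/s65.png

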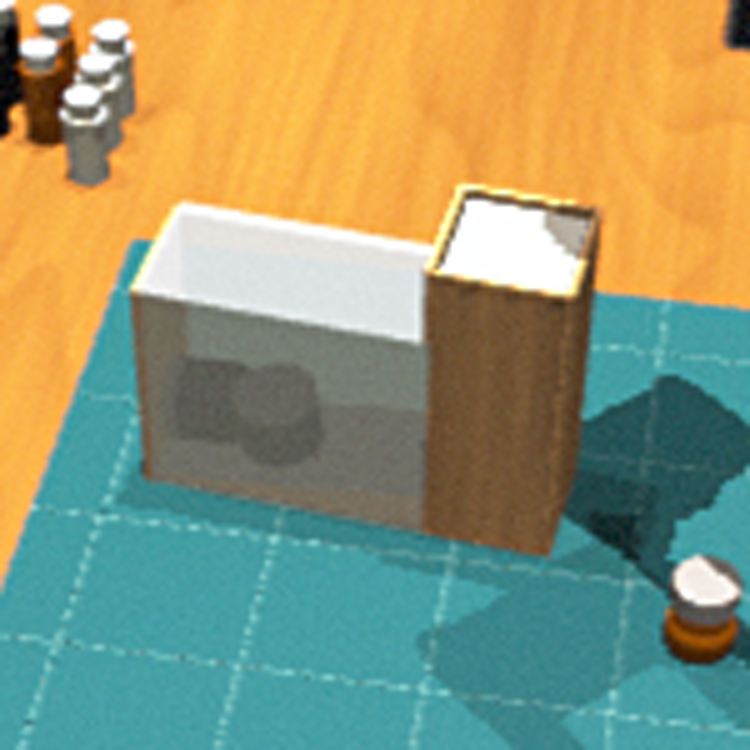

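The pictures show the flap level and shut, both canisters in the tray, the gate shut and the bystanders in place. One last check is the ring's height.

```bash
python3 - <<'E'
from h import *
s=camera("side");im=s["img"]
x0,y0,f=270,225,10
a=np.linspace(0,2*np.pi,60); c=(.4597,.1757)
def d(z,r,col,big):
    for x in a:
        u=proj(s,[c[0]+r*np.cos(x),c[1]+r*np.sin(x),z]); cv2.circle(big,(int((u[0]-x0+.5)*f),int((u[1]-y0+.5)*f)),2,col,-1)
big=cv2.resize(im[y0:y0+60,x0:x0+60,::-1],None,fx=f,fy=f,interpolation=cv2.INTER_CUBIC)
d(.1294,.023,(0,0,255),big); d(.136,.023,(0,255,0),big); d(.102,.030,(255,0,0),big)
cv2.imwrite("pics/s66.png",big)
E
```

```text
(no output)
```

View pics/s66.png

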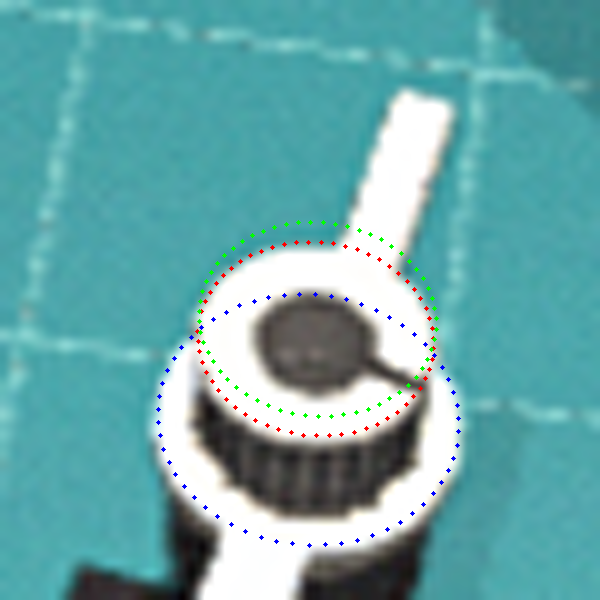

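```bash
python3 -c "
from bench import *
print(hand_in())"
```

```text
the job is handed in; nothing more can be done
None
```

The job is finished and handed in at about 81 s of the 210 s allowed; `hand_in()` gives no verdict.

**Magnifier:**
- I swung the gate wide open, dropped the lens in and closed the gate to its end stop.
- The lens first jammed at a tilt. I pressed it flat, and the image fit showed it seated.
- I turned the ring clockwise by about 3.2 rad to its stop. A second grip met 1.86 N m straight away. The last picture puts the ring's top at or slightly below its screwed-down height, and the collar exactly over the cell.

**Canisters:** I found two canisters, and both went through the flap. Each tilted on the first push and needed a second one at its hinge-side edge. While pushing the first one through I felt a brief 19 N contact inside the mouth. The last pictures show both lying in the tray and the flap level and shut.

**Left alone:** the spool, jar and hook box stand where they were. In the last check the network missed the spool, but it shows plainly in the picture. No stray canister was found on the bench, and the arm is clear of everything.

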